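# Set up the dumpling tray

### The job

Set up the dumpling tray: slide the wooden tray along the counter, without lifting it, until it lies centred on the cork mat and square to it; then stand every tall sauce bottle in a row along the tray's back edge, and only after that every short seasoning jar in the row in front of them, just behind the low ledge. Then pick up the tin tube and tip its mouth down until the rolling pin slides part-way out, take the pin by its exposed end, draw it out and lay it lengthwise in the tray's front channel, leaving the tube lying flat on the counter. Do not disturb the other things on the counter.

Things in the scene. Friction and masses are not known exactly. Their poses are not given: they have to be found in the camera images.
- mat: thin flat cork place mat lying on the counter, fixed, 300 (x) x 340 (y) x 1 mm; origin at its centre, x points away from the robot. Things slide over it freely.
- tray: loose wooden tray, 0.7-1.1 kg, 240 (x) x 280 (y) mm, rim 20 high, 8 thick, floor 6 thick. Origin: centre of underside; x to its back edge (away from robot). A ledge along y (6 thick, top at z = 14, at x = -39 mm) parts the front channel (floor x -112 to -42) from the main floor (x -36 to +112). Back row: x = +80; row before it: x = +3 mm; free floor y -132 to +132. Friction 0.6.
- bottle0: tall amber glass sauce bottle, 200 mm high, about 0.4 kg: body 50 mm wide up to 115 mm, tapering to a neck 28 mm wide from 145 to 184 mm, then a black cap 32 mm wide. Origin: centre of its underside, z up the bottle. May be absent.
- bottle1: tall amber glass sauce bottle, 200 mm high, about 0.4 kg: body 50 mm wide up to 115 mm, tapering to a neck 28 mm wide from 145 to 184 mm, then a black cap 32 mm wide. Origin: centre of its underside, z up the bottle. May be absent.
- bottle2: tall amber glass sauce bottle, 200 mm high, about 0.4 kg: body 50 mm wide up to 115 mm, tapering to a neck 28 mm wide from 145 to 184 mm, then a black cap 32 mm wide. Origin: centre of its underside, z up the bottle. May be absent.
- jar0: short squat glass seasoning jar with a steel lid, 70 mm high, 63 to 64 mm wide, about 0.25 kg. Origin: centre of its underside, z up the jar. May be absent.
- jar1: short squat glass seasoning jar with a steel lid, 70 mm high, 63 to 64 mm wide, about 0.25 kg. Origin: centre of its underside, z up the jar. May be absent.
- tube: loose square tin tube lying on the counter, 185 mm long (x), 40 x 40 mm outside, walls 3 mm, 0.25 kg, closed at its -x end (5 mm), open at +x. Origin: centre of its underside, x to the open mouth (at first roughly away from the robot), z up. The rolling pin is hidden inside; it slides on the smooth tin (friction about 0.3) when tilted past about 20 degrees.
- tube_mouth (a point): centre of the tube's open mouth (x = +92.5 mm, z = 20 mm in the tube's frame).
- pin: small varnished wooden rolling pin, a plain round rod 170 mm long and 26 mm thick, 60 to 100 g. Origin: its centre; x along its length. At the start it lies in the tube with its end about 10 mm inside the mouth.
- sponge: bystander: sponge on a small dish, 100 x 60 x 32 mm; origin: centre of its underside. Leave it alone.
- bowl: bystander: white bowl 120 mm wide, 50 mm high; origin: centre of its underside. Leave it alone.
- saltbox: bystander: small square wooden salt box with a lid, 70 x 90 x 72 mm; origin: centre of its underside. Leave it alone.
- mug: bystander: white mug 80 mm wide, 90 mm high; origin: centre of its underside. Leave it alone.
- spatula: bystander: kitchen spatula 270 mm long lying flat; origin under the middle of it. Leave it alone.
- butter: bystander: white butter dish 110 x 70 x 50 mm; origin: centre of its underside. Leave it alone.
There are look-alikes about, which are no part of the job. Leave any blue or green look-alike of the bottle1 alone.

How it is judged:
By the outcome, as a careful person would: the job done as asked, in the order asked, and still so for the second after the job is handed in, with the robot touching nothing.
Of bottle0, bottle1, bottle2 only 2 to 3 are there at a start; the rules pass over those that are not, and their reading is None.
Of jar0, jar1 only 1 to 2 are there at a start; the rules pass over those that are not, and their reading is None.
At some moment in a run one of jar0, jar1 may be knocked a few centimetres aside while the robot is not near it.
It also fails if it takes over 210 s, if anything falls off the work surface, if the arm or the gripper's body presses on something with over 40 N, if the wrist force passes 120 N, or if a joint passes its speed limit or range.

### The arm

A 6-joint arm with a two-finger parallel gripper is mounted at the origin on the work surface. World frame = base frame: x ahead of the robot, y to its left, z up, the work surface at z = 0. Lengths are in mm, angles in degrees, forces in N, time in s.
With the tool pointing down it reaches from about 350 to 850 mm from the base axis. Payload 8.1 kg.
Tool frame: the origin (TCP) lies midway between the tips of the shut fingers; the grasp point (between the pads) lies 19 mm behind it; z points along the fingers, x is the direction in which the jaws open and shut, and the axes are right-handed (so a half turn about z gives the same grasp; the last joint's range is limited). The gripper opens to 85 mm and grips with 20 to 120 N. Pads are 22 mm wide; open, the fingers measure 114 mm over their backs; the gripper's body (76 mm by 85 mm) begins 54 mm behind the grasp point. The pads swing forward as they close: fully open they stand 13 mm farther back than shut.
Start: joints at [66.039, 7.471, 85.268, -0, 87.261, -4.893], TCP at [195.993, 567.091, 231.292] pointing down, gripper open.
Joint ranges: [-169.43, 169.43], [-51.17, 129.36], [1.28, 143.12], [-76.62, 256.62], [0, 156.53], [-152.29, 152.29]. Speed limits (degrees/s): [136.94, 136.94, 159.86, 180, 180, 180].

### API

Orientations are given as [roll, pitch, yaw] about the fixed x, y, z axes, in that order (R = Rz(yaw) Ry(pitch) Rx(roll)).
In Python, from bench import monitor, cams, r gives the robot as it stands.
- The arm moves only by the tool jog_arm, never from a script. Its arguments are lists of equal length, an entry for each row: "offset": the shift along the tool's x, y, z in mm, a list of three; "delta_rot": the turn, a rotation vector about the tool's x, y, z in degrees, a list of three; "jaw": the opening in per cent of the stroke, from 0 (shut) to 100 (fully open). In form: {"offset": [[x, y, z], ...], "delta_rot": [[rx, ry, rz], ...], "jaw": [jaw, ...]}. A call has 1 to 20 rows; each row shifts and turns the pose as measured when the row begins, along the tool's axes as they then stand; what a row does not reach is not made up. A row lasts 1/10 s, in which the tool goes at most 50 mm and 8.59 degrees, less where a joint would pass 70% of its speed; a pose out of reach is approached as far as the arm can. A call is refused whole if a number of a shift passes 50 or a number of a turn 8.59, either way. A call with a gripper value outside its range is refused whole. The fingers move at their own pace and stop on an object; "newtons" is the grip in N (left out, the last holds). Time passes only in rows, so rows that do not move let the fingers close. It gives the time, the measured TCP pose, the force and the opening at its end, in the units of the state.
- monitor.sense(): the state, without advancing time (a new reading comes with each control period).
- cams.snapshot(name): name is "side" or "top" or "wrist"; returns (picture, depth): 384x512x3 uint8, red, green, blue; 384x512 float32, mm along the optical axis (not along the pixel's ray), 0 where there is no reading.
- cams.camera_model(name): a dict with "K" (3x3 intrinsics, pixels), "k1" (the pictures are not rectified: a ray, as slopes to the right and down, at radius r is drawn at 1 + k1 r^2 times it, then the intrinsics apply), "camera_from_world" (4x4, takes a point from world to camera coordinates). Camera axes: x right, y down, z forward; pixel columns grow to the right and rows downward; lengths in mm; the calibration is good to about 2 mm. A picture is of the moment at which its call begins: read the wrist's pose just before it. camera_model takes no time and is no camera call; for the wrist camera it gives the pose at the moment of the call.
- r.hand_in(): hands the job in, once; it reports no verdict.
The state is a dict: "time": time; "joint_pos": joint angles; "qd": joint speeds; "joint_efforts": joint torques, N m; "tool_pos": TCP position; "tcp_rot": TCP orientation; "ft_force": force on the tool from outside, world axes, zero at the start; "wrist_torque": the same for the moment, N m; "finger_gap": finger opening in mm.
Only numpy, scipy, OpenCV 4.12 (cv2) and the standard library are available. Lean on these libraries where they do the work, as an engineer would, in place of code of your own. Each camera call takes 0.05 s, during which the arm holds its last target.

## Working session

There is one attempt and no reset: what is moved stays moved. The work goes in short steps, Python scripts to look and compute and a tool call to move; the robot and the scene stay as the last step left them, time stands still between calls to the robot, and variables do not carry over. Pictures are saved under pics/ and viewed, and the job is handed in when it is done.

Besides the shell and the picture viewer there is one more tool, called after ">>>" as name(argument=value, ...) on one line, values as JSON. jog_arm: Moves the arm, as the interface text tells. Its arguments: {"type":"object","properties":{"offset":{"type":"array","items":{"type":"array","items":{"type":"number"}}},"delta_rot":{"type":"array","items":{"type":"array","items":{"type":"number"}}},"jaw":{"type":"array","items":{"type":"number"}},"newtons":{"type":"number"}},"required":["offset","delta_rot","jaw"]}

```bash
ls -la; mkdir -p pics; cat > h.py <<'E'
import numpy as np, cv2
from bench import monitor, cams, r
def shot(name, fn=None):
    m=cams.camera_model(name); p,d=cams.snapshot(name)
    if fn: cv2.imwrite('pics/'+fn+'.png', cv2.cvtColor(p,cv2.COLOR_RGB2BGR))
    return p,d,m
def cloud(d,m):
    K=np.array(m['K']);k1=m['k1'];T=np.linalg.inv(np.array(m['camera_from_world']))
    h,w=d.shape
    u,v=np.meshgrid(np.arange(w),np.arange(h))
    pts=np.stack([u,v],-1).reshape(-1,1,2).astype(np.float64)
    n=cv2.undistortPoints(pts,K,np.array([k1,0,0,0,0.])).reshape(h,w,2)
    P=np.dstack([n[...,0]*d,n[...,1]*d,d])
    W=P@T[:3,:3].T+T[:3,3]
    W[d<=0]=np.nan
    return W
def proj(pt,m):
    T=np.array(m['camera_from_world']);c=T[:3,:3]@np.array(pt)+T[:3,3]
    x,y=c[0]/c[2],c[1]/c[2];f=1+m['k1']*(x*x+y*y);K=np.array(m['K'])
    return K[0,0]*x*f+K[0,2],K[1,1]*y*f+K[1,2]
E
python3 - <<'E'
from h import *
print(monitor.sense())
for n in ['top','side','wrist']:
    p,d,m=shot(n,n+'0'); print(n,m); np.savez('/tmp/%s0.npz'%n,p=p,d=d,W=cloud(d,m))
E
```

```text
total 12
drwxr-xr-x  3 agent agent 4096 Dec  6 06:03 .
drwxr-xr-x 23 root  root  4096 Dec  6 06:03 ..
drwxr-xr-x  2 agent agent 4096 Dec  6 06:03 pics
{'time': 0.0, 'joint_pos': array([ 6.60403393e+01,  7.51388353e+00,  8.53313815e+01,  4.07086091e-04,
        8.72621256e+01, -4.89401288e+00]), 'qd': array([ 0.05184547,  0.03459663,  0.05998974, -0.01735017, -0.07564898,
       -0.03523111]), 'joint_efforts': array([ 2.32228349e-04, -5.69376469e+01, -5.00567079e+01,  7.88408238e-05,
        1.44624675e-02, -2.85049492e-05]), 'tool_pos': array([195.74553566, 566.57179847, 230.23706191]), 'tcp_rot': array([-1.79990433e+02,  1.06964357e-01,  7.09343412e+01]), 'ft_force': array([-0.67276984, -0.13232355, -0.18013438]), 'wrist_torque': array([-0.01249416,  0.00587536, -0.02026969]), 'finger_gap': 85.30188257380081}
top {'K': array([[451.11044685,   0.        , 247.8822651 ],
       [  0.        , 451.11044685, 194.71621144],
       [  0.        ,   0.        ,   1.        ]]), 'k1': -0.0206810506327061, 'camera_from_world': array([[-1.08423755e-02, -9.99916769e-01,  6.99277362e-03,
      
[... 692 characters left out ...]
8779609e-01, -5.47905568e-01,
         1.47705082e+03],
       [ 0.00000000e+00,  0.00000000e+00,  0.00000000e+00,
         1.00000000e+00]])}
wrist {'K': array([[284.85206742,   0.        , 255.04393644],
       [  0.        , 284.85206742, 196.35361426],
       [  0.        ,   0.        ,   1.        ]]), 'k1': -0.06602767197269288, 'camera_from_world': array([[ 3.26319106e-01,  9.45257831e-01, -1.86414880e-03,
        -5.98239809e+02],
       [ 9.11993876e-01, -3.14316021e-01,  2.63576570e-01,
        -3.44656510e+01],
       [ 2.48561885e-01, -8.77101629e-02, -9.64636676e-01,
         3.78488870e+02],
       [ 0.00000000e+00,  0.00000000e+00,  0.00000000e+00,
         1.00000000e+00]])}
```

View pics/top0.png

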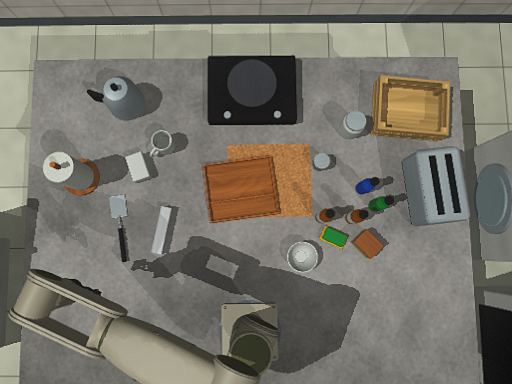

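View pics/side0.png

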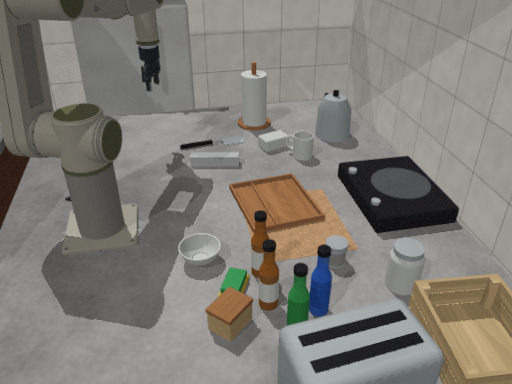

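View pics/wrist0.png

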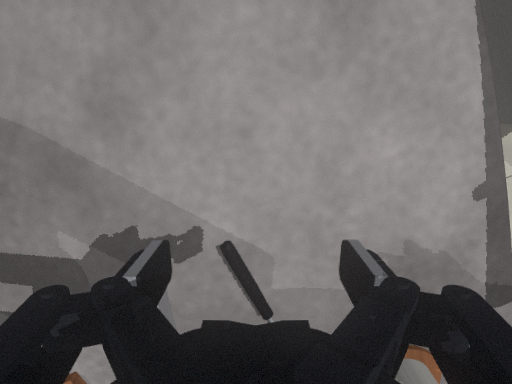

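The top view shows the tray at (242,189) on the left part of the mat (270,180). Two amber bottles are near (327,215) and (358,216), with blue and green look-alikes at (366,186) and (380,203). A jar is at (321,161), a bigger canister at (355,123), and the tube at (162,230). Next I'll measure these.

```bash
cat > hm.py <<'E'
from h import *
import sys
def hmap(W,P,x0=150,x1=950,y0=-650,y1=650,s=2):
    H=np.full(((x1-x0)//s,(y1-y0)//s),-1.);C=np.zeros(H.shape+(3,),np.uint8)
    w=W.reshape(-1,3);c=P.reshape(-1,3);ok=np.isfinite(w[:,0]);w=w[ok];c=c[ok]
    i=((x1-w[:,0])//s).astype(int);j=((y1-w[:,1])//s).astype(int)
    ok=(i>=0)&(i<H.shape[0])&(j>=0)&(j<H.shape[1])
    for a,b,z,cc in zip(i[ok],j[ok],w[ok,2],c[ok]):
        if z>H[a,b]: H[a,b]=z;C[a,b]=cc
    return H,C
E
python3 - <<'E'
from hm import *
a=np.load('/tmp/top0.npz');W=a['W'];P=a['p']
z=W[...,2]
for (u,v) in [(60,320),(300,300),(450,300),(300,140),(60,250)]: print(u,v,W[v,u].round(1))
# segments above 8mm
m=((z>8)&(W[...,0]>150)&(W[...,0]<950)&(np.abs(W[...,1])<650)).astype(np.uint8)
n,l,st,ce=cv2.connectedComponentsWithStats(m)
for i in range(1,n):
    if st[i,4]<25: continue
    w=W[l==i]; zt=np.percentile(w[:,2],98); top=w[w[:,2]>zt-6]
    print(st[i],'zmax %.0f'%zt,'top c',np.median(top[:,:2],0).round(0),'ext',top[:,:2].min(0).round(),top[:,:2].max(0).round())
b=cv2.resize(P[110:280,90:430],None,fx=2.3,fy=2.3,interpolation=cv2.INTER_CUBIC);cv2.imwrite('pics/topc0.png',b[...,::-1])
E
```

```text
60 320 [ 50.4 748.2  -7.5]
300 300 [ 119.  -201.3   -1.3]
450 300 [ 110.1 -801.4   -4.4]
300 140 [ 766.3 -217.2   -1. ]
60 250 [325.3 754.2   2.2]
[  87   83   59   37 1315] zmax 197 top c [929. 501.] ext [916. 489.] [941. 512.]
[ 370   88   44   50 1215] zmax 106 top c [ 806. -526.] ext [ 774. -649.] [ 950. -507.]
[ 206   92   91   35 2840] zmax 72 top c [885.  -7.] ext [ 829. -193.] [950. 157.]
[338 110  28  29 590] zmax 138 top c [ 809. -413.] ext [ 773. -454.] [ 846. -380.]
[148 129  27  28 359] zmax 95 top c [753. 340.] ext [712. 303.] [788. 374.]
[ 401  149   27   75 1366] zmax 194 top c [ 612. -643.] ext [ 418. -650.] [ 678. -624.]
[126 151  25  32 529] zmax 59 top c [654. 440.] ext [600. 399.] [709. 480.]
[ 201  153   79   71 1771] zmax 27 top c [552.  23.] ext [ 430. -119.] [699. 185.]
[312 153  19  18 252] zmax 77 top c [ 667. -291.] ext [ 635. -320.] [ 695. -261.]
[ 66 154  34  40 734] zmax 235 top c [622. 640.] ext [579. 625.] [666. 650.]
[240 161  13  23  64] zmax 17 top c [624.  11.] ext [586. -13.] [665.  32.]
[355 177  25  18 273] zmax 205 top c [ 566. -459.] ext [ 550. -472.] [ 577. -446.]
[368 196  27  16 278] zmax 207 top c [ 492. -508.] ext [ 480. -522.] [ 506. -493.]
[152 205  21  49 552] zmax 49 top c [401. 344.] ext [310. 309.] [490. 378.]
[315 207  21  16 219] zmax 205 top c [ 447. -293.] ext [ 433. -308.] [ 461. -278.]
[344 209  25  16 251] zmax 208 top c [ 442. -411.] ext [ 431. -426.] [ 456. -400.]
[118 217   9  45 185] zmax 26 top c [337. 499.] ext [280. 488.] [410. 514.]
[319 226  31  23 362] zmax 40 top c [ 371. -333.] ext [ 333. -381.] [ 397. -298.]
[351 229  33  30 562] zmax 81 top c [ 339. -457.] ext [ 282. -515.] [ 393. -405.]
[286 241  32  31 627] zmax 55 top c [ 292. -212.] ext [ 235. -265.] [ 347. -148.]
[   8  269  120   51 3192] zmax 652 top c [194. 433.] ext [150. 346.] [255. 604.]
```

View pics/topc0.png

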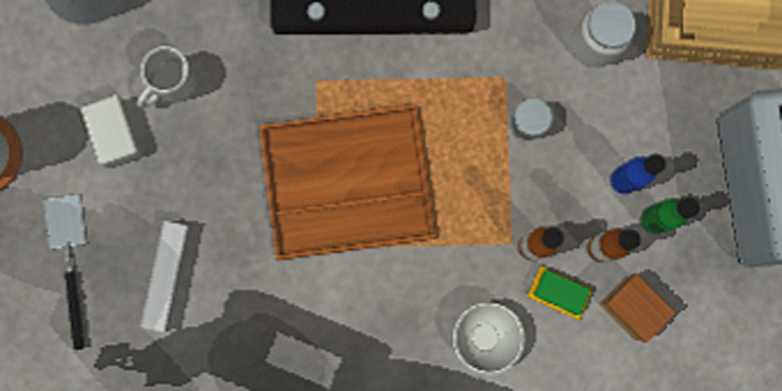

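```bash
cat >> h.py <<'E'
def rect(p,m,z,x0,x1,y0,y1,s=1.0):
    # image up=+x, left=+y ; pixel (i,j) -> x=x1-i*s, y=y1-j*s
    xs=np.arange(x1,x0,-s);ys=np.arange(y1,y0,-s)
    X,Y=np.meshgrid(xs,ys,indexing='ij')
    T=np.array(m['camera_from_world']);c=np.stack([X,Y,np.full_like(X,z)],-1)@T[:3,:3].T+T[:3,3]
    x,y=c[...,0]/c[...,2],c[...,1]/c[...,2];f=1+m['k1']*(x*x+y*y);K=np.array(m['K'])
    return cv2.remap(p,(K[0,0]*x*f+K[0,2]).astype(np.float32),(K[1,1]*y*f+K[1,2]).astype(np.float32),cv2.INTER_CUBIC)
E
python3 - <<'E'
from h import *
a=np.load('/tmp/top0.npz');m=cams.camera_model('top')
T=np.array(m['camera_from_world']);print('cam',-T[:3,:3].T@T[:3,3])
for z in (1,20):
    q=rect(a['p'],m,z,400,760,-280,220,1.); 
    q=cv2.resize(q,None,fx=1.5,fy=1.5)
    for k in range(0,360,50): cv2.line(q,(0,int(k*1.5+15)),(8,int(k*1.5+15)),(255,255,255),1)
    cv2.imwrite('pics/rect%d.png'%z,q[...,::-1])
E
```

```text
cam [ 318.7875124    15.55364503 1817.91690883]
```

View pics/rect20.png

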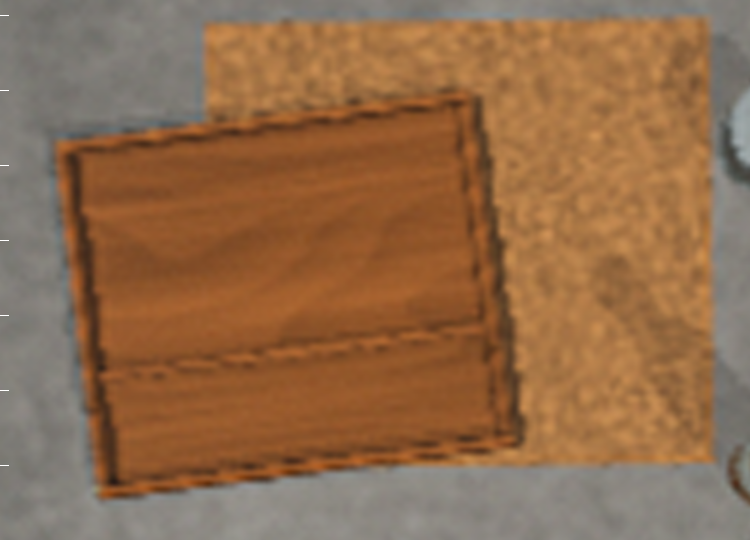

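```bash
cat >> h.py <<'E'
from scipy.optimize import least_squares
from scipy.ndimage import map_coordinates, gaussian_filter1d
def world2px(X,m):
    T=np.array(m['camera_from_world']);c=X@T[:3,:3].T+T[:3,3]
    x,y=c[...,0]/c[...,2],c[...,1]/c[...,2];f=1+m['k1']*(x*x+y*y);K=np.array(m['K'])
    return K[0,0]*x*f+K[0,2],K[1,1]*y*f+K[1,2]
def fitrect(feat,m,pose,hx,hy,z,rng=15,edges='xXyY',iters=4,ranges=None,sig=2):
    """feat: HxW float image. edge where the feature falls going outward. pose x,y,yawdeg"""
    pose=np.array(pose,float)
    for it in range(iters):
        c,s=np.cos(np.radians(pose[2])),np.sin(np.radians(pose[2]));R=np.array([[c,-s],[s,c]])
        L=[]
        off=np.arange(-rng,rng+.1,0.5)
        for e in edges:
            n=np.array({'x':(-1,0),'X':(1,0),'y':(0,-1),'Y':(0,1)}[e],float)
            h=hx if e in 'xX' else hy; hl=hy if e in 'xX' else hx
            lo,hi=(-hl+15,hl-15) if not ranges or e not in ranges else ranges[e]
            for t in np.arange(lo,hi,6):
                tv=np.array([0,t]) if e in 'xX' else np.array([t,0])
                q=(n*h+tv)[None]+off[:,None]*n[None]
                w=pose[:2]+q@R.T
                u,v=world2px(np.c_[w,np.full(len(w),z)],m)
                if u.min()<2 or v.min()<2 or u.max()>509 or v.max()>381: continue
                f=map_coordinates(feat,[v,u],order=1);g=gaussian_filter1d(f,sig,order=1)
                k=np.argmin(g[2:-2])+2
                if 3<k<len(off)-4: L.append((e,n,h,w[k],-g[k]))
        if not L: return pose,None
        gm=np.median([l[4] for l in L])
        L=[l for l in L if l[4]>0.4*gm]
        N=np.array([l[1] for l in L]);H=np.array([l[2] for l in L]);P=np.array([l[3] for l in L])
        def res(p):
            c,s=np.cos(np.radians(p[2])),np.sin(np.radians(p[2]))
            q=(P-p[:2])@np.array([[c,-s],[s,c]])
            return (q*N).sum(1)-H
        o=least_squares(res,pose,loss='soft_l1',f_scale=1.);pose=o.x
        rng=max(6,rng*0.6)
    rr=res(pose);E=np.array([l[0] for l in L])
    return pose,{e:(int((E==e).sum()),round(float(np.median(rr[E==e])),2)) for e in edges if (E==e).any()}
E
python3 - <<'E'
from h import *
a=np.load('/tmp/top0.npz');m=cams.camera_model('top');p=a['p'].astype(float)
sat=p.max(2)-p.min(2)   # orange vs gray
np.set_printoptions(precision=2,suppress=True)
print(fitrect(sat,m,(600,-85,0),150,170,1,ranges={'Y':(60,135),'x':(-155,-40),'X':(-155,155)}))
print(fitrect(sat,m,(570,30,7),120,140,20,edges='XYxy',ranges={'X':(60,130),'x':(0,130),'Y':(-110,110),'y':(500,600)},rng=10))
E
```

```text
(array([601.09, -86.32,   0.62]), {'x': (20, 0.19), 'X': (52, -0.0), 'y': (45, -0.0), 'Y': (9, 0.52)})
(array([564.26,  31.24,   7.25]), {'X': (12, -0.28), 'Y': (37, -0.02), 'x': (22, -0.24)})
```

```bash
cat >> h.py <<'E'
from scipy.spatial.transform import Rotation as Ro
import json
def R_of(rpy): return Ro.from_euler('xyz',rpy,degrees=True)
def plan(way,start=None,vmax=45,wmax=8.2,dec=1):
    """way: list of (pos, rpy, n or None). prints rows"""
    s=monitor.sense()
    p,R=(np.array(s['tool_pos']),R_of(s['tcp_rot'])) if start is None else (np.array(start[0],float),R_of(start[1]))
    off=[];rot=[]
    for w in way:
        q=np.array(w[0],float);Q=R_of(w[1]);v=w[2] if len(w)>2 and w[2] else vmax
        rv=(R.inv()*Q).as_rotvec(degrees=True)
        n=max(1,int(np.ceil(max(np.linalg.norm(q-p)/v,np.linalg.norm(rv)/wmax))))
        for k in range(n):
            tp=p+(q-p)/(n-k); 
            rv=(R.inv()*Q).as_rotvec(degrees=True)/(n-k)
            o=np.round(R.inv().apply(tp-p),dec);rr=np.round(rv,2 if dec>1 else 1)
            off.append(o.tolist());rot.append(rr.tolist())
            p=p+R.apply(o);R=R*Ro.from_rotvec(rr,degrees=True)
    print(len(off),'rows end',p.round(1));print(json.dumps({"offset":off,"delta_rot":rot}).replace(' ',''))
def st():
    s=monitor.sense();np.set_printoptions(precision=2,suppress=True)
    print('t',round(s['time'],2),'pos',s['tool_pos'],'rot',s['tcp_rot'],'F',s['ft_force'],'gap',round(s['finger_gap'],1),'q',s['joint_pos'])
def traypt(pose,x,y):
    c,s=np.cos(np.radians(pose[2])),np.sin(np.radians(pose[2]));return np.array([pose[0]+c*x-s*y,pose[1]+s*x+c*y])
E
python3 - <<'E'
from h import *
t=(564.26,31.24,7.25); g=traypt(t,0,-136);print(g)
m=cams.camera_model('wrist');T=np.array(m['camera_from_world']);c=-T[:3,:3].T@T[:3,3];s=monitor.sense()
print('cam in tool',R_of(s['tcp_rot']).inv().apply(c-s['tool_pos']),R_of(s['tcp_rot']).inv().apply(T[2,:3]))
plan([((g[0],g[1],230),(180,0,97.25))])
E
```

```text
[ 581.4230598  -103.67267316]
cam in tool [  -0.82229856  -66.67814736 -142.73096695] [-6.95888961e-05  2.63718340e-01  9.64599727e-01]
18 rows end [ 581.5 -103.7  230. ]
{"offset":[[-28.2,32.4,0.1],[-29.0,31.7,0.1],[-29.9,30.9,0.1],[-30.7,30.1,0.1],[-31.4,29.3,0.1],[-32.2,28.5,0.0],[-32.9,27.7,0.1],[-33.6,26.8,0.0],[-34.2,25.9,0.1],[-34.9,25.0,0.0],[-35.5,24.2,0.1],[-36.1,23.3,0.0],[-36.7,22.4,0.1],[-37.3,21.4,0.0],[-37.8,20.5,0.1],[-38.3,19.5,0.0],[-38.7,18.5,0.1],[-39.2,17.5,0.0]],"delta_rot":[[-0.0,0.0,-1.5],[-0.0,0.0,-1.5],[-0.0,0.0,-1.5],[-0.0,0.0,-1.5],[-0.0,0.0,-1.5],[-0.0,0.0,-1.4],[-0.0,0.0,-1.5],[-0.0,0.0,-1.4],[-0.0,0.0,-1.5],[-0.0,0.0,-1.4],[-0.0,0.0,-1.5],[-0.0,0.0,-1.4],[-0.0,0.0,-1.5],[-0.0,0.0,-1.4],[-0.0,0.0,-1.5],[-0.0,0.0,-1.4],[-0.0,0.0,-1.5],[-0.0,0.1,-1.4]]}
```

>>> jog_arm(offset=[[0,0,0],[0,0,0],[0,0,0],[0,0,0],[-44.6,18.7,0],[-44.6,18.7,0],[-44.6,18.7,0],[-44.6,18.7,0],[-44.6,18.7,0],[-44.6,18.7,0],[-44.6,18.7,0],[-44.6,18.7,0],[-44.6,18.7,0],[-44.6,18.7,0],[-44.6,18.7,0],[-44.6,18.7,0],[-44.6,18.7,0],[-44.6,18.7,0],[-44.6,18.7,0],[-44.6,18.7,0]], delta_rot=[[0,0,-6.6],[0,0,-6.6],[0,0,-6.6],[0,0,-6.6],[0,0,0],[0,0,0],[0,0,0],[0,0,0],[0,0,0],[0,0,0],[0,0,0],[0,0,0],[0,0,0],[0,0,0],[0,0,0],[0,0,0],[0,0,0],[0,0,0],[0,0,0],[0,0,0]], jaw=[60,60,60,60,60,60,60,60,60,60,60,60,60,60,60,60,60,60,60,60], newtons=100)

```text
time: 2.15
tool_pos: [604.8, -115.0, 225.7]
tcp_rot: [-179.7, 0.3, 99.0]
ft_force: [-0.3, 1.3, 0.5]
finger_gap: 51.2
```

```bash
python3 - <<'E'
from h import *
st()
p,d,m=shot('wrist','w1'); np.savez('/tmp/w1.npz',p=p,d=d)
p2,d2,m2=shot('top','t1')
st()
sat=p.astype(float);sat=sat.max(2)-sat.min(2)
print(fitrect(sat,m,(564.26,31.24,7.25),120,140,20,rng=10))
E
```

```text
t 2.15 pos [ 604.81 -115.    225.67] rot [-179.67    0.31   99.05] F [-0.29  1.32  0.51] gap 51.2 q [ -15.29   10.22   82.83   -0.42   87.13 -114.31]
t 2.25 pos [ 605.14 -118.46  223.63] rot [-179.53    0.37   98.78] F [ 0.    0.27 -1.29] gap 51.3 q [ -15.53   10.53   82.69   -0.53   87.06 -114.28]
(array([562.85,  28.48,   7.36]), {'x': (39, -0.47), 'X': (17, -0.97), 'y': (19, -1.4), 'Y': (35, -0.56)})
```

View pics/w1.png

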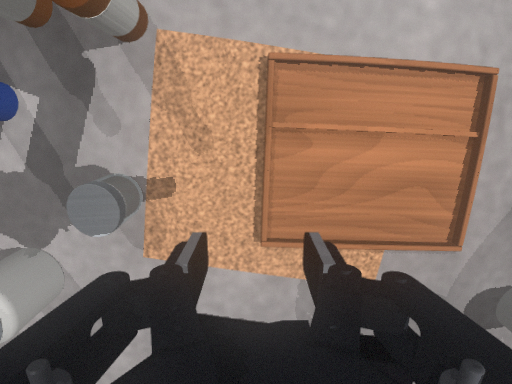

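```bash
python3 - <<'E'
from h import *
st()
p,d,m=shot('wrist','w2')
st()
q=p.astype(float);sat=q.max(2)-q.min(2)
print(fitrect(sat,m,(600,-86,.6),150,170,1,ranges={'Y':(65,135),'x':(-130,-40),'X':(500,600),'y':(-130,130)},rng=12))
for (n,u,v) in [('mat',190,130),('rim',262,170),('rimf',400,62),('floor',370,160),('gray',130,130)]: print(n,q[v-1:v+2,u-1:u+2].mean((0,1)))
dark=(q[...,0]/(q[...,1]+1))*40
print(fitrect(dark,m,(563,29,7.3),120,140,20,rng=8))
print(fitrect(dark,m,(563,29,7.3),120,140,20,rng=8,edges='XYx',ranges={'X':(50,125)}))
E
```

```text
t 2.25 pos [ 605.14 -118.46  223.63] rot [-179.53    0.37   98.78] F [ 0.    0.27 -1.29] gap 51.3 q [ -15.53   10.53   82.69   -0.53   87.06 -114.28]
t 2.3 pos [ 604.31 -115.82  224.05] rot [-179.53    0.28   98.84] F [-1.21  1.08 -0.83] gap 51.4 q [ -15.36   10.35   82.85   -0.45   87.11 -114.17]
(array([599.17, -89.  ,   0.65]), {'x': (15, -0.03), 'y': (44, -0.0), 'Y': (8, -0.01)})
mat [194.11 145.44 109.44]
rim [129.11  96.22  71.22]
rimf [165.78 112.22  81.67]
floor [190.67 126.56  87.22]
gray [155.   147.89 146.89]
(array([562.67,  27.89,   7.17]), {'x': (40, -0.51), 'X': (22, -1.02), 'y': (3, -0.99), 'Y': (35, -0.02)})
(array([562.96,  27.86,   7.22]), {'X': (13, -0.97), 'Y': (35, -0.03), 'x': (40, -0.52)})
```

```bash
python3 - <<'E'
from h import *
plan([((580,-105.5,60),(180,0,97.2)),((580,-105.5,16),(180,0,97.2),15)])
E
```

```text
7 rows end [ 580.  -105.5   16. ]
{"offset":[[3.7,-5.3,41.0],[3.6,-5.4,41.0],[3.4,-5.4,41.1],[3.5,-5.6,41.0],[-0.0,0.0,14.7],[-0.0,0.0,14.7],[-0.1,0.0,14.6]],"delta_rot":[[-0.1,0.1,0.4],[-0.1,0.1,0.4],[-0.1,0.0,0.4],[-0.2,0.1,0.4],[0.0,-0.0,0.0],[0.0,-0.0,0.0],[0.0,-0.0,0.0]]}
```

>>> jog_arm(offset=[[3.6,-5.4,41],[3.6,-5.4,41],[3.5,-5.4,41],[3.5,-5.5,41],[0,0,10],[0,0,0]], delta_rot=[[-0.1,0.1,0.4],[-0.1,0.1,0.4],[-0.1,0,0.4],[-0.1,0.1,0.4],[0,0,0],[0,0,0]], jaw=[35,35,35,35,35,35])

```text
time: 2.9
tool_pos: [579.8, -100.9, 48.1]
tcp_rot: [179.8, -0.0, 97.3]
ft_force: [-0.6, -0.4, 0.7]
finger_gap: 29.5
```

```bash
python3 - <<'E'
from h import *
st();p,d,m=shot('wrist','w3');shot('side','s3');st()
plan([((580,-105.5,10.5),(180,0,97.2))])
E
```

```text
t 2.9 pos [ 579.79 -100.88   48.08] rot [179.79  -0.03  97.33] F [-0.64 -0.42  0.68] gap 29.5 q [ -14.93   14.72   97.02    0.12   68.07 -112.3 ]
t 3.0 pos [ 581.36 -101.5    50.21] rot [179.62   0.04  97.32] F [0.01 0.02 0.24] gap 29.9 q [ -14.95   14.64   96.87    0.11   68.12 -112.31]
1 rows end [ 580.  -105.5   10.5]
{"offset":[[-3.8,-2.1,39.7]],"delta_rot":[[0.4,0.0,0.1]]}
```

View pics/w3.png

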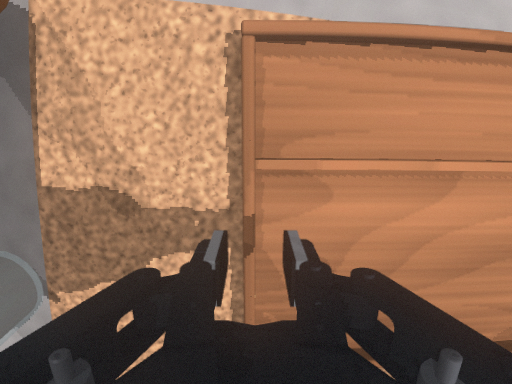

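```bash
python3 - <<'E'
from h import *
p=cv2.imread('pics/w3.png');m=cams.camera_model('wrist');s=monitor.sense()
R=R_of(s['tcp_rot'])
for dx in (-6,-3,0,3,6): print(dx,world2px(np.array([*(s['tool_pos']+R.apply([dx,-25,0]))[:2],20.])[None],m))
u,v=world2px(np.array([*(s['tool_pos']+R.apply([0,-25,0]))[:2],20.])[None],m);v=int(v[0]);print(v)
print(p[v,235:265].sum(1))
E
```

```text
-6 (array([246.69503136]), array([188.08806215]))
-3 (array([251.50320939]), array([188.09025536]))
0 (array([256.31186665]), array([188.09275978]))
3 (array([261.12046014]), array([188.09557514]))
6 (array([265.92844683]), array([188.09870115]))
188
[299 304 291 281 293 291 275 250 283 317 351 350 364 365 377 389 391 397
 383 354 318 334 333 333 334 340 333 338 335 350]
```

>>> jog_arm(offset=[[-4,-1.5,14],[0,0,14],[0,0,9],[0,0,0],[0,0,0]], delta_rot=[[0.3,0,0],[0,0,0],[0,0,0],[0,0,0],[0,0,0]], jaw=[35,35,35,35,35])

```text
time: 3.5
tool_pos: [586.5, -107.7, 17.2]
tcp_rot: [179.3, 0.3, 97.3]
ft_force: [-0.1, 0.2, 0.2]
finger_gap: 29.9
```

>>> jog_arm(offset=[[0,0,5],[0,0,0]], delta_rot=[[0.5,0,0],[0,0,0]], jaw=[35,35])

```text
time: 3.7
tool_pos: [586.8, -107.9, 12.3]
tcp_rot: [179.9, 0.3, 97.3]
ft_force: [-0.2, -0.6, 0.2]
finger_gap: 29.7
```

```bash
python3 - <<'E'
from h import *
st();p,d,m=shot('wrist','w4');st()
E
```

```text
t 3.7 pos [ 586.82 -107.9    12.28] rot [179.85   0.31  97.32] F [-0.18 -0.62  0.19] gap 29.7 q [ -15.2    18.66   96.47   -0.26   64.62 -112.41]
t 3.75 pos [ 587.17 -107.97   12.75] rot [179.8    0.33  97.32] F [0.14 1.02 0.28] gap 29.7 q [ -15.2    18.62   96.46   -0.25   64.62 -112.41]
```

View pics/w4.png

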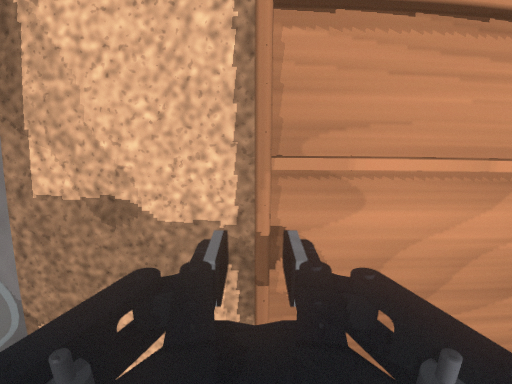

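>>> jog_arm(offset=[[0,0,1.5],[0,0,0],[0,0,0],[0,0,0],[0,0,0]], delta_rot=[[0,0,0],[0,0,0],[0,0,0],[0,0,0],[0,0,0]], jaw=[20,0,0,0,0], newtons=80)

```text
time: 4.25
tool_pos: [587.5, -107.3, 11.7]
tcp_rot: [179.8, 0.3, 97.3]
ft_force: [0.5, 1.5, -0.5]
finger_gap: 5.1
```

```bash
python3 - <<'E'
from h import *
st();p,d,m=shot('top','t5')
q=p.astype(float);f=q[...,0]/(q[...,1]+1)*40;sat=q.max(2)-q.min(2)
M=(601.09,-86.32,.62)
print(fitrect(sat,m,M,150,170,1,rng=8,ranges={'Y':(60,135),'x':(-155,-40),'X':(-155,155),'y':(-135,-50)}))
print(fitrect(f,m,(564,31,7.2),120,140,20,rng=8,edges='Xx Y'.replace(' ','')))
st()
E
```

```text
t 4.25 pos [ 587.52 -107.34   11.69] rot [179.76   0.29  97.33] F [ 0.46  1.48 -0.54] gap 5.1 q [ -15.16   18.71   96.47   -0.2    64.49 -112.41]
(array([601.26, -86.09,   0.77]), {'x': (12, -0.53), 'X': (52, -0.27), 'y': (14, 0.26), 'Y': (9, 0.55)})
(array([564.44,  27.98,   7.22]), {'X': (29, -0.01), 'x': (22, 0.01), 'Y': (35, 0.02)})
t 4.3 pos [ 587.53 -107.32   11.71] rot [179.76   0.29  97.34] F [ 0.34  0.96 -0.93] gap 4.8 q [ -15.16   18.71   96.47   -0.2    64.49 -112.41]
```

>>> jog_arm(offset=[[0,0,0],[0,0,0]], delta_rot=[[0,0,0],[0,0,0]], jaw=[0,0])

```text
time: 4.5
tool_pos: [587.5, -107.3, 11.7]
tcp_rot: [179.8, 0.3, 97.3]
ft_force: [-0.3, 1.9, -0.9]
finger_gap: 4.9
```

```bash
python3 - <<'E'
from h import *
st();p,d,m=shot('wrist','w6')
a=np.load('/tmp/top0.npz');m=cams.camera_model('top')
q=a['p'].astype(float);f=q[...,0]/(q[...,1]+1)*40;sat=q.max(2)-q.min(2)
print(fitrect(f,m,(564,31,7.2),120,140,20,rng=8,edges='XxY'),fitrect(f,m,(564,31,7.2),120,140,20,rng=8,edges='XxYy'))
E
```

```text
t 4.5 pos [ 587.52 -107.33   11.71] rot [179.76   0.29  97.33] F [-0.33  1.88 -0.85] gap 4.9 q [ -15.16   18.71   96.47   -0.19   64.49 -112.41]
(array([563.87,  31.02,   7.2 ]), {'X': (31, -0.01), 'x': (38, 0.01), 'Y': (35, 0.03)}) (array([563.81,  30.75,   7.14]), {'X': (37, 0.01), 'x': (39, -0.0), 'Y': (35, 0.47), 'y': (31, 0.47)})
```

View pics/w6.png

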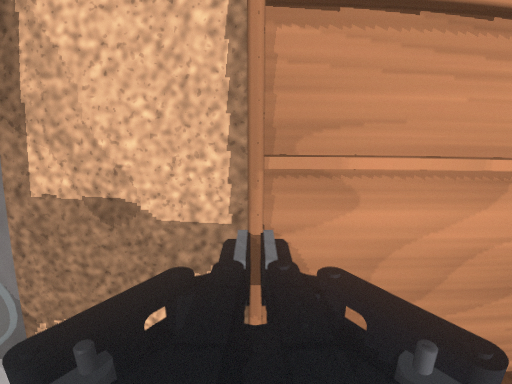

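```bash
python3 - <<'E'
from h import *
plan([((608.6,-223.2,11.7),(179.8,.3,90.8),7)],dec=2)
E
```

```text
17 rows end [ 608.6 -223.2   11.7]
{"offset":[[-6.92,0.36,0.03],[-6.92,0.41,0.03],[-6.91,0.45,0.04],[-6.91,0.5,0.03],[-6.91,0.55,0.04],[-6.9,0.59,0.03],[-6.9,0.64,0.04],[-6.89,0.68,0.03],[-6.89,0.73,0.03],[-6.88,0.78,0.04],[-6.88,0.82,0.03],[-6.87,0.87,0.04],[-6.87,0.92,0.04],[-6.86,0.96,0.04],[-6.85,1.01,0.03],[-6.85,1.05,0.04],[-6.84,1.09,0.04]],"delta_rot":[[0.0,-0.0,0.38],[0.0,-0.0,0.38],[0.0,-0.0,0.38],[0.01,-0.0,0.39],[0.0,-0.0,0.38],[0.01,-0.0,0.39],[0.0,-0.0,0.38],[0.01,-0.0,0.39],[0.0,-0.0,0.38],[0.01,-0.0,0.39],[0.0,-0.01,0.38],[0.01,-0.0,0.39],[0.0,-0.01,0.38],[0.01,-0.0,0.39],[0.0,-0.01,0.38],[0.01,-0.0,0.39],[0.0,-0.01,0.38]]}
```

Do part, watching z.

>>> jog_arm(offset=[[-6.9,0.4,0],[-6.9,0.4,0],[-6.9,0.5,0],[-6.9,0.5,0],[-6.9,0.6,0],[-6.9,0.6,0],[-6.9,0.6,0],[-6.9,0.7,0],[0,0,0]], delta_rot=[[0,0,0.4],[0,0,0.4],[0,0,0.4],[0,0,0.4],[0,0,0.4],[0,0,0.4],[0,0,0.4],[0,0,0.4],[0,0,0]], jaw=[0,0,0,0,0,0,0,0,0])

```text
time: 5.45
tool_pos: [595.3, -151.9, 11.7]
tcp_rot: [-179.9, -0.7, 94.3]
ft_force: [-0.1, -5.4, -2.6]
finger_gap: 4.9
```

```bash
python3 - <<'E'
from h import *
st()
plan([((608.6,-223.2,11.7),(179.8,.3,90.8),7)],dec=2)
E
```

```text
t 5.45 pos [ 595.28 -151.93   11.68] rot [-179.85   -0.72   94.35] F [-0.12 -5.37 -2.62] gap 4.9 q [ -19.45   21.64   92.77    0.65   66.02 -114.07]
11 rows end [ 608.6 -223.2   11.7]
{"offset":[[-6.55,0.72,-0.09],[-6.55,0.75,-0.07],[-6.54,0.79,-0.06],[-6.54,0.83,-0.05],[-6.53,0.86,-0.04],[-6.53,0.9,-0.03],[-6.53,0.94,-0.02],[-6.52,0.97,-0.01],[-6.51,1.01,-0.0],[-6.51,1.05,0.01],[-6.5,1.08,0.02]],"delta_rot":[[-0.03,-0.09,0.32],[-0.03,-0.09,0.32],[-0.03,-0.09,0.32],[-0.03,-0.09,0.32],[-0.03,-0.09,0.32],[-0.04,-0.09,0.32],[-0.03,-0.1,0.33],[-0.04,-0.09,0.32],[-0.03,-0.1,0.33],[-0.04,-0.09,0.32],[-0.03,-0.1,0.33]]}
```

>>> jog_arm(offset=[[-6.5,0.7,0],[-6.5,0.7,0],[-6.5,0.8,0],[-6.5,0.8,0],[-6.5,0.9,0],[-6.5,0.9,0],[-6.5,0.9,0],[-6.5,1,0],[-6.5,1,0],[0,0,0],[0,0,0]], delta_rot=[[0,-0.1,0.3],[0,-0.1,0.3],[0,-0.1,0.3],[0,-0.1,0.3],[0,-0.1,0.3],[0,-0.1,0.4],[0,-0.1,0.3],[0,-0.1,0.4],[0,-0.1,0.3],[0,0,0],[0,0,0]], jaw=[0,0,0,0,0,0,0,0,0,0,0])

```text
time: 6.55
tool_pos: [604.5, -196.9, 11.7]
tcp_rot: [-179.4, -0.9, 91.8]
ft_force: [-1.1, 1.6, 1.4]
finger_gap: 5.3
```

```bash
cat > tm.py <<'E'
from h import *
M=(601.1,-86.2,.67)
def tray(cam='top',guess=None,fn=None,edges='XxYy',rng=10,ranges=None):
    p,d,m=shot(cam,fn);q=p.astype(float);f=q[...,0]/(q[...,1]+1)*40
    return fitrect(f,m,guess,120,140,20,rng=rng,edges=edges,ranges=ranges),p,m
E
python3 - <<'E'
from tm import *
st()
(t,i),p,m=tray('top',(599,-70,1.5),'t7',edges='XxY')
print(t,i)
(t,i),p,m=tray('top',t,edges='xY',ranges={'x':(-60,130)},rng=6); print(t,i)
f=p.max(2).astype(float)-p.min(2)
print(fitrect(f,m,M,150,170,1,rng=6,edges='Xxy',ranges={'X':(-150,155),'y':(-135,-60)}))
q=rect(p,m,20,400,760,-280,220,1.); cv2.imwrite('pics/r7.png',cv2.resize(q,None,fx=1.5,fy=1.5)[...,::-1])
E
```

```text
t 6.55 pos [ 604.54 -196.95   11.72] rot [-179.41   -0.88   91.82] F [-1.06  1.56  1.41] gap 5.3 q [ -22.98   24.96   88.43    0.59   67.51 -115.03]
[591.39 -58.12   2.08] {'X': (41, 0.39), 'x': (24, 0.45), 'Y': (35, -0.13)}
[590.39 -58.14   1.08] {'x': (25, -0.0), 'Y': (35, -0.04)}
(array([601.34, -80.73,   0.81]), {'X': (44, -0.25), 'x': (26, -0.5), 'y': (6, -0.23)})
```

View pics/r7.png

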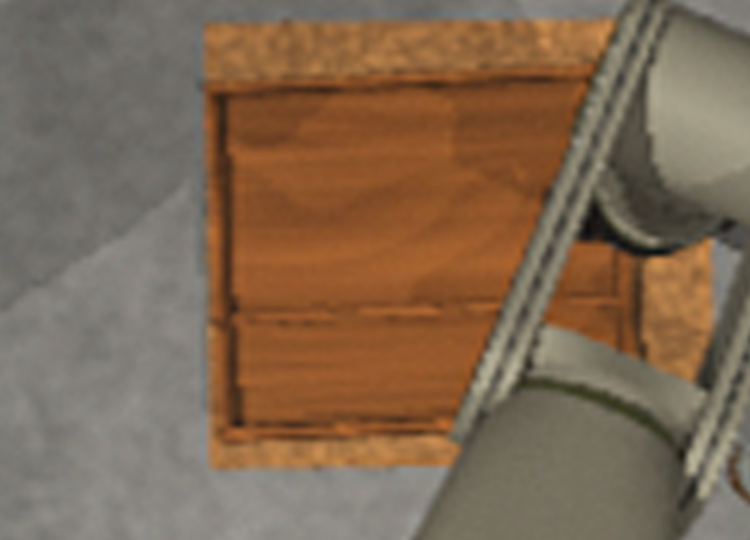

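```bash
python3 - <<'E'
from h import *
plan([((608.6,-223.2,11.7),(180,0,90.8),7)],dec=2)
E
```

```text
4 rows end [ 608.6 -223.2   11.7]
{"offset":[[-6.59,0.81,-0.11],[-6.59,0.84,-0.08],[-6.58,0.87,-0.05],[-6.59,0.89,-0.02]],"delta_rot":[[-0.15,-0.22,0.26],[-0.15,-0.22,0.25],[-0.15,-0.21,0.26],[-0.15,-0.22,0.25]]}
```

>>> jog_arm(offset=[[-6.6,0.9,0],[-6.6,0.9,0],[-6.6,0.9,0],[-6.6,0.9,0],[-4,0.6,0],[0,0,0],[0,0,0]], delta_rot=[[-0.1,-0.2,0.3],[-0.1,-0.2,0.3],[-0.1,-0.2,0.2],[-0.1,-0.2,0.3],[-0.1,-0.1,0.2],[0,0,0],[0,0,0]], jaw=[0,0,0,0,0,0,0])

```text
time: 7.35
tool_pos: [608.8, -219.0, 11.7]
tcp_rot: [-179.7, -0.6, 90.7]
ft_force: [-0.5, 0.9, 1.0]
finger_gap: 5.0
```

```bash
python3 - <<'E'
from h import *
st();plan([((608.6,-223.2,11.7),(180,0,90.8),7)],dec=2)
E
```

```text
t 7.35 pos [ 608.81 -218.98   11.69] rot [-179.7    -0.63   90.69] F [-0.47  0.86  0.98] gap 5.0 q [ -24.57   26.17   86.82    0.48   67.55 -115.45]
1 rows end [ 608.6 -223.2   11.7]
{"offset":[[-4.22,-0.26,-0.06]],"delta_rot":[[-0.3,-0.63,-0.11]]}
```

>>> jog_arm(offset=[[-4,-0.2,0],[-1,0,0],[0,0,0]], delta_rot=[[-0.2,-0.3,0],[0,0,0],[0,0,0]], jaw=[0,0,0])

```text
time: 7.65
tool_pos: [608.6, -222.0, 11.7]
tcp_rot: [-179.9, -0.5, 90.7]
ft_force: [0.2, 0.2, 0.5]
finger_gap: 5.1
```

```bash
python3 - <<'E'
from tm import *
st()
p,d,m=shot('top','t8')
q=rect(p,m,20,400,760,-280,220,1.); cv2.imwrite('pics/r8.png',cv2.resize(q,None,fx=1.5,fy=1.5)[...,::-1])
q=p.astype(float);f=q[...,0]/(q[...,1]+1)*40;sat=q.max(2)-q.min(2)
print(fitrect(f,m,(601,-86,.6),120,140,20,rng=8,edges='XxYy'))
print(fitrect(sat,m,M,150,170,1,rng=8))
E
```

```text
t 7.65 pos [ 608.65 -222.02   11.7 ] rot [-179.89   -0.48   90.72] F [0.25 0.2  0.47] gap 5.1 q [ -24.79   26.1    86.92    0.42   67.29 -115.68]
(array([599.03, -84.81,   1.47]), {'X': (41, -0.01), 'x': (24, 0.25), 'Y': (35, 0.01), 'y': (12, -1.02)})
(array([601.22, -86.34,   0.6 ]), {'x': (29, -0.49), 'X': (49, -0.51), 'y': (14, 0.5), 'Y': (45, 0.0)})
```

View pics/r8.png

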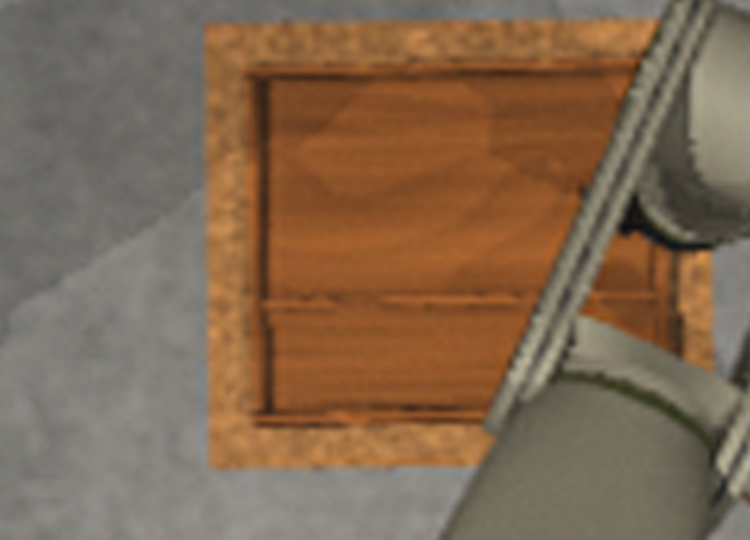

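>>> jog_arm(offset=[[0,0,0],[0,0,0],[0,0,0],[0,0,-15],[0,0,-40],[20,-20,-45],[30,-30,-45],[30,-30,-20],[0,0,0]], delta_rot=[[0,0,0],[0,0,0],[0,0,0],[0,0,0],[0,0,0],[0,0,0],[0,0,0],[0,0,0],[0,0,0]], jaw=[20,30,30,30,30,30,30,30,30])

```text
time: 8.6
tool_pos: [532.5, -150.3, 176.8]
tcp_rot: [180.0, -0.4, 90.5]
ft_force: [1.3, -0.6, 0.1]
finger_gap: 25.7
```

```bash
python3 - <<'E'
from tm import *
st()
p,d,m=shot('top','t9')
q=rect(p,m,20,400,760,-280,220,1.); cv2.imwrite('pics/r9.png',cv2.resize(q,None,fx=1.5,fy=1.5)[...,::-1])
q=p.astype(float);f=q[...,0]/(q[...,1]+1)*40;sat=q.max(2)-q.min(2)
print(fitrect(f,m,(601,-86,.6),120,140,20,rng=8,edges='XxYy'))
print(fitrect(sat,m,M,150,170,1,rng=8))
p,d,m=shot('wrist','w9')
q=p.astype(float);f=q[...,0]/(q[...,1]+1)*40;sat=q.max(2)-q.min(2)
print(fitrect(f,m,(600,-88,.6),120,140,20,rng=8,edges='XxYy'))
print(fitrect(sat,m,(599,-88,.6),150,170,1,rng=8))
E
```

```text
t 8.6 pos [ 532.46 -150.29  176.8 ] rot [180.    -0.41  90.5 ] F [ 1.29 -0.62  0.13] gap 25.7 q [ -21.33    2.19   96.59    0.39   81.38 -111.88]
(array([599.16, -84.89,   1.33]), {'X': (39, -0.0), 'x': (37, -0.03), 'Y': (35, -0.01), 'y': (10, -0.0)})
(array([601.1 , -86.29,   0.59]), {'x': (44, 0.49), 'X': (52, -0.23), 'y': (10, -0.49), 'Y': (45, 0.0)})
(array([597.59, -87.41,   1.21]), {'X': (25, -1.07), 'x': (42, -0.45), 'Y': (34, -0.58), 'y': (29, -1.02)})
(array([599.22, -88.85,   0.62]), {'x': (52, -0.02), 'X': (1, -1.95), 'y': (33, -0.03), 'Y': (40, 0.05)})
```

View pics/w9.png

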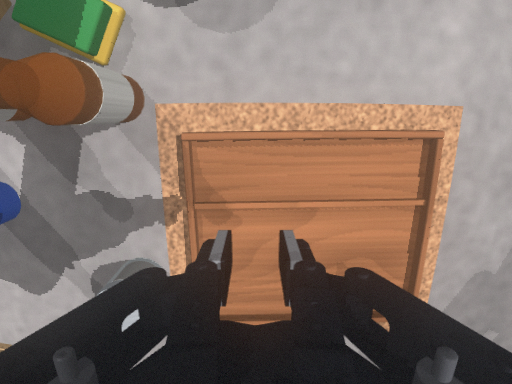

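View pics/r9.png

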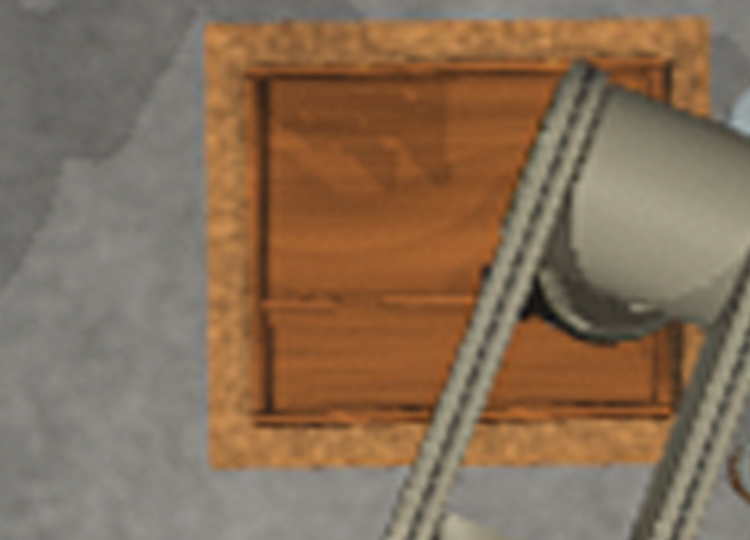

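```bash
python3 - <<'E'
from h import *
plan([((480,-220,310),(180,0,0)),((440,-330,310),(180,0,0))])
E
```

```text
15 rows end [ 440. -330.  310.]
{"offset":[[-5.5,-4.6,-11.3],[-6.1,-3.8,-11.3],[-6.5,-3.0,-11.3],[-6.8,-2.1,-11.3],[-7.1,-1.2,-11.3],[-7.1,-0.2,-11.3],[-7.1,0.7,-11.3],[-7.0,1.7,-11.3],[-6.7,2.6,-11.3],[-6.3,3.4,-11.3],[-5.8,4.2,-11.2],[-5.2,5.0,-11.3],[-13.3,36.7,0.0],[-13.3,36.7,0.1],[-13.3,36.6,0.0]],"delta_rot":[[-0.0,-0.0,7.5],[-0.0,-0.0,7.5],[-0.0,-0.0,7.5],[-0.0,-0.0,7.6],[-0.0,-0.0,7.5],[-0.0,-0.0,7.6],[-0.1,-0.0,7.5],[-0.1,-0.0,7.6],[-0.0,-0.0,7.5],[-0.1,-0.1,7.6],[-0.0,-0.0,7.5],[-0.1,-0.1,7.6],[0.0,0.0,-0.0],[0.0,0.0,-0.0],[0.0,0.0,-0.0]]}
```

>>> jog_arm(offset=[[-6,-4,-15],[-6,-4,-15],[-6,-3,-15],[-7,-2,-15],[-7,-1,-15],[-7,0,-15],[-7,1,-15],[-7,2,-15],[-7,3,-10],[-6,4,-10],[-6,5,0],[-10,36,0],[-10,36,0],[0,20,0],[0,0,0],[0,0,0]], delta_rot=[[0,0,8.5],[0,0,8.5],[0,0,8.5],[0,0,8.5],[0,0,8.5],[0,0,8.5],[0,0,8.5],[0,0,8.5],[0,0,8.5],[0,0,8.5],[0,0,5.5],[0,0,0],[0,0,0],[0,0,0],[0,0,0],[0,0,0]], jaw=[60,60,60,60,60,60,60,60,60,60,60,60,60,60,60,60])

```text
time: 10.3
tool_pos: [458.6, -321.3, 307.0]
tcp_rot: [-179.3, 1.1, -2.0]
ft_force: [0.5, 1.3, -0.6]
finger_gap: 51.4
```

```bash
python3 - <<'E'
from h import *
st();shot('wrist','w10');st()
p,d,m=shot('wrist','w10');W=cloud(d,m);np.savez('/tmp/w10.npz',p=p,W=W,d=d)
E
```

```text
t 10.3 pos [ 458.65 -321.26  306.99] rot [-179.29    1.09   -2.04] F [ 0.53  1.35 -0.63] gap 51.4 q [-40.18   1.45  83.78  -0.11  96.06 -38.15]
t 10.35 pos [ 458.63 -320.99  306.83] rot [-179.29    1.1    -2.02] F [-0.55 -0.04  0.28] gap 51.6 q [-40.15   1.43  83.82  -0.13  96.05 -38.14]
```

View pics/w10.png

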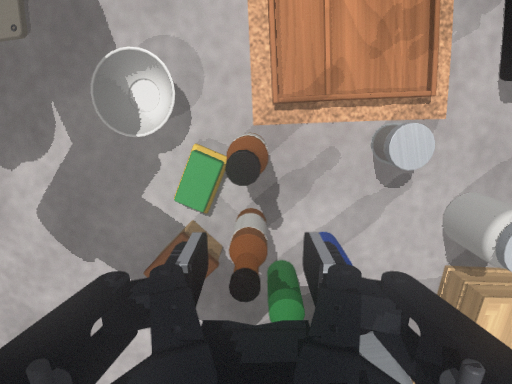

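```bash
cat >> h.py <<'E'
def px2plane(u,v,m,z):
    K=np.array(m['K']);T=np.array(m['camera_from_world'])
    n=cv2.undistortPoints(np.array([[[u,v]]],float),K,np.array([m['k1'],0,0,0,0.])).ravel()
    r=T[:3,:3].T@np.array([n[0],n[1],1]);c=-T[:3,:3].T@T[:3,3]
    return c+r*(z-c[2])/r[2]
def blob(mask,seed):
    n,l,s,c=cv2.connectedComponentsWithStats(mask.astype(np.uint8));i=l[seed[1],seed[0]]
    return s[i],c[i],l==i
E
python3 - <<'E'
from h import *
a=np.load('/tmp/w10.npz');p=a['p'];m=cams.camera_model('wrist');W=a['W'];st()
blk=p.max(2)<60
for seed in [(243,167),(245,288)]:
    s,c,l=blob(blk,seed);print(s,c)
    w=W[l];zt=np.nanpercentile(w[:,2],90);top=w[w[:,2]>np.nanmedian(w[:,2])]
    print('z',zt,np.nanmedian(w,0))
    # top disc: min enclosing ellipse of region w/ depth ~ nearest
    dd=a['d'][l];print(np.percentile(dd[dd>0],[5,25,50,75,95]))
    cs,_=cv2.findContours(l.astype(np.uint8),0,2);print(cv2.fitEllipse(max(cs,key=len)))
b=cv2.resize(p[130:310,190:300],None,fx=4,fy=3.3,interpolation=cv2.INTER_CUBIC);cv2.imwrite('pics/w10c.png',b[...,::-1])
E
```

```text
t 10.4 pos [ 458.82 -320.39  307.13] rot [-179.3     1.08   -1.96] F [-0.72  0.41 -0.45] gap 51.2 q [-40.1    1.38  83.84  -0.12  96.06 -38.14]
[226 150  34  35 725] [243.27 169.13]
z 201.00438181846653 [ 446.73 -297.19  200.12]
[249.6  251.34 252.78 254.12 255.79]
((243.1758270263672, 168.26400756835938), (30.958236694335938, 33.202796936035156), 54.04193115234375)
[229 268  31  34 846] [244.39 284.73]
z 200.71244606044567 [ 442.4  -412.71  199.85]
[279.77 281.39 283.18 285.02 289.83]
((244.4745635986328, 284.7564697265625), (30.906620025634766, 33.41243362426758), 6.881807804107666)
```

View pics/w10c.png

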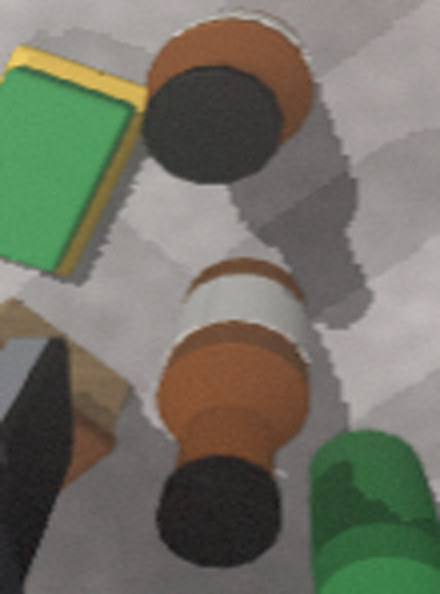

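```bash
python3 - <<'E'
from h import *
plan([((446.7,-297.2,230),(180,0,0),30)])
E
```

```text
3 rows end [ 446.7 -297.2  230. ]
{"offset":[[-3.8,-7.3,25.9],[-3.9,-7.4,25.8],[-4.0,-7.6,25.8]],"delta_rot":[[-0.2,0.4,-0.7],[-0.3,0.3,-0.6],[-0.2,0.4,-0.7]]}
```

>>> jog_arm(offset=[[-4,-8,26],[-4,-8,26],[-4,-8,20],[0,0,0],[0,0,0]], delta_rot=[[-0.2,0.4,-0.7],[-0.3,0.3,-0.6],[-0.2,0.4,-0.7],[0,0,0],[0,0,0]], jaw=[60,60,60,60,60], newtons=50)

```text
time: 10.9
tool_pos: [448.6, -291.3, 234.8]
tcp_rot: [180.0, -0.2, 0.4]
ft_force: [-0.2, 0.6, 0.5]
finger_gap: 50.9
```

```bash
python3 - <<'E'
from h import *
plan([((446.7,-297.2,200),(180,0,0),15),((446.7,-297.2,143),(180,0,0),20)]);st()
E
```

```text
6 rows end [ 446.7 -297.2  143. ]
{"offset":[[-0.7,1.9,11.6],[-0.7,2.0,11.6],[-0.6,1.9,11.6],[-0.0,-0.0,19.0],[-0.0,-0.0,19.0],[-0.0,-0.0,19.0]],"delta_rot":[[0.0,-0.1,0.1],[0.0,-0.0,0.1],[0.0,-0.1,0.2],[0.0,0.0,-0.0],[0.0,0.0,-0.0],[0.0,0.0,-0.0]]}
t 10.9 pos [ 448.63 -291.34  234.8 ] rot [179.95  -0.2    0.4 ] F [-0.2   0.57  0.45] gap 50.9 q [-38.55  -2.91  95.56   0.09  87.17 -38.95]
```

>>> jog_arm(offset=[[-1.5,6,0],[0,0,15],[0,0,18],[0,0,19],[0,0,20],[0,0,19],[0,0,0],[0,0,0]], delta_rot=[[0,0,0],[0,0,0],[0,0,0],[0,0,0],[0,0,0],[0,0,0],[0,0,0],[0,0,0]], jaw=[60,60,60,60,60,60,60,60])

```text
time: 11.7
tool_pos: [451.9, -303.1, 144.8]
tcp_rot: [179.5, -0.7, 0.3]
ft_force: [0.6, 0.4, 0.6]
finger_gap: 51.4
```

```bash
python3 - <<'E'
from h import *
st();shot('wrist','w11');shot('side','s11')
E
```

```text
t 11.7 pos [ 451.86 -303.07  144.83] rot [179.54  -0.67   0.27] F [0.61 0.38 0.64] gap 51.4 q [-39.3    1.35 100.89   0.07  76.95 -39.58]
```

View pics/w11.png

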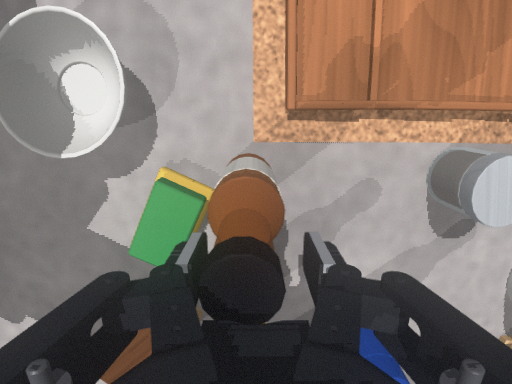

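View pics/s11.png

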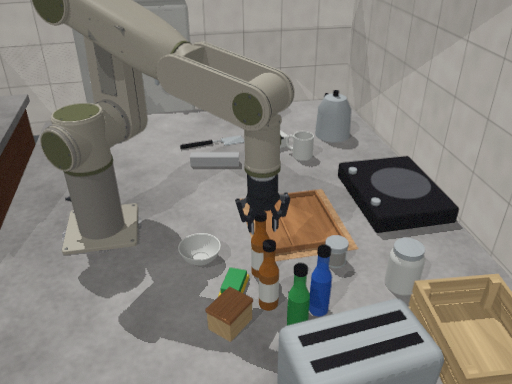

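>>> jog_arm(offset=[[-3,-3,0],[-2,-3,0],[0,0,0],[0,0,0]], delta_rot=[[0.3,0.3,0],[0.2,0.3,0.2],[0,0,0],[0,0,0]], jaw=[60,60,60,60])

```text
time: 12.2
tool_pos: [448.0, -297.9, 148.7]
tcp_rot: [179.9, -1.6, 0.1]
ft_force: [-1.0, -0.4, 0.2]
finger_gap: 51.1
```

>>> jog_arm(offset=[[-0.5,0,4],[0,0,1],[0,0,0],[0,0,0],[0,0,0],[0,0,0]], delta_rot=[[0,-1,0],[0,-0.6,0],[0,0,0],[0,0,0],[0,0,0],[0,0,0]], jaw=[60,60,20,0,0,0])

```text
time: 12.8
tool_pos: [447.6, -298.2, 143.8]
tcp_rot: [179.8, 0.2, 0.1]
ft_force: [-0.9, -0.1, 1.1]
finger_gap: 27.6
```

```bash
python3 - <<'E'
from h import *
st();shot('wrist','w12');
E
```

```text
t 12.8 pos [ 447.63 -298.21  143.81] rot [179.82   0.18   0.07] F [-0.9  -0.12  1.1 ] gap 27.6 q [-38.96   1.29 101.05  -0.26  77.68 -38.97]
```

View pics/w12.png

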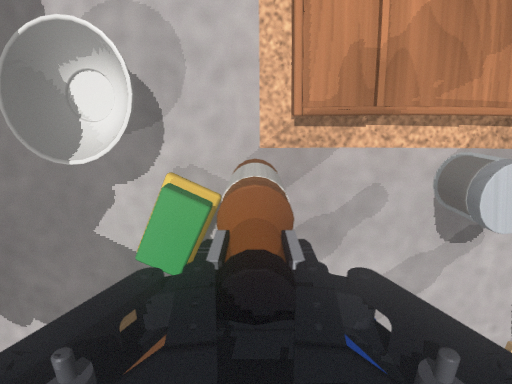

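>>> jog_arm(offset=[[0,0,-15],[0,0,-25],[0,0,-25],[10,-12,0],[19,-22,0],[25,-30,0],[25,-30,0],[25,-30,0],[25,-30,0],[25,-30,0],[25,-30,0],[20,-22,0],[10,-12,0],[5,-7,0],[0,0,0],[0,0,0]], delta_rot=[[0,0,0],[0,0,0],[0,0,0],[0,0,0],[0,0,0],[0,0,0],[0,0,0],[0,0,0],[0,0,0],[0,0,0],[0,0,0],[0,0,0],[0,0,0],[0,0,0],[0,0,0],[0,0,0]], jaw=[0,0,0,0,0,0,0,0,0,0,0,0,0,0,0,0])

```text
time: 14.45
tool_pos: [666.1, -20.6, 199.9]
tcp_rot: [-179.6, 1.0, 0.1]
ft_force: [-0.1, -0.4, -4.0]
finger_gap: 27.4
```

```bash
python3 - <<'E'
from h import *
st();shot('wrist','w13')
plan([((676.7,-25.3,195),(180,0,0),25)])
E
```

```text
t 14.45 pos [666.06 -20.56 199.86] rot [-179.58    1.01    0.06] F [-0.06 -0.43 -4.03] gap 27.4 q [-6.34 19.54 74.6   0.3  86.92 -6.41]
1 rows end [676.7 -25.3 195. ]
{"offset":[[10.9,4.6,4.6]],"delta_rot":[[-0.4,1.0,0.0]]}
```

View pics/w13.png

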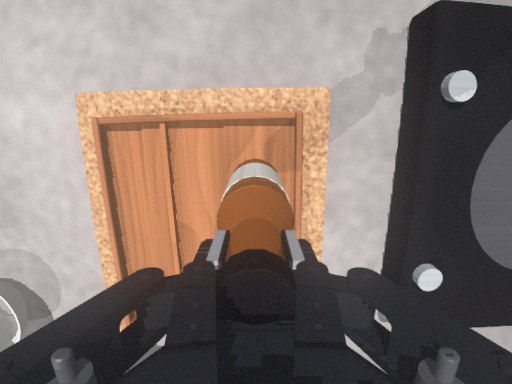

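>>> jog_arm(offset=[[8,4.5,10],[0,0,15],[0,0,10],[0,0,0],[0,0,0]], delta_rot=[[-0.4,1,0],[0,0,0],[0,0,0],[0,0,0],[0,0,0]], jaw=[0,0,0,0,0])

```text
time: 15.0
tool_pos: [671.4, -28.9, 162.8]
tcp_rot: [-180.0, 0.1, -0.3]
ft_force: [-0.5, 0.1, -4.2]
finger_gap: 27.7
```

```bash
python3 - <<'E'
from tm import *
st()
(t,i),p,m=tray('wrist',(598,-87,1.25),'w14',edges='xXY',rng=6,ranges={'x':(30,125),'X':(40,125)});print(t,i)
plan([((676.7,-25.3,150),(180,0,0),10)])
E
```

```text
t 15.0 pos [671.38 -28.88 162.77] rot [-179.98    0.12   -0.25] F [-0.47  0.13 -4.21] gap 27.7 q [-6.83 20.76 77.    0.   82.37 -6.58]
[598.5  -87.28   1.44] {'x': (16, -0.52), 'X': (15, -0.49), 'Y': (35, 0.0)}
2 rows end [676.7 -25.3 150. ]
{"offset":[[2.7,-1.8,6.3],[2.7,-1.8,6.4]],"delta_rot":[[-0.0,0.1,-0.1],[-0.0,0.0,-0.2]]}
```

View pics/w14.png

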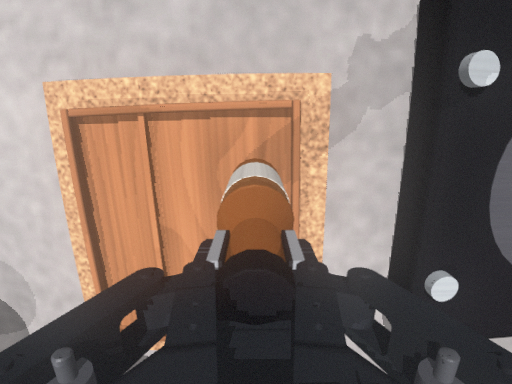

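>>> jog_arm(offset=[[4.5,-1.5,3],[0,0,5],[0,0,3],[0,0,1],[0,0,0]], delta_rot=[[0,0,0],[0,0,0],[0,0,0],[0,0,0],[0,0,0]], jaw=[0,0,0,0,0])

```text
time: 15.55
tool_pos: [677.1, -27.1, 151.2]
tcp_rot: [-180.0, 0.0, -0.2]
ft_force: [-0.9, -0.4, -3.8]
finger_gap: 27.4
```

>>> jog_arm(offset=[[0,0,1],[0,0,1],[0,0,0]], delta_rot=[[0,0,0],[0,0,0],[0,0,0]], jaw=[0,0,0])

```text
time: 15.85
tool_pos: [677.5, -26.9, 150.2]
tcp_rot: [-180.0, -0.1, -0.2]
ft_force: [0.3, -0.0, -4.3]
finger_gap: 27.6
```

>>> jog_arm(offset=[[0,0,1.5],[0,0,0.5],[0,0,0]], delta_rot=[[0,0,0],[0,0,0],[0,0,0]], jaw=[0,0,0])

```text
time: 16.15
tool_pos: [678.1, -26.8, 149.9]
tcp_rot: [-180.0, -0.2, -0.2]
ft_force: [0.1, -0.0, -2.7]
finger_gap: 27.2
```

>>> jog_arm(offset=[[0,0,0.5],[0,0,0],[0,0,0],[0,0,0],[0,0,-20],[0,0,-40],[0,0,-40],[0,0,-20],[0,0,0]], delta_rot=[[0,0,0],[0,0,0],[0,0,0],[0,0,0],[0,0,0],[0,0,0],[0,0,0],[0,0,0],[0,0,0]], jaw=[15,40,60,60,60,60,60,60,60])

```text
time: 17.05
tool_pos: [677.6, -27.3, 272.5]
tcp_rot: [180.0, -0.2, -0.2]
ft_force: [-0.3, -1.0, 0.7]
finger_gap: 51.2
```

```bash
python3 - <<'E'
from h import *
st();shot('wrist','w15');
plan([((445,-400,262),(180,0,0),45)])
E
```

```text
t 17.05 pos [677.63 -27.28 272.49] rot [179.99  -0.16  -0.24] F [-0.26 -0.99  0.72] gap 51.2 q [-6.64 18.84 67.91  0.01 93.09 -6.4 ]
10 rows end [ 445. -400.  262.]
{"offset":[[-23.1,37.4,0.9],[-23.1,37.4,0.9],[-23.1,37.4,0.8],[-23.1,37.4,0.9],[-23.0,37.4,0.8],[-23.1,37.3,0.9],[-23.0,37.4,0.8],[-23.1,37.3,0.9],[-23.1,37.3,0.8],[-23.3,37.3,0.9]],"delta_rot":[[0.0,-0.0,-0.0],[0.0,-0.0,-0.0],[0.0,-0.0,-0.0],[0.0,-0.0,-0.0],[0.0,-0.0,-0.0],[0.0,-0.0,-0.0],[0.0,-0.0,-0.1],[0.0,-0.0,-0.0],[0.0,-0.0,-0.1],[0.0,-0.1,-0.0]]}
```

View pics/w15.png

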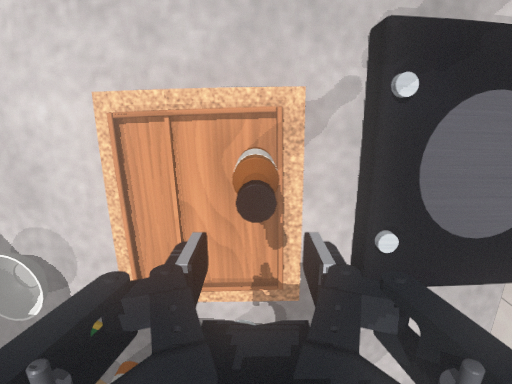

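>>> jog_arm(offset=[[-23,37,0],[-23,37,0],[-23,37,0],[-23,37,0],[-23,37,0],[-23,37,0],[-23,37,0],[-23,37,0],[-23,37,0],[-20,30,0],[0,10,10],[0,0,0],[0,0,0]], delta_rot=[[0,0,0],[0,0,0],[0,0,0],[0,0,0],[0,0,0],[0,0,0],[0,0,0],[0,0,0],[0,0,0],[0,0,0],[0,0,0],[0,0,0],[0,0,0]], jaw=[60,60,60,60,60,60,60,60,60,60,60,60,60])

```text
time: 18.4
tool_pos: [431.8, -405.8, 228.4]
tcp_rot: [-178.9, 1.6, -0.1]
ft_force: [-0.7, -0.5, 1.9]
finger_gap: 51.1
```

```bash
python3 - <<'E'
from h import *
st();shot('wrist','w16')
p,d,m=shot('wrist','w16');W=cloud(d,m)
cv2.imwrite('pics/w16.png',p[...,::-1])
plan([((442.4,-412.7,225),(180,0,0),30)])
E
```

```text
t 18.4 pos [ 431.84 -405.77  228.37] rot [-178.87    1.57   -0.06] F [-0.65 -0.46  1.88] gap 51.1 q [-47.92   8.28  84.71  -0.4   88.89 -47.83]
1 rows end [ 442.4 -412.7  225. ]
{"offset":[[10.2,7.6,3.3]],"delta_rot":[[-1.1,1.6,0.0]]}
```

View pics/w16.png

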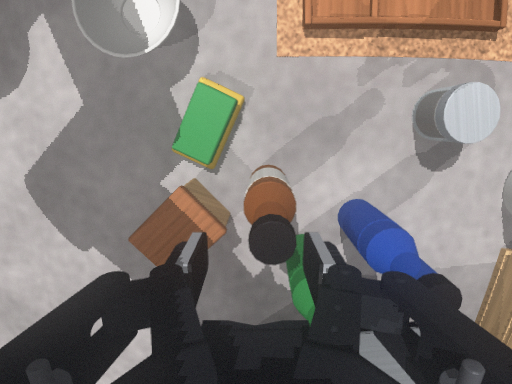

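>>> jog_arm(offset=[[9,6,0],[0,0,0],[0,0,0]], delta_rot=[[-1.1,1.6,0],[0,0,0],[0,0,0]], jaw=[60,60,60])

```text
time: 18.8
tool_pos: [443.9, -407.9, 228.8]
tcp_rot: [-180.0, -0.1, 0.3]
ft_force: [0.0, 0.0, -0.2]
finger_gap: 51.4
```

```bash
python3 - <<'E'
from h import *
st()
p,d,m=shot('wrist','w17');W=cloud(d,m)
l=(p.max(2)<60)&(W[...,2]>190)&(W[...,2]<206)&(np.hypot(W[...,0]-442,W[...,1]+412)<25)
print(l.sum(),np.median(W[l],0))
E
```

```text
t 18.8 pos [ 443.91 -407.91  228.82] rot [-179.97   -0.09    0.3 ] F [ 0.04  0.03 -0.2 ] gap 51.4 q [-47.5    7.93  85.02   0.08  87.01 -47.81]
1731 [ 442.4  -414.71  200.09]
```

>>> jog_arm(offset=[[-3,2,10],[0,0,15],[0,0,20],[0,0,20],[0,0,17],[0,0,0],[0,0,0]], delta_rot=[[0,0,0.3],[0,0,0],[0,0,0],[0,0,0],[0,0,0],[0,0,0],[0,0,0]], jaw=[60,60,60,60,60,60,60])

```text
time: 19.55
tool_pos: [439.3, -407.9, 138.3]
tcp_rot: [-179.8, 0.1, 0.0]
ft_force: [0.5, -0.2, -0.0]
finger_gap: 51.1
```

```bash
python3 - <<'E'
from h import *
st()
plan([((442.4,-413.5,144),(180,0,0),30)])
E
```

```text
t 19.55 pos [ 439.27 -407.86  138.29] rot [-179.78    0.12    0.01] F [ 0.49 -0.17 -0.04] gap 51.1 q [-47.81  11.07  91.14   0.06  78.03 -47.83]
1 rows end [ 442.4 -413.5  144. ]
{"offset":[[3.1,5.6,-5.7]],"delta_rot":[[-0.2,0.1,0.0]]}
```

>>> jog_arm(offset=[[3,5.5,-5.5],[0,0,0],[0,0,0],[0,0,0],[0,0,0],[0,0,0]], delta_rot=[[0,0,0],[0,0,0],[0,0,0],[0,0,0],[0,0,0],[0,0,0]], jaw=[60,60,30,0,0,0])

```text
time: 20.15
tool_pos: [443.3, -414.9, 146.7]
tcp_rot: [-179.9, 0.0, -0.0]
ft_force: [-0.3, -1.0, -2.2]
finger_gap: 27.6
```

```bash
python3 - <<'E'
from h import *
st();shot('wrist','w18')
E
```

```text
t 20.15 pos [ 443.26 -414.93  146.69] rot [-179.92    0.     -0.01] F [-0.34 -1.05 -2.23] gap 27.6 q [-47.98  11.65  89.57   0.06  78.84 -47.98]
```

View pics/w18.png

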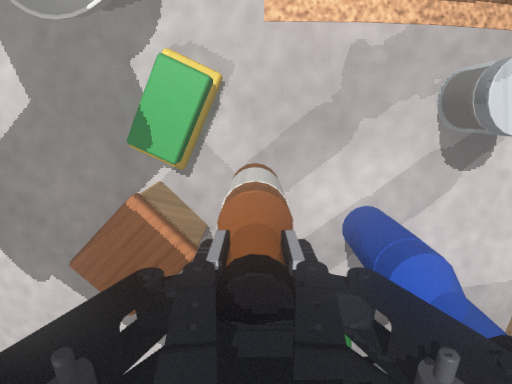

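>>> jog_arm(offset=[[0,0,-15],[0,0,-25],[0,0,-30],[5,-12,0],[12,-25,0],[15,-33,0],[15,-33,0],[15,-33,0],[25,-25,0],[30,-24,0],[30,-24,0],[30,-24,0],[25,-20,0],[15,-12,0],[8,-5,0],[0,0,0],[0,0,0]], delta_rot=[[0,0,0],[0,0,0],[0,0,0],[0,0,0],[0,0,0],[0,0,0],[0,0,0],[0,0,0],[0,0,0],[0,0,0],[0,0,0],[0,0,0],[0,0,0],[0,0,0],[0,0,0],[0,0,0],[0,0,0]], jaw=[0,0,0,0,0,0,0,0,0,0,0,0,0,0,0,0,0])

```text
time: 21.9
tool_pos: [671.2, -119.6, 206.5]
tcp_rot: [-179.3, 0.8, 0.1]
ft_force: [0.3, -0.6, -4.6]
finger_gap: 27.5
```

```bash
python3 - <<'E'
from h import *
st();shot('wrist','w19')
plan([((677,-145.3,185),(180,0,0),25)])
E
```

```text
t 21.9 pos [ 671.18 -119.58  206.47] rot [-179.3     0.84    0.08] F [ 0.27 -0.6  -4.64] gap 27.5 q [-14.66  21.68  71.25   0.47  88.05 -14.76]
2 rows end [ 677.  -145.3  185. ]
{"offset":[[3.1,12.9,10.5],[3.1,12.8,10.7]],"delta_rot":[[-0.4,0.4,0.0],[-0.3,0.4,0.1]]}
```

View pics/w19.png

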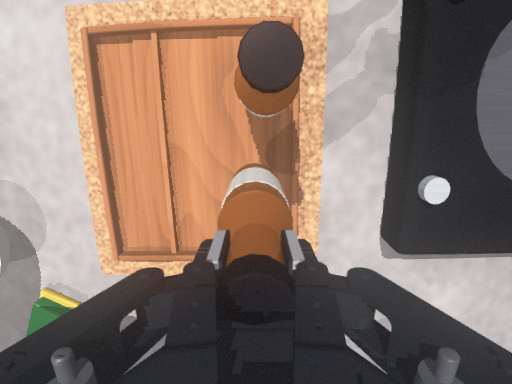

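>>> jog_arm(offset=[[4,13,10],[3,12,10],[0,0,12],[0,0,8],[0,0,0],[0,0,0]], delta_rot=[[-0.4,0.4,0],[-0.3,0.4,0],[0,0,0],[0,0,0],[0,0,0],[0,0,0]], jaw=[0,0,0,0,0,0])

```text
time: 22.55
tool_pos: [675.1, -151.1, 161.5]
tcp_rot: [179.9, 0.1, -0.3]
ft_force: [0.0, -0.3, -3.6]
finger_gap: 27.4
```

```bash
python3 - <<'E'
from h import *
st()
plan([((679.7,-145.3,152.7),(180,0,0),25)])
E
```

```text
t 22.55 pos [ 675.13 -151.06  161.46] rot [179.94   0.12  -0.29] F [ 0.03 -0.34 -3.6 ] gap 27.4 q [-16.81  23.81  73.28  -0.09  83.   -16.51]
1 rows end [ 679.7 -145.3  152.7]
{"offset":[[4.6,-5.8,8.7]],"delta_rot":[[0.1,0.1,-0.3]]}
```

>>> jog_arm(offset=[[4.5,-4,3],[0,0,4],[0,0,2],[0,0,1.5],[0,0,0]], delta_rot=[[0,0,0],[0,0,0],[0,0,0],[0,0,0],[0,0,0]], jaw=[0,0,0,0,0])

```text
time: 23.05
tool_pos: [681.5, -146.0, 153.1]
tcp_rot: [179.9, -0.1, -0.2]
ft_force: [-0.0, 0.7, -4.3]
finger_gap: 27.4
```

>>> jog_arm(offset=[[-1.5,0,1.5],[0,0,1.2],[0,0,0]], delta_rot=[[0,0,0],[0,0,0],[0,0,0]], jaw=[0,0,0])

```text
time: 23.35
tool_pos: [681.1, -146.1, 152.7]
tcp_rot: [179.8, -0.3, -0.2]
ft_force: [-1.1, 0.5, -3.3]
finger_gap: 27.4
```

>>> jog_arm(offset=[[0,0,1],[0,0,0],[0,0,0],[0,0,0],[0,0,0],[0,0,-20],[0,0,-40],[0,0,-40],[0,0,-20],[0,0,0]], delta_rot=[[0,0,0],[0,0,0],[0,0,0],[0,0,0],[0,0,0],[0,0,0],[0,0,0],[0,0,0],[0,0,0],[0,0,0]], jaw=[0,15,40,60,60,60,60,60,60,100])

```text
time: 24.35
tool_pos: [678.6, -145.5, 270.0]
tcp_rot: [180.0, 0.2, -0.2]
ft_force: [0.1, -0.1, 0.3]
finger_gap: 64.6
```

```bash
python3 - <<'E'
from h import *
st();p,d,m=shot('wrist','w20');W=cloud(d,m)
for z0 in (70,):
  l=(np.abs(W[...,2]-70)<5)&(np.hypot(W[...,0]-667,W[...,1]+293)<60);print(l.sum(),np.median(W[l],0),W[l].min(0),W[l].max(0))
l=(np.abs(W[...,2]-206)<6);print(l.sum())
n,lb,s,c=cv2.connectedComponentsWithStats(l.astype(np.uint8))
for i in range(1,n):
  if s[i,4]>80: print(s[i],np.median(W[lb==i],0))
shot('top','t20');shot('side','s20')
E
```

```text
t 24.35 pos [ 678.57 -145.51  270.01] rot [179.96   0.18  -0.21] F [ 0.11 -0.07  0.28] gap 64.6 q [-16.29  21.78  64.55  -0.08  93.83 -16.08]
1318 [ 655.93 -321.84   70.13] [ 623.3  -352.95   65.03] [ 685.42 -294.     72.33]
1890
[ 231   10   48   51 1890] [677.87 -24.83 206.03]
```

View pics/w20.png

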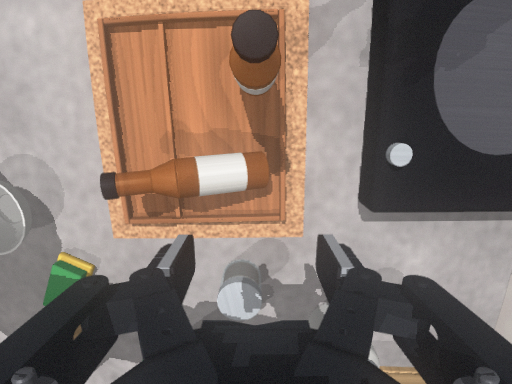

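View pics/s20.png

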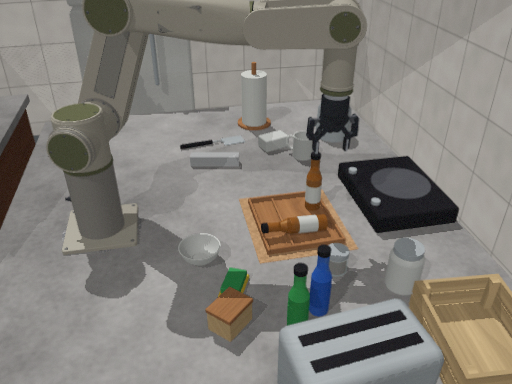

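```bash
python3 - <<'E'
from tm import *
from h import *
(t,i),p,m=tray('wrist',(598,-87,1.25),edges='xXyY',rng=6);print('tray wrist',t,i)
p,d,m=shot('wrist','w21');W=cloud(d,m)
x,y,z=W[...,0],W[...,1],W[...,2]
l=(z>32)&(y<-95)&(y>-230)&(x<705)&(x>450)&(z<90)
print(l.sum())
w=W[l]
# bin along x: median y of ridge, zmax
for xa in range(460,700,15):
    k=(w[:,0]>=xa)&(w[:,0]<xa+15)
    if k.sum()>5: 
        ww=w[k];print(xa,k.sum(),'y %.0f..%.0f mid %.1f'%(ww[:,1].min(),ww[:,1].max(),(np.percentile(ww[:,1],2)+np.percentile(ww[:,1],98))/2),'ztop %.1f'%np.percentile(ww[:,2],95), 'y at top %.1f'%np.median(ww[ww[:,2]>np.percentile(ww[:,2],85),1]))
b=cv2.resize(p[120:250,80:320],None,fx=3.2,fy=3.2,interpolation=cv2.INTER_CUBIC);cv2.imwrite('pics/w21c.png',b[...,::-1])
E
```

```text
tray wrist [598.18143891 -86.97038798   1.30826055] {'x': (42, -1.0), 'X': (42, -0.5), 'y': (35, -0.51), 'Y': (31, -0.99)}
5026
475 153 y -170..-140 mid -154.7 ztop 59.9 y at top -155.5
490 291 y -172..-139 mid -154.8 ztop 59.1 y at top -155.6
505 248 y -169..-140 mid -154.0 ztop 56.6 y at top -155.0
520 251 y -167..-140 mid -153.3 ztop 55.4 y at top -155.2
535 237 y -171..-134 mid -151.6 ztop 57.3 y at top -152.5
550 332 y -173..-128 mid -150.3 ztop 61.8 y at top -152.9
565 443 y -175..-127 mid -150.8 ztop 63.0 y at top -151.3
580 445 y -176..-126 mid -149.8 ztop 62.5 y at top -151.6
595 463 y -174..-125 mid -149.3 ztop 62.0 y at top -150.4
610 463 y -175..-125 mid -148.5 ztop 60.9 y at top -150.6
625 460 y -174..-124 mid -148.4 ztop 59.7 y at top -149.4
640 452 y -173..-124 mid -147.5 ztop 58.9 y at top -149.6
655 440 y -171..-123 mid -147.0 ztop 57.6 y at top -148.1
670 348 y -172..-123 mid -146.4 ztop 56.4 y at top -146.6
```

View pics/w21c.png

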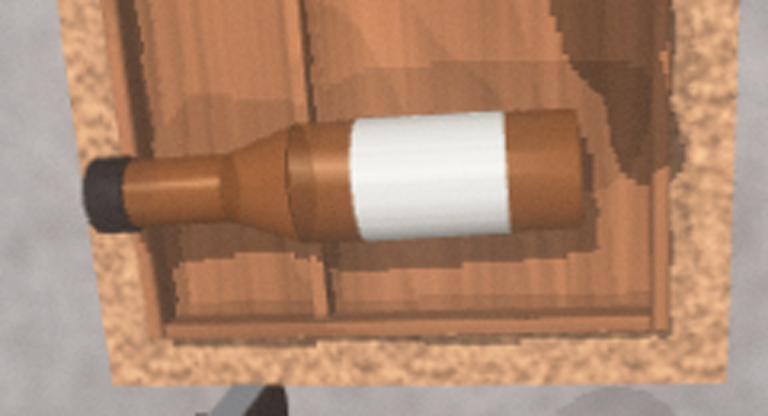

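```bash
python3 - <<'E'
from h import *
plan([((520,-153,200),(180,0,-87.6))])
E
```

```text
11 rows end [ 520. -153.  200.]
{"offset":[[-14.1,0.8,5.9],[-13.9,2.7,5.9],[-13.3,4.6,5.8],[-12.6,6.5,5.8],[-11.6,8.1,5.8],[-10.3,9.7,5.8],[-8.9,11.0,5.8],[-7.3,12.1,5.8],[-5.6,13.0,5.7],[-3.7,13.7,5.7],[-1.9,14.1,5.8]],"delta_rot":[[0.0,0.1,7.9],[0.0,0.1,7.9],[0.0,0.1,8.0],[0.0,0.0,7.9],[0.1,0.0,8.0],[0.1,0.1,7.9],[0.0,0.1,8.0],[0.0,0.0,7.9],[0.1,0.0,8.0],[0.1,0.1,7.9],[-0.0,0.0,8.0]]}
```

>>> jog_arm(offset=[[-14,1,6],[-14,3,6],[-13,5,6],[-13,7,6],[-12,8,6],[-10,10,6],[-9,11,6],[-7,12,6],[-6,13,6],[-4,14,6],[-2,14,6],[0,0,0],[0,0,0]], delta_rot=[[0,0,8.5],[0,0,8.5],[0,0,8.5],[0,0,8.5],[0,0,8.5],[0,0,8.5],[0,0,8.5],[0,0,8.5],[0,0,8],[0,0,8],[0,0,6],[0,0,0],[0,0,0]], jaw=[60,60,60,60,60,60,60,60,60,60,60,60,60], newtons=20)

```text
time: 25.9
tool_pos: [499.5, -139.7, 171.5]
tcp_rot: [177.2, 0.7, -92.2]
ft_force: [0.1, -1.2, 0.7]
finger_gap: 51.2
```

```bash
python3 - <<'E'
from h import *
st();shot('wrist','w22')
plan([((518,-153.5,120),(180,0,-87.6),20)])
# tilted pose 30 deg with grasp point at (518,-153.5,42)
R=R_of((180,0,-87.6))*Ro.from_rotvec([30,0,0],degrees=True)
print(R.as_euler('xyz',degrees=True),R.apply([0,0,1]))
E
```

```text
t 25.9 pos [ 499.47 -139.72  171.5 ] rot [177.17   0.75 -92.2 ] F [ 0.08 -1.19  0.73] gap 51.2 q [-21.14  -0.16  99.58  -0.21  83.5   71.06]
3 rows end [ 518.  -153.5  120. ]
{"offset":[[4.6,-7.2,16.7],[4.7,-6.8,16.9],[4.8,-6.4,17.0]],"delta_rot":[[0.9,0.3,-1.5],[1.0,0.3,-1.5],[0.9,0.3,-1.6]]}
[-150.    -0.   -87.6] [ 0.5   0.02 -0.87]
```

View pics/w22.png

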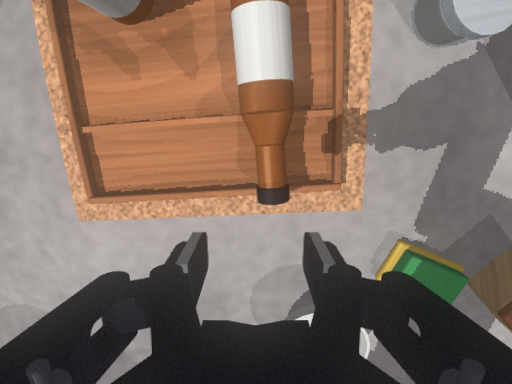

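```bash
python3 - <<'E'
from h import *
plan([((498,-153.8,90),(-150,0,-87.6),25)])
E
```

```text
5 rows end [ 498.  -153.8   90. ]
{"offset":[[3.1,-0.6,16.2],[3.1,1.3,16.2],[3.0,3.2,15.9],[3.0,5.0,15.5],[2.9,6.8,14.8]],"delta_rot":[[6.6,-0.1,-0.9],[6.6,-0.1,-1.0],[6.5,-0.1,-0.9],[6.6,-0.0,-1.0],[6.5,-0.1,-0.9]]}
```

>>> jog_arm(offset=[[3,0,16],[3,1,16],[3,3,16],[3,5,14],[3,7,10],[0,0,0],[0,0,0]], delta_rot=[[7,0,-1],[7,0,-1],[7,0,-1],[7,0,-1],[7,0,-1],[0,0,0],[0,0,0]], jaw=[60,60,60,60,60,60,60])

```text
time: 26.65
tool_pos: [500.3, -155.1, 92.2]
tcp_rot: [-146.8, -1.0, -86.6]
ft_force: [0.4, -0.4, 1.0]
finger_gap: 50.8
```

```bash
python3 - <<'E'
from h import *
st();shot('wrist','w23')
plan([((508,-153.6,60),(-150,0,-87.6),20),((528,-153.1,25),(-150,0,-87.6),15)])
E
```

```text
t 26.65 pos [ 500.26 -155.09   92.15] rot [-146.81   -1.01  -86.61] F [ 0.39 -0.44  1.01] gap 50.8 q [-36.88 -25.34 136.16  28.52  45.83  33.56]
5 rows end [ 528.  -153.1   25. ]
{"offset":[[-0.5,5.3,15.4],[-0.4,5.0,15.6],[0.1,0.0,13.4],[0.1,0.1,13.5],[0.2,0.0,13.4]],"delta_rot":[[-1.6,-0.1,0.7],[-1.5,-0.2,0.7],[-0.0,0.0,0.0],[-0.0,0.0,0.0],[-0.0,0.0,0.0]]}
```

View pics/w23.png

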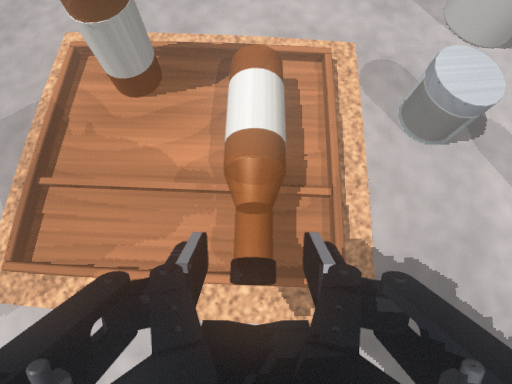

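>>> jog_arm(offset=[[-0.5,5,15],[-0.5,5,15],[0,0,13],[0,0,13],[0,0,8],[0,0,0],[0,0,0]], delta_rot=[[-1.5,0,0.7],[-1.5,0,0.7],[0,0,0],[0,0,0],[0,0,0],[0,0,0],[0,0,0]], jaw=[60,60,60,60,60,60,60])

```text
time: 27.4
tool_pos: [546.6, -160.0, 50.7]
tcp_rot: [-149.3, -1.2, -87.3]
ft_force: [0.0, 0.6, 0.1]
finger_gap: 51.3
```

```bash
python3 - <<'E'
from h import *
st();shot('wrist','w24');shot('side','s24')
plan([((528,-153.1,25),(-150,0,-87.6),15)])
E
```

```text
t 27.4 pos [ 546.63 -160.01   50.71] rot [-149.32   -1.15  -87.31] F [0.04 0.55 0.12] gap 51.3 q [-31.7  -10.28 128.62  26.39  38.06  37.74]
3 rows end [ 528.  -153.1   25. ]
{"offset":[[-2.8,9.4,4.3],[-2.7,9.5,4.3],[-2.7,9.4,4.4]],"delta_rot":[[-0.2,-0.3,0.3],[-0.3,-0.3,0.3],[-0.2,-0.3,0.2]]}
```

View pics/w24.png

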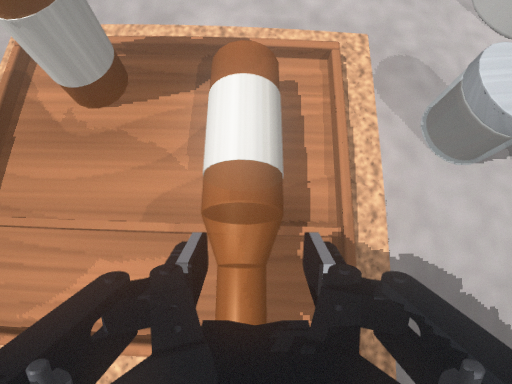

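View pics/s24.png

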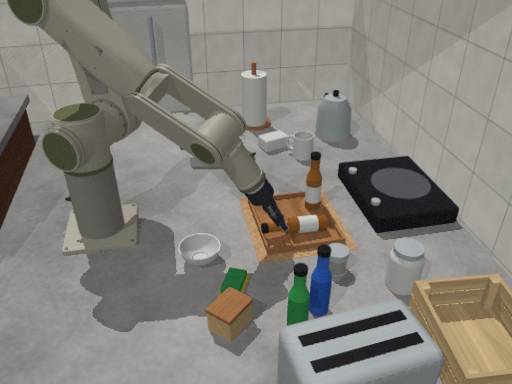

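>>> jog_arm(offset=[[-3,9,3],[-3,10,4],[-2,10,5],[0,4,2],[0,0,0],[0,0,0]], delta_rot=[[0,-0.4,0.3],[0,-0.4,0.3],[0,-0.3,0],[0,0,0],[0,0,0],[0,0,0]], jaw=[60,60,60,60,60,60])

```text
time: 28.1
tool_pos: [521.9, -152.8, 20.1]
tcp_rot: [-149.3, 0.2, -87.4]
ft_force: [0.9, 0.2, 1.1]
finger_gap: 51.3
```

```bash
python3 - <<'E'
from h import *
st();shot('wrist','w25');
plan([((528,-153.1,25),(-150,0,-87.6),15)])
E
```

```text
t 28.1 pos [ 521.89 -152.81   20.1 ] rot [-149.27    0.21  -87.37] F [0.89 0.21 1.09] gap 51.3 q [-33.72 -10.22 132.5   31.02  36.34  31.91]
1 rows end [ 528.  -153.1   25. ]
{"offset":[[0.6,-7.7,-1.1]],"delta_rot":[[-0.7,0.3,0.1]]}
```

View pics/w25.png

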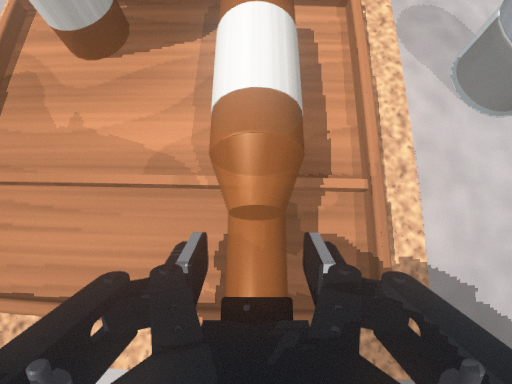

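>>> jog_arm(offset=[[0,-6,0],[0,0,0],[0,0,0],[0,0,0],[0,0,0],[0,0,0]], delta_rot=[[0,0,0],[0,0,0],[0,0,0],[0,0,0],[0,0,0],[0,0,0]], jaw=[60,40,0,0,0,0], newtons=20)

```text
time: 28.75
tool_pos: [528.6, -153.0, 24.6]
tcp_rot: [-149.2, 0.1, -87.3]
ft_force: [0.2, -0.4, -1.0]
finger_gap: 27.3
```

```bash
python3 - <<'E'
from h import *
st()
plan([((545,-152,180),(180,0,-87.6),15)])
E
```

```text
t 28.75 pos [ 528.55 -153.01   24.57] rot [-149.2     0.14  -87.35] F [ 0.25 -0.41 -0.95] gap 27.3 q [-33.17  -9.8  131.59  30.48  36.45  32.91]
11 rows end [ 545. -152.  180.]
{"offset":[[-0.1,-8.5,-11.4],[-0.1,-8.0,-11.8],[-0.0,-7.4,-12.1],[-0.1,-6.8,-12.5],[-0.0,-6.1,-12.8],[-0.1,-5.5,-13.1],[-0.0,-4.9,-13.3],[-0.1,-4.2,-13.6],[-0.0,-3.5,-13.8],[-0.0,-2.9,-13.9],[-0.1,-2.2,-14.0]],"delta_rot":[[-2.8,0.0,0.0],[-2.8,0.0,0.0],[-2.8,0.0,0.0],[-2.8,0.0,0.0],[-2.8,0.0,0.0],[-2.8,0.0,0.0],[-2.8,0.0,0.0],[-2.8,0.0,0.1],[-2.8,0.1,0.0],[-2.8,0.0,0.1],[-2.8,0.1,0.0]]}
```

Gripped the neck (27.3 mm). Lifting while swinging the tool back to vertical, halfway first.

>>> jog_arm(offset=[[0,-8.5,-11],[0,-8,-12],[0,-7.5,-12],[0,-7,-12.5],[0,-6,-13],[0,-5.5,-13],[0,0,0]], delta_rot=[[-2.8,0,0],[-2.8,0,0],[-2.8,0,0],[-2.8,0,0],[-2.8,0,0],[-2.8,0,0],[0,0,0]], jaw=[0,0,0,0,0,0,0])

```text
time: 29.45
tool_pos: [532.4, -150.6, 105.6]
tcp_rot: [-167.4, 0.4, -87.5]
ft_force: [-0.1, -0.2, -3.5]
finger_gap: 27.2
```

```bash
python3 - <<'E'
from h import *
st();shot('side','s26');shot('wrist','w26')
p=cv2.imread('pics/s26.png');cv2.imwrite('pics/s26c.png',cv2.resize(p[120:300,180:400],None,fx=3,fy=3))
E
```

```text
t 29.45 pos [ 532.35 -150.64  105.55] rot [-167.39    0.43  -87.5 ] F [-0.06 -0.21 -3.51] gap 27.2 q [-25.23  -5.16 112.55   7.05  61.78  59.57]
```

View pics/s26c.png

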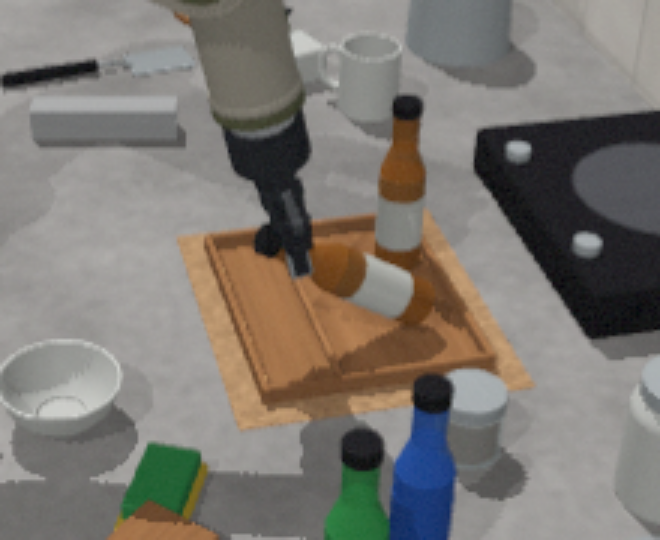

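View pics/w26.png

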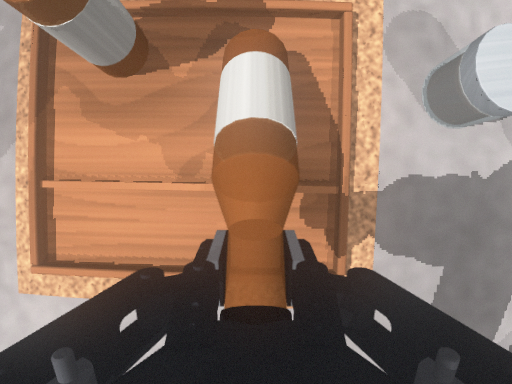

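```bash
python3 - <<'E'
from h import *
plan([((590,-150,210),(145,0,-89),25)])
E
```

```text
6 rows end [ 590. -150.  210.]
{"offset":[[0.3,-13.6,-15.4],[0.2,-11.4,-17.1],[0.2,-9.0,-18.5],[0.2,-6.3,-19.6],[0.2,-3.6,-20.3],[0.3,-0.7,-20.5]],"delta_rot":[[-7.9,0.0,0.3],[-7.9,0.1,0.3],[-7.9,0.0,0.3],[-7.9,0.1,0.3],[-7.9,0.1,0.2],[-8.0,0.0,0.2]]}
```

>>> jog_arm(offset=[[0,0,0],[0,0,0],[0,-9,-10],[0,-8,-11],[0,-7,-12],[0,-6,-13],[0,-5,-13],[0,-4,-14],[0,-3,-14],[0,-2,-14],[0,0,-14],[0,0,0],[0,0,0]], delta_rot=[[0,0,0],[0,0,0],[-5.3,0,0],[-5.3,0,0],[-5.3,0,0],[-5.3,0,0],[-5.3,0,0],[-5.3,0,0],[-5.3,0,0],[-5.3,0,0],[-5.3,0,0],[0,0,0],[0,0,0]], jaw=[0,0,0,0,0,0,0,0,0,0,0,0,0], newtons=60)

```text
time: 30.85
tool_pos: [585.3, -146.1, 190.7]
tcp_rot: [142.2, 1.5, -87.8]
ft_force: [-0.1, -0.6, -4.2]
finger_gap: 26.6
```

```bash
python3 - <<'E'
from h import *
st();shot('side','s27');shot('wrist','w27')
p=cv2.imread('pics/s27.png');cv2.imwrite('pics/s27c.png',cv2.resize(p[60:300,180:420],None,fx=2.5,fy=2.5))
E
```

```text
t 30.85 pos [ 585.32 -146.07  190.69] rot [142.22   1.48 -87.81] F [-0.06 -0.56 -4.25] gap 26.6 q [-13.73  47.18  45.77 -10.27 123.59  70.71]
```

View pics/s27c.png

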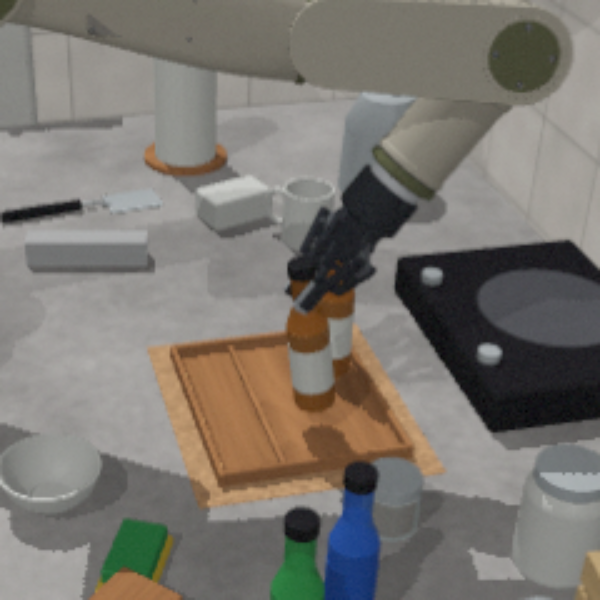

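View pics/w27.png

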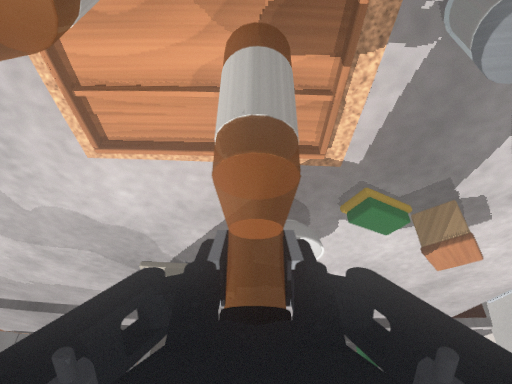

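>>> jog_arm(offset=[[0,0,0],[0,0,0],[0,0,0],[0,0,0],[0,0,0],[0,0,0]], delta_rot=[[-4.5,0,0],[-4.5,0,0],[-4.5,0,0],[-4.5,0,0],[0,0,0],[0,0,0]], jaw=[0,0,0,0,0,0])

```text
time: 31.55
tool_pos: [582.8, -148.6, 199.7]
tcp_rot: [124.8, 1.4, -87.9]
ft_force: [-0.5, 0.0, -2.8]
finger_gap: 26.7
```

```bash
python3 - <<'E'
from h import *
st();p,d,m=shot('side','s28');W=cloud(d,m);pw,dw,mw=shot('wrist','w28')
np.savez('/tmp/s28.npz',p=p,W=W)
b=cv2.imread('pics/s28.png');cv2.imwrite('pics/s28c.png',cv2.resize(b[60:300,180:420],None,fx=2.5,fy=2.5))
E
```

```text
t 31.55 pos [ 582.82 -148.61  199.65] rot [124.81   1.38 -87.91] F [-0.52  0.04 -2.78] gap 26.7 q [-12.47  66.5   23.07 -18.88 143.36  65.11]
```

View pics/s28c.png

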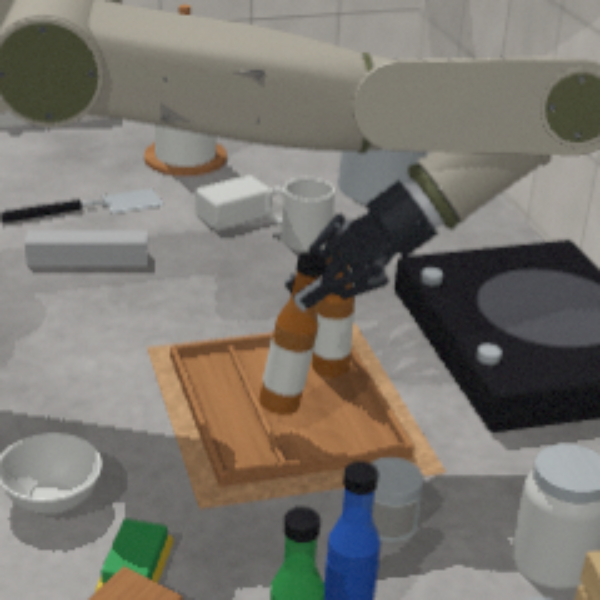

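>>> jog_arm(offset=[[0,0,0],[0,0,0],[0,0,0],[0,0,0],[0,0,0]], delta_rot=[[4,0,0],[4,0,0],[2,0,0],[0,0,0],[0,0,0]], jaw=[0,0,0,0,0])

```text
time: 32.15
tool_pos: [582.4, -148.9, 207.3]
tcp_rot: [136.1, 1.3, -88.0]
ft_force: [1.5, 0.7, -3.9]
finger_gap: 26.8
```

```bash
python3 - <<'E'
from h import *
st();p,d,m=shot('side','s29');W=cloud(d,m)
b=cv2.imread('pics/s29.png');cv2.imwrite('pics/s29c.png',cv2.resize(b[120:300,220:400],None,fx=3.3,fy=3.3))
# expected vertical: project points at (x0,y0) z various
for z in (20,100,200): print(proj((600,-150,z),m))
# amber pixels of B
hsv=cv2.cvtColor(p,cv2.COLOR_RGB2HSV)
x,y,z=W[...,0],W[...,1],W[...,2]
l=(np.hypot(x-595,y+150)<70)&(y<-95)&(z>30)&(z<215)
w=W[l];print(l.sum())
for za in range(30,215,15):
    k=(w[:,2]>=za)&(w[:,2]<za+15)
    if k.sum()>8: print(za,k.sum(),w[k,:2].min(0),w[k,:2].max(0),w[k,:2].mean(0))
E
```

```text
t 32.15 pos [ 582.43 -148.92  207.3 ] rot [136.12   1.26 -88.01] F [ 1.52  0.68 -3.94] gap 26.8 q [-13.37  52.84  38.12 -12.95 131.33  69.33]
(np.float64(299.9242505926499), np.float64(229.0846832430699))
(np.float64(301.2046747011592), np.float64(207.57573907547004))
(np.float64(302.9068755328139), np.float64(178.71418279676155))
697
60 52 [ 575.76 -172.17] [ 620.69 -150.21] [ 594.45 -164.45]
75 65 [ 574.67 -175.46] [ 619.58 -150.24] [ 595.49 -165.2 ]
90 68 [ 573.97 -173.93] [ 622.96 -141.15] [ 594.28 -164.95]
105 71 [ 573.99 -175.84] [ 622.58 -147.08] [ 593.31 -165.42]
120 68 [ 572.55 -175.51] [ 619.76 -148.23] [ 593.8 -165.7]
135 65 [ 571.5  -176.67] [ 619.57 -148.74] [ 591.68 -166.8 ]
150 80 [ 572.27 -176.13] [ 618.4  -148.87] [ 590.98 -166.5 ]
165 86 [ 570.38 -174.91] [ 617.76 -134.14] [ 591.78 -165.2 ]
180 85 [ 572.94 -174.39] [ 618.9  -139.32] [ 591.35 -162.02]
195 49 [ 578.03 -170.53] [ 611.77 -130.88] [ 591.65 -158.44]
```

View pics/s29c.png

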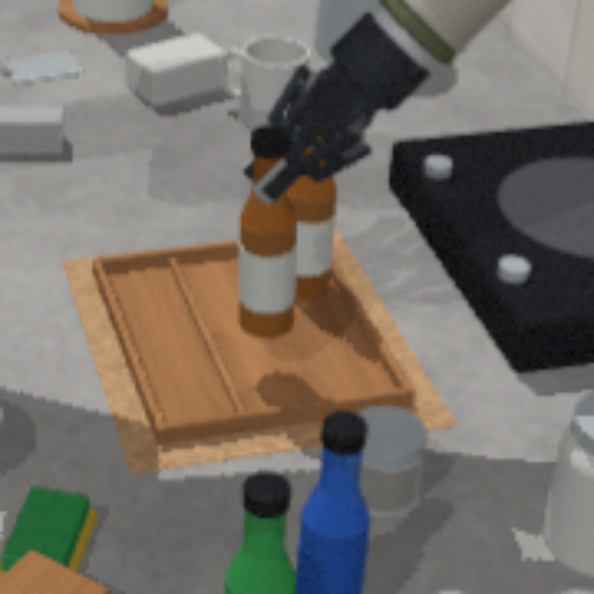

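```bash
python3 - <<'E'
from h import *
plan([((605,-148.9,182),(137.5,0,-89),10),((605,-148.9,167),(137.5,0,-89),7)])
E
```

```text
7 rows end [ 605.  -148.9  167. ]
{"offset":[[0.3,-8.4,0.8],[0.2,-8.5,0.8],[0.2,-8.4,0.9],[0.1,-8.4,0.9],[0.0,-3.4,3.7],[0.0,-3.4,3.7],[0.0,-3.4,3.7]],"delta_rot":[[0.3,0.1,0.4],[0.4,0.0,0.4],[0.3,0.1,0.4],[0.4,0.0,0.4],[-0.0,0.0,-0.0],[-0.0,0.0,-0.0],[-0.0,0.0,-0.0]]}
```

>>> jog_arm(offset=[[0,-8,1],[0,-8,1],[0,-8,1],[0,-8,1],[0,-3.4,3.6],[0,-3.4,3.6],[0,-3.4,3.6],[0,0,0],[0,0,0]], delta_rot=[[0.3,0.1,0.4],[0.4,0,0.4],[0.3,0.1,0.4],[0.4,0,0.4],[0,0,0],[0,0,0],[0,0,0],[0,0,0],[0,0,0]], jaw=[0,0,0,0,0,0,0,0,0])

```text
time: 33.1
tool_pos: [604.6, -147.4, 159.9]
tcp_rot: [137.3, -0.0, -89.1]
ft_force: [-0.1, -0.1, -3.8]
finger_gap: 26.5
```

```bash
cat > tilt.py <<'E'
from h import *
def axis(W,x0,y0,r=70,ymax=-95,zr=(30,215)):
    x,y,z=W[...,0],W[...,1],W[...,2]
    l=(np.hypot(x-x0,y-y0)<r)&(y<ymax)&(z>zr[0])&(z<zr[1]);w=W[l]
    for za in range(zr[0],zr[1],12):
        k=(w[:,2]>=za)&(w[:,2]<za+12)
        if k.sum()>8: print(za,k.sum(),'x %.0f..%.0f'%(np.percentile(w[k,0],3),np.percentile(w[k,0],97)),'mid %.1f'%((np.percentile(w[k,0],3)+np.percentile(w[k,0],97))/2),'ymin %.0f'%w[k,1].min())
E
python3 - <<'E'
from tilt import *
st();p,d,m=shot('side','s30');W=cloud(d,m)
axis(W,620,-150)
b=cv2.imread('pics/s30.png');cv2.imwrite('pics/s30c.png',cv2.resize(b[120:300,220:400],None,fx=3.3,fy=3.3))
E
```

```text
t 33.1 pos [ 604.56 -147.44  159.93] rot [137.26  -0.02 -89.1 ] F [-0.13 -0.09 -3.76] gap 26.5 q [-12.95  57.86  34.74 -12.03 128.68  72.16]
30 45 x 600..641 mid 620.6 ymin -180
42 52 x 600..642 mid 620.8 ymin -177
54 53 x 598..644 mid 621.1 ymin -175
66 52 x 598..645 mid 621.5 ymin -175
78 57 x 597..644 mid 620.4 ymin -177
90 54 x 595..642 mid 618.9 ymin -175
102 61 x 596..643 mid 619.6 ymin -175
114 56 x 595..644 mid 619.4 ymin -174
126 68 x 596..637 mid 616.1 ymin -172
138 62 x 598..637 mid 617.7 ymin -171
150 38 x 601..632 mid 616.5 ymin -170
162 33 x 599..618 mid 608.6 ymin -176
174 59 x 600..628 mid 614.4 ymin -178
186 77 x 601..648 mid 624.7 ymin -192
198 124 x 599..658 mid 628.8 ymin -201
210 98 x 600..659 mid 629.7 ymin -206
```

View pics/s30c.png

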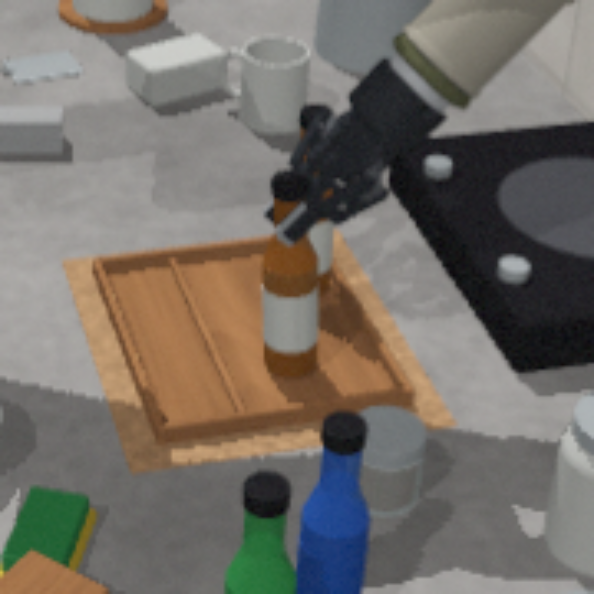

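>>> jog_arm(offset=[[0,-2,2],[0,-2,2],[0,0,0]], delta_rot=[[-1.2,0,0],[-0.8,0,0],[0,0,0]], jaw=[0,0,0])

```text
time: 33.45
tool_pos: [604.9, -147.6, 155.4]
tcp_rot: [135.2, -0.1, -89.1]
ft_force: [-0.1, 0.0, -3.9]
finger_gap: 26.6
```

>>> jog_arm(offset=[[0,-1.5,1.5],[0,-1.5,1.5],[0,0,0]], delta_rot=[[0,0,0],[0,0,0],[0,0,0]], jaw=[0,0,0])

```text
time: 33.75
tool_pos: [605.8, -147.6, 155.8]
tcp_rot: [135.3, -0.1, -89.2]
ft_force: [0.3, 0.4, -4.1]
finger_gap: 26.4
```

>>> jog_arm(offset=[[0,-2.5,2.5],[0,-2.5,2.5],[0,0,0]], delta_rot=[[0,0,0],[0,0,0],[0,0,0]], jaw=[0,0,0])

```text
time: 34.05
tool_pos: [606.9, -147.7, 155.9]
tcp_rot: [135.6, -0.3, -89.2]
ft_force: [0.5, -0.7, -4.4]
finger_gap: 26.4
```

```bash
python3 - <<'E'
from tilt import *
st();p,d,m=shot('side','s31');W=cloud(d,m)
axis(W,620,-150,zr=(10,160))
b=cv2.imread('pics/s31.png');cv2.imwrite('pics/s31c.png',cv2.resize(b[120:300,220:400],None,fx=3.3,fy=3.3))
E
```

```text
t 34.05 pos [ 606.87 -147.71  155.89] rot [135.56  -0.29 -89.24] F [ 0.47 -0.68 -4.4 ] gap 26.4 q [-12.77  60.7   31.47 -12.76 130.73  72.03]
10 265 x 556..678 mid 617.4 ymin -220
22 58 x 599..640 mid 619.6 ymin -219
34 49 x 598..642 mid 620.1 ymin -175
46 50 x 597..639 mid 618.2 ymin -177
58 52 x 597..641 mid 618.8 ymin -176
70 56 x 597..641 mid 618.8 ymin -176
82 58 x 596..644 mid 620.3 ymin -176
94 58 x 596..643 mid 619.6 ymin -176
106 58 x 596..640 mid 617.5 ymin -175
118 64 x 596..641 mid 618.7 ymin -173
130 68 x 597..638 mid 617.4 ymin -172
142 53 x 602..635 mid 618.2 ymin -169
```

View pics/s31c.png

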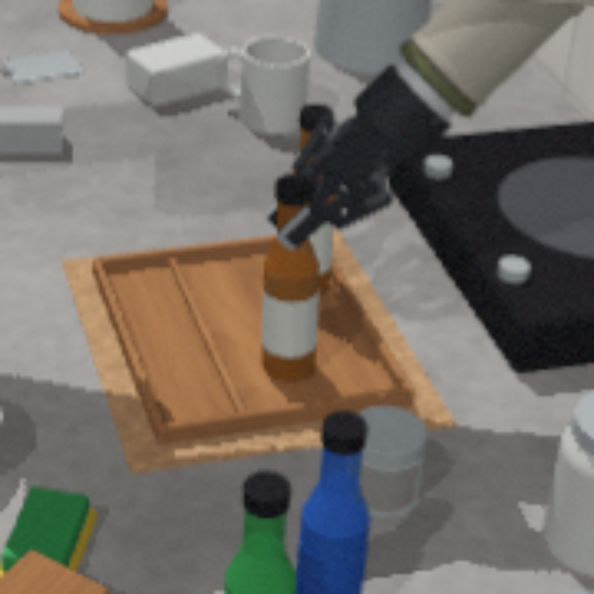

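```bash
python3 - <<'E'
from tilt import *
p,d,m=shot('side');W=cloud(d,m)
l=(p.max(2)<70)&(np.hypot(W[...,0]-618,W[...,1]+150)<16)&(W[...,2]>185)
print(np.percentile(W[l][:,2],[50,90,98]))
l=(np.hypot(W[...,0]-678,W[...,1]+26)<25)&(W[...,2]>185)
print('A',np.percentile(W[l][:,2],[50,90,98]))
plan([((604,-147.7,150),(135.5,0,-89),8)])
E
```

```text
[207.73352196 211.4422743  212.41512609]
A [207.75329635 211.31292921 457.82936634]
1 rows end [ 604.  -147.7  150. ]
{"offset":[[-0.1,-1.7,5.8]],"delta_rot":[[-0.0,-0.0,-0.4]]}
```

>>> jog_arm(offset=[[0,-1,3.5],[0,-0.5,1.5],[0,0,0]], delta_rot=[[0,0,0],[0,0,0],[0,0,0]], jaw=[0,0,0])

```text
time: 34.45
tool_pos: [605.5, -147.9, 155.6]
tcp_rot: [135.8, -0.4, -89.3]
ft_force: [-0.1, 0.0, -4.1]
finger_gap: 26.3
```

>>> jog_arm(offset=[[0,-3.5,3.5],[0,-3.5,3.5],[0,0,0]], delta_rot=[[0,0,0],[0,0,0],[0,0,0]], jaw=[0,0,0])

```text
time: 34.75
tool_pos: [606.2, -148.1, 155.9]
tcp_rot: [136.0, -0.6, -89.4]
ft_force: [-0.1, -0.5, -4.1]
finger_gap: 26.5
```

```bash
python3 - <<'E'
from h import *
st();print(monitor.sense()['joint_efforts'],monitor.sense()['qd']);shot('side','s32');shot('top','t32')
E
```

```text
t 34.75 pos [ 606.16 -148.07  155.91] rot [135.95  -0.57 -89.39] F [-0.06 -0.46 -4.06] gap 26.5 q [-12.8   60.    32.38 -12.7  130.1   72.41]
[ -0.04 -95.58 -47.71  -1.57   6.39   0.  ] [ 0.01 -0.67 -0.78 -0.51  1.2   0.03]
```

View pics/s32.png

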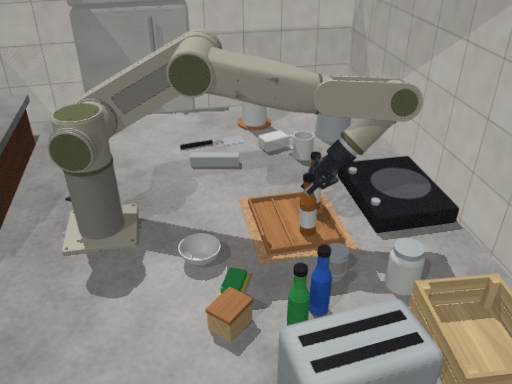

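View pics/t32.png

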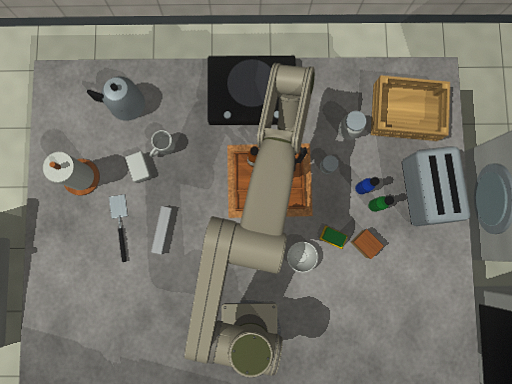

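>>> jog_arm(offset=[[0,-4,4]], delta_rot=[[0,0,0]], jaw=[0])

```text
time: 34.95
tool_pos: [606.2, -148.4, 154.9]
tcp_rot: [136.0, -0.7, -89.5]
ft_force: [3.7, 0.0, 48.7]
finger_gap: 26.6
```

```bash
python3 - <<'E'
from h import *
st();shot('side');st();shot('side');st()
E
```

```text
t 34.95 pos [ 606.24 -148.41  154.93] rot [135.96  -0.69 -89.47] F [ 3.65  0.01 48.68] gap 26.6 q [-12.81  60.06  32.39 -12.73 130.03  72.53]
t 35.0 pos [ 606.46 -148.41  155.07] rot [136.    -0.7  -89.47] F [ 1.66 -0.16 27.6 ] gap 26.4 q [-12.8   60.05  32.38 -12.72 130.01  72.54]
t 35.05 pos [ 606.59 -148.43  155.07] rot [136.04  -0.69 -89.46] F [ 2.04  0.54 27.63] gap 26.5 q [-12.8   60.03  32.38 -12.71 129.98  72.53]
```

>>> jog_arm(offset=[[0,0,0],[0,0,0],[0,0,0],[0,0,0],[0,0,0],[0,0,0]], delta_rot=[[0,0,0],[0,0,0],[0,0,0],[0,0,0],[0,0,0],[0,0,0]], jaw=[0,10,20,35,60,60])

```text
time: 35.65
tool_pos: [605.6, -148.6, 152.8]
tcp_rot: [135.8, -0.7, -89.5]
ft_force: [0.7, -0.0, -0.3]
finger_gap: 51.1
```

```bash
python3 - <<'E'
from h import *
st();shot('wrist','w33');shot('side','s33')
b=cv2.imread('pics/s33.png');cv2.imwrite('pics/s33c.png',cv2.resize(b[120:300,220:400],None,fx=3.3,fy=3.3))
E
```

```text
t 35.65 pos [ 605.62 -148.62  152.8 ] rot [135.82  -0.67 -89.48] F [ 0.66 -0.01 -0.28] gap 51.1 q [-12.82  60.18  32.48 -12.74 129.95  72.54]
```

View pics/w33.png

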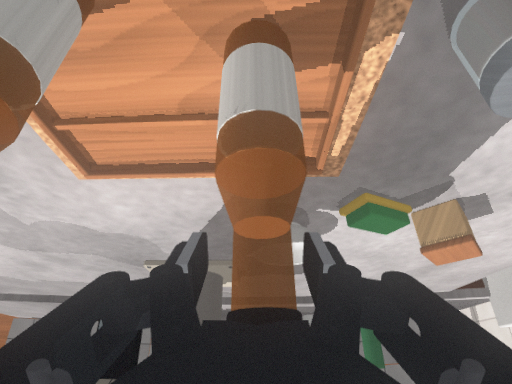

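View pics/s33c.png

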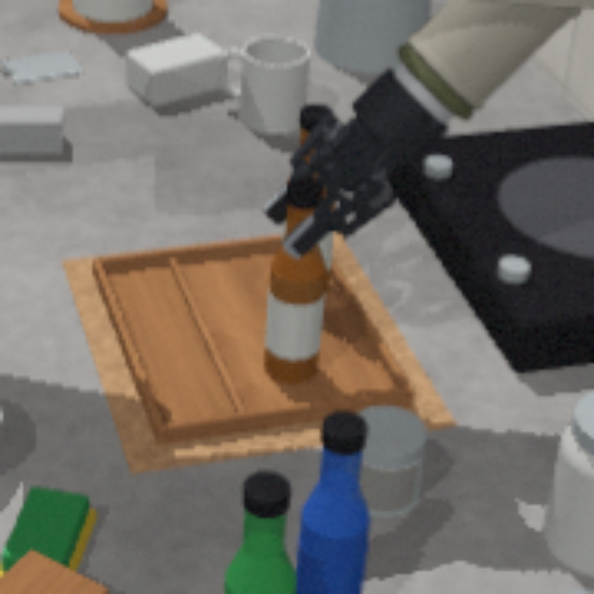

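```bash
python3 - <<'E'
from tilt import *
st();p,d,m=shot('side');W=cloud(d,m)
axis(W,620,-150,r=50,zr=(22,215))
st()
E
```

```text
t 35.75 pos [ 605.6  -148.6   152.79] rot [135.81  -0.66 -89.48] F [-0.7  -0.04 -0.39] gap 51.5 q [-12.83  60.19  32.48 -12.74 129.96  72.53]
22 54 x 601..644 mid 622.6 ymin -182
34 51 x 600..645 mid 622.2 ymin -177
46 52 x 600..642 mid 621.0 ymin -179
58 51 x 601..643 mid 621.8 ymin -179
70 62 x 600..646 mid 622.8 ymin -181
82 56 x 600..645 mid 622.7 ymin -179
94 58 x 600..644 mid 621.7 ymin -181
106 58 x 600..642 mid 621.1 ymin -178
118 64 x 601..643 mid 622.0 ymin -179
130 70 x 604..643 mid 623.5 ymin -174
142 28 x 607..642 mid 624.5 ymin -179
154 31 x 602..620 mid 610.7 ymin -190
166 77 x 602..628 mid 615.3 ymin -192
178 76 x 610..636 mid 623.2 ymin -191
190 75 x 610..654 mid 632.1 ymin -197
202 142 x 610..659 mid 634.6 ymin -197
t 35.8 pos [ 605.71 -148.61  153.06] rot [135.83  -0.67 -89.48] F [-0.12 -0.22  0.19] gap 51.5 q [-12.82  60.17  32.46 -12.74 129.96  72.53]
```

>>> jog_arm(offset=[[0,0,-10],[0,0,-15],[0,0,-20],[0,0,-25],[0,10,-25],[0,20,-20],[0,0,0]], delta_rot=[[0,0,0],[0,0,0],[0,0,0],[0,0,0],[0,0,0],[0,0,0],[0,0,0]], jaw=[60,60,60,60,60,60,60])

```text
time: 36.5
tool_pos: [639.6, -143.4, 244.4]
tcp_rot: [135.3, -0.6, -89.3]
ft_force: [-0.5, -0.5, 0.8]
finger_gap: 51.4
```

```bash
python3 - <<'E'
from h import *
st();shot('wrist','w34');shot('side','s34')
plan([((640,-146,300),(180,0,-90),25)])
E
```

```text
t 36.5 pos [ 639.59 -143.38  244.37] rot [135.34  -0.55 -89.33] F [-0.47 -0.52  0.81] gap 51.4 q [-11.99  73.79   1.31 -17.44 147.58  66.45]
6 rows end [ 640. -146.  300.]
{"offset":[[0.5,6.8,-7.0],[0.5,5.9,-7.8],[0.5,4.8,-8.5],[0.5,3.7,-9.0],[0.4,2.5,-9.4],[0.4,1.2,-9.7]],"delta_rot":[[7.5,-0.1,0.1],[7.5,-0.1,0.1],[7.4,-0.1,0.1],[7.5,-0.2,0.1],[7.4,-0.1,0.0],[7.5,-0.2,0.1]]}
```

View pics/s34.png

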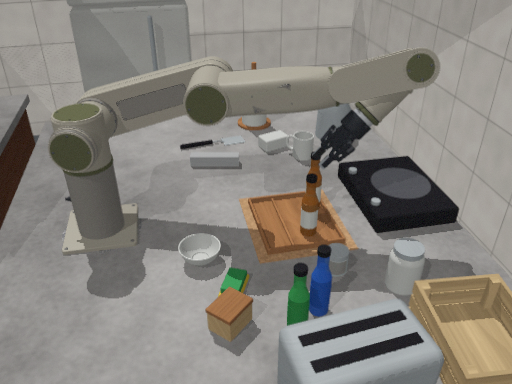

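>>> jog_arm(offset=[[0,7,-6],[0,7,-7],[0,6,-8],[0,5,-8],[0,4,-8],[0,2,-8],[0,0,0],[0,0,0]], delta_rot=[[7.5,0,0],[7.5,0,0],[7.5,0,0],[7.5,0,0],[7.5,0,0],[7.5,0,0],[0,0,0],[0,0,0]], jaw=[60,60,60,60,60,60,60,60])

```text
time: 37.4
tool_pos: [639.1, -146.4, 285.2]
tcp_rot: [175.2, -0.7, -89.2]
ft_force: [0.7, -0.4, 0.3]
finger_gap: 51.0
```

```bash
python3 - <<'E'
from h import *
st();p,d,m=shot('wrist','w35');W=cloud(d,m)
l=(W[...,2]>195)&(W[...,2]<214)&(p.max(2)<70)
n,lb,s,c=cv2.connectedComponentsWithStats(l.astype(np.uint8))
for i in range(1,n):
  if s[i,4]>80: print(s[i],np.median(W[lb==i],0))
E
```

```text
t 37.4 pos [ 639.15 -146.4   285.22] rot [175.24  -0.65 -89.15] F [ 0.68 -0.44  0.29] gap 51.0 q [-16.25  19.91  65.43  -2.05  99.01  72.68]
[ 92 125  30  38 298] [682.85 -37.84 201.61]
[ 242  189   37   38 1054] [ 628.98 -152.96  206.06]
```

View pics/w35.png

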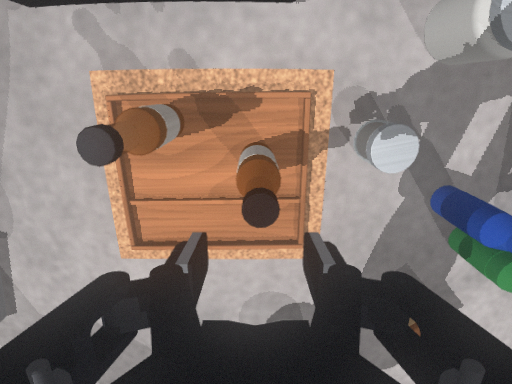

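```bash
python3 - <<'E'
from h import *
plan([((627,-151.5,235),(180,0,-90),25)])
E
```

```text
3 rows end [ 627.  -151.5  235. ]
{"offset":[[1.4,2.9,17.1],[1.5,3.4,17.1],[1.6,3.8,16.9]],"delta_rot":[[1.6,-0.2,0.3],[1.6,-0.3,0.3],[1.5,-0.2,0.2]]}
```

>>> jog_arm(offset=[[1.5,3,16],[1.5,3,16],[1.5,3.5,14],[0,0,0],[0,0,0]], delta_rot=[[1.6,-0.2,0.3],[1.6,-0.3,0.3],[1.5,-0.2,0.2],[0,0,0],[0,0,0]], jaw=[60,60,60,60,60])

```text
time: 37.95
tool_pos: [633.9, -152.5, 237.6]
tcp_rot: [179.7, 0.0, -89.9]
ft_force: [0.2, 0.2, -0.1]
finger_gap: 51.0
```

```bash
python3 - <<'E'
from h import *
st();p,d,m=shot('wrist','w36');W=cloud(d,m)
l=(W[...,2]>198)&(W[...,2]<214)&(p.max(2)<70)&(np.hypot(W[...,0]-629,W[...,1]+153)<30)
print(np.median(W[l],0))
plan([((627,-152.5,151),(180,0,-90),20)])
E
```

```text
t 37.95 pos [ 633.89 -152.46  237.61] rot [179.67   0.01 -89.88] F [ 0.17  0.16 -0.14] gap 51.0 q [-17.97  15.68  75.3   -0.1   89.34  71.9 ]
[ 628.18 -152.65  206.1 ]
5 rows end [ 627.  -152.5  151. ]
{"offset":[[0.0,1.3,17.3],[0.0,1.3,17.3],[0.0,1.3,17.2],[0.1,1.3,17.2],[0.0,1.4,17.3]],"delta_rot":[[0.1,0.0,0.0],[0.1,0.0,0.0],[0.1,0.0,0.0],[0.0,0.0,0.1],[0.1,0.0,0.0]]}
```

>>> jog_arm(offset=[[0,2.2,17],[0,2.2,17],[0,2.2,17],[0,2.2,17],[0,2.2,15],[0,0,0],[0,0,0]], delta_rot=[[0,0,0],[0,0,0],[0,0,0],[0,0,0],[0,0,0],[0,0,0],[0,0,0]], jaw=[60,60,60,60,60,60,60])

```text
time: 38.7
tool_pos: [625.4, -152.0, 149.0]
tcp_rot: [179.6, -0.0, -89.7]
ft_force: [-1.0, -0.2, -0.0]
finger_gap: 51.4
```

>>> jog_arm(offset=[[0,-2.5,-1],[0,0,0],[0,0,0],[0,0,0],[0,0,0],[0,0,0]], delta_rot=[[0,0,0],[0,0,0],[0,0,0],[0,0,0],[0,0,0],[0,0,0]], jaw=[60,50,30,0,0,0], newtons=50)

```text
time: 39.3
tool_pos: [629.6, -152.3, 152.6]
tcp_rot: [179.7, -0.1, -89.7]
ft_force: [-0.3, 0.4, -1.3]
finger_gap: 27.9
```

```bash
python3 - <<'E'
from tilt import *
st();p,d,m=shot('side','s37');W=cloud(d,m);axis(W,627,-150,r=50,zr=(22,150))
b=cv2.imread('pics/s37.png');cv2.imwrite('pics/s37c.png',cv2.resize(b[120:300,220:400],None,fx=3.3,fy=3.3))
E
```

```text
t 39.3 pos [ 629.65 -152.34  152.6 ] rot [179.74  -0.1  -89.7 ] F [-0.29  0.39 -1.28] gap 27.9 q [-18.03  17.62  81.93  -0.18  80.67  71.7 ]
22 59 x 599..642 mid 620.7 ymin -180
34 48 x 599..643 mid 621.1 ymin -181
46 54 x 600..641 mid 620.6 ymin -181
58 55 x 600..643 mid 621.2 ymin -180
70 55 x 599..643 mid 621.0 ymin -180
82 54 x 600..645 mid 622.2 ymin -179
94 66 x 599..642 mid 620.7 ymin -180
106 52 x 601..645 mid 623.3 ymin -177
118 69 x 601..646 mid 623.5 ymin -178
130 67 x 604..641 mid 623.0 ymin -178
142 38 x 608..635 mid 621.5 ymin -173
```

View pics/s37c.png

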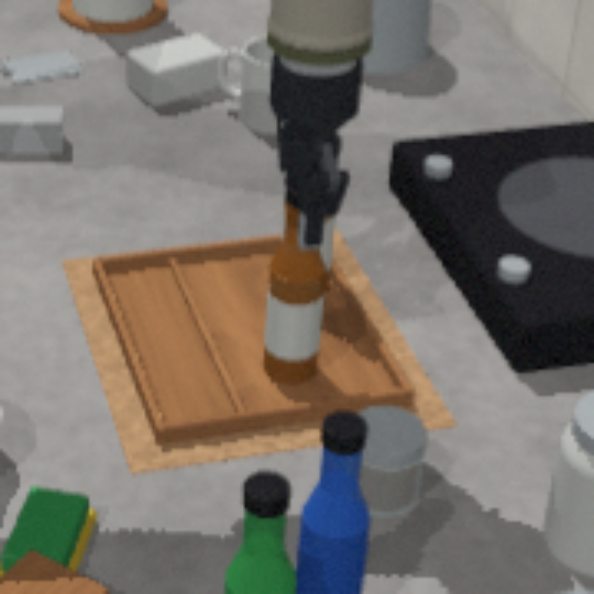

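>>> jog_arm(offset=[[0,0,-8],[0,0,-5],[-1,-9,0],[-2,-14,0],[-2,-14,0],[-1.5,-10,0],[0,0,0],[0,0,0]], delta_rot=[[0,0,0],[0,0,0],[0,0,0],[0,0,0],[0,0,0],[0,0,0],[0,0,0],[0,0,0]], jaw=[0,0,0,0,0,0,0,0])

```text
time: 40.15
tool_pos: [679.8, -144.8, 165.9]
tcp_rot: [179.7, -0.1, -89.7]
ft_force: [-0.0, 0.4, -3.0]
finger_gap: 27.8
```

```bash
python3 - <<'E'
from tilt import *
st();p,d,m=shot('side','s38');W=cloud(d,m);axis(W,675,-148,r=50,zr=(22,150))
p,d,m=shot('wrist','w38')
E
```

```text
t 40.15 pos [ 679.83 -144.83  165.88] rot [179.72  -0.07 -89.72] F [-0.02  0.44 -3.  ] gap 27.8 q [-16.17  24.31  72.18  -0.15  83.76  73.56]
22 53 x 649..716 mid 682.7 ymin -174
34 54 x 648..689 mid 668.8 ymin -172
46 54 x 649..692 mid 670.2 ymin -174
58 50 x 649..688 mid 668.7 ymin -173
70 59 x 649..693 mid 670.9 ymin -175
82 57 x 649..691 mid 669.8 ymin -172
94 58 x 649..693 mid 671.0 ymin -173
106 58 x 649..692 mid 670.7 ymin -173
118 53 x 650..694 mid 671.8 ymin -170
130 67 x 650..693 mid 671.1 ymin -171
142 48 x 652..693 mid 672.5 ymin -170
```

View pics/w38.png

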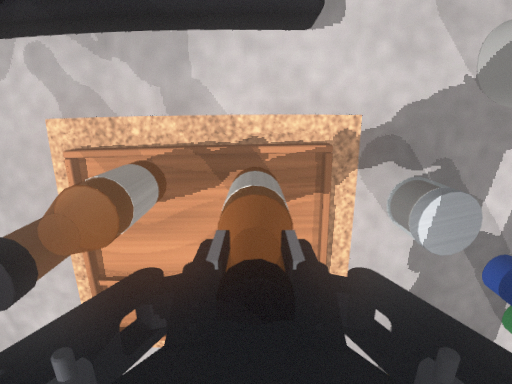

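```bash
python3 - <<'E'
from tilt import *
p,d,m=shot('side');W=cloud(d,m);axis(W,675,-28,r=50,ymax=30,zr=(34,180))
# rim of the tray back wall seen from side: z 15..23, x near 715
x,y,z=W[...,0],W[...,1],W[...,2]
for ya,yb in((-215,-180),(30,45)):
    l=(z>16)&(z<24)&(y>ya)&(y<yb)&(x>690)&(x<735);print(np.percentile(x[l],[5,50,95]),l.sum())
E
```

```text
34 31 x 652..679 mid 665.5 ymin -53
46 40 x 652..681 mid 666.2 ymin -54
58 38 x 653..680 mid 666.5 ymin -52
70 34 x 652..680 mid 665.9 ymin -50
82 41 x 653..687 mid 669.6 ymin -51
94 51 x 652..696 mid 674.3 ymin -51
106 51 x 652..696 mid 674.0 ymin -52
118 56 x 654..695 mid 674.4 ymin -51
130 58 x 656..694 mid 674.8 ymin -45
142 45 x 661..689 mid 675.1 ymin -42
154 34 x 663..689 mid 676.3 ymin -40
166 28 x 663..688 mid 675.7 ymin -38
[711.80598464 715.27454683 720.45583264] 17Traceback (most recent call last):
  File "<stdin>", line 6, in <module>
    return _quantile_unchecked(
        a, q, axis, out, overwrite_input, method, keepdims, weights)
    return _ureduce(a,
                    func=_quantile_ureduce_func,
    ...<5 lines>...
                    overwrite_input=overwrite_input,
                    method=method)
    r = func(a, **kwargs)
    result = _quantile(arr,
                       quantiles=q,
    ...<2 lines>...
                       out=out,
                       weights=wgt)
    slices_having_nans = np.isnan(arr[-1, ...])
                                  ~~~^^^^^^^^^
IndexError: index -1 is out of bounds for axis 0 with size 0
```

>>> jog_arm(offset=[[0,-4.5,4],[0,0.3,4],[0,0.3,3],[0,0,2]], delta_rot=[[0,0,0],[0,0,0],[0,0,0],[0,0,0]], jaw=[0,0,0,0])

```text
time: 40.7
tool_pos: [682.9, -145.5, 152.6]
tcp_rot: [179.7, -0.1, -89.8]
ft_force: [-2.3, 0.9, 15.4]
finger_gap: 27.4
```

>>> jog_arm(offset=[[0,0,0],[0,0,0],[0,0,0],[0,0,0],[0,0,0],[0,0,0]], delta_rot=[[0,0,0],[0,0,0],[0,0,0],[0,0,0],[0,0,0],[0,0,0]], jaw=[0,34,36,40,50,60])

```text
time: 41.3
tool_pos: [683.0, -145.6, 153.1]
tcp_rot: [179.8, -0.1, -89.8]
ft_force: [-0.1, 0.3, -0.3]
finger_gap: 50.9
```

```bash
python3 - <<'E'
from tilt import *
st();p,d,m=shot('side','s39');W=cloud(d,m);axis(W,680,-148,r=50,zr=(34,180))
p,d,m=shot('wrist','w39')
E
```

```text
t 41.3 pos [ 682.98 -145.62  153.07] rot [179.78  -0.1  -89.79] F [-0.09  0.26 -0.31] gap 50.9 q [-16.16  25.22  72.37  -0.16  82.59  73.65]
34 49 x 653..696 mid 674.3 ymin -161
46 50 x 653..698 mid 675.5 ymin -163
58 52 x 654..693 mid 673.5 ymin -160
70 53 x 654..697 mid 675.2 ymin -161
82 56 x 653..697 mid 675.1 ymin -159
94 54 x 654..696 mid 674.9 ymin -164
106 58 x 654..700 mid 677.1 ymin -160
118 64 x 655..698 mid 676.4 ymin -166
130 60 x 657..695 mid 676.1 ymin -163
142 38 x 661..683 mid 672.3 ymin -157
154 35 x 665..686 mid 675.7 ymin -178
166 50 x 665..692 mid 678.5 ymin -187
```

View pics/w39.png

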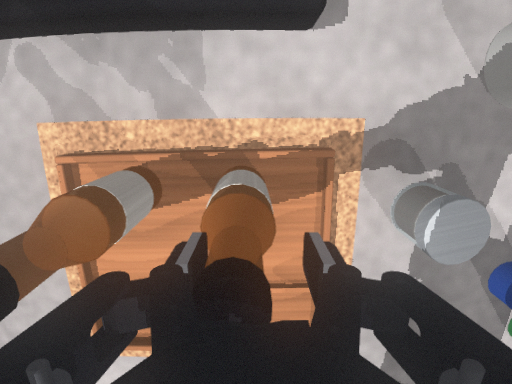

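>>> jog_arm(offset=[[-4,0,0],[-3,0,0],[0,0,0]], delta_rot=[[0,0,0],[0,0,0],[0,0,0]], jaw=[60,60,60])

```text
time: 41.7
tool_pos: [683.9, -138.2, 154.8]
tcp_rot: [179.9, -0.1, -89.8]
ft_force: [0.5, 0.8, 0.3]
finger_gap: 51.2
```

```bash
python3 - <<'E'
from h import *
st();p,d,m=shot('wrist','w40');p,d,m=shot('side','s40')
b=cv2.imread('pics/s40.png');cv2.imwrite('pics/s40c.png',cv2.resize(b[120:300,220:400],None,fx=3.3,fy=3.3))
E
```

```text
t 41.7 pos [ 683.94 -138.2   154.8 ] rot [179.94  -0.14 -89.79] F [0.47 0.8  0.26] gap 51.2 q [-15.55  24.9   72.59  -0.15  82.52  74.26]
```

View pics/w40.png

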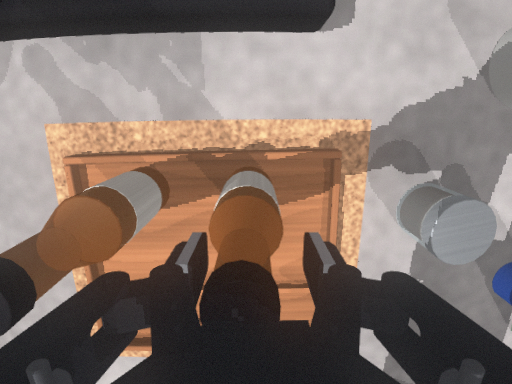

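View pics/s40c.png

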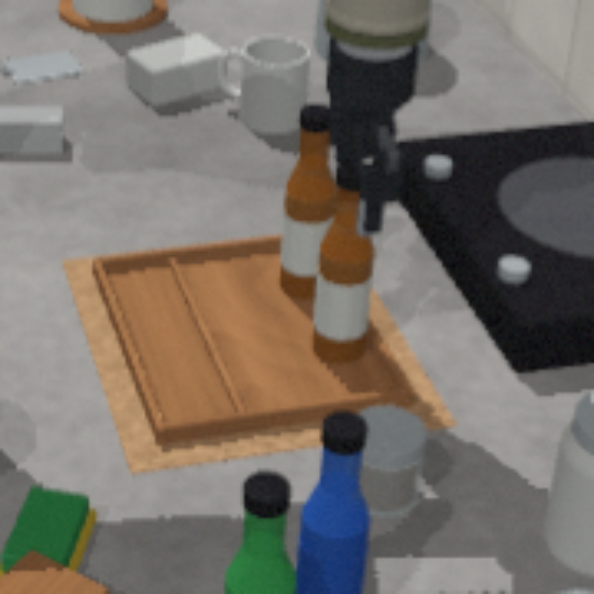

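>>> jog_arm(offset=[[-2,0,0],[0,0,-8],[0,0,-15],[0,0,-20],[0,0,-25],[0,0,-30],[0,0,-30],[0,0,0]], delta_rot=[[0,0,0],[0,0,0],[0,0,0],[0,0,0],[0,0,0],[0,0,0],[0,0,0],[0,0,0]], jaw=[60,60,60,60,60,60,60,60])

```text
time: 42.6
tool_pos: [683.7, -136.4, 294.4]
tcp_rot: [-179.9, -0.2, -89.8]
ft_force: [0.6, 0.0, 1.0]
finger_gap: 51.3
```

```bash
python3 - <<'E'
from tm import *
st()
(t,i),p,m=tray('wrist',(598.2,-87,1.3),'w41',edges='xyY',rng=6);print('tray wrist',t,i)
d=cams.snapshot('wrist')[1];W=cloud(d,m)
l=(np.abs(W[...,2]-70)<5)&(np.hypot(W[...,0]-656,W[...,1]+322)<70);print('jar',l.sum(),np.median(W[l],0),W[l].min(0),W[l].max(0))
l=(W[...,2]>196)&(W[...,2]<214)
n,lb,s,c=cv2.connectedComponentsWithStats(l.astype(np.uint8))
for i in range(1,n):
  if s[i,4]>80: print(s[i],np.median(W[lb==i],0))
E
```

```text
t 42.6 pos [ 683.74 -136.42  294.44] rot [-179.92   -0.2   -89.82] F [0.64 0.03 1.  ] gap 51.3 q [-15.4   21.92  61.87  -0.18  96.09  74.4 ]
tray wrist [599.35 -87.22   1.28] {'x': (36, 0.07), 'y': (28, -0.52), 'Y': (27, -0.59)}
jar 1731 [ 656.88 -325.12   72.41] [ 624.   -358.83   65.04] [ 687.65 -294.47   74.7 ]
[ 105  185   42   38 1201] [680.63 -27.22 208.16]
[ 232  185   37   39 1140] [ 680.95 -133.34  208.3 ]
```

View pics/w41.png

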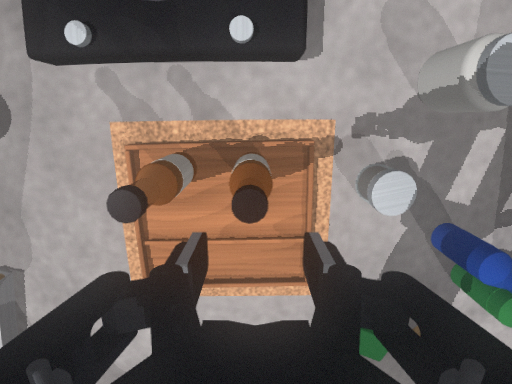

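>>> jog_arm(offset=[[0,0,0],[0,0,0],[0,0,0],[0,0,0],[0,0,0],[0,0,0],[0,0,0],[0,0,0],[0,0,0],[0,0,0],[0,0,0],[0,0,0],[0,0,0],[0,0,0],[0,0,0],[0,0,0],[0,0,0],[0,0,0],[0,0,0],[0,0,0]], delta_rot=[[0,0,-8.5],[0,0,-8.5],[0,0,-8.5],[0,0,-8.5],[0,0,-8.5],[0,0,-8.5],[0,0,-8.5],[0,0,-8.5],[0,0,-8.5],[0,0,-8.5],[0,0,-8.5],[0,0,-8.5],[0,0,-8.5],[0,0,-8.5],[0,0,-8.5],[0,0,-8.5],[0,0,-8.5],[0,0,-8.5],[0,0,-8.5],[0,0,-8.5]], jaw=[100,100,100,100,100,100,100,100,100,100,100,100,100,100,100,100,100,100,100,100])

```text
time: 44.7
tool_pos: [667.9, -133.2, 256.0]
tcp_rot: [-176.8, -0.3, 82.2]
ft_force: [-0.3, -0.7, -0.7]
finger_gap: 85.3
```

```bash
python3 - <<'E'
from h import *
st()
plan([((650,-300,200),(180,0,90),40)])
E
```

```text
t 44.7 pos [ 667.95 -133.16  256.03] rot [-176.77   -0.25   82.21] F [-0.33 -0.7  -0.66] gap 85.3 q [-15.49  23.01  64.51  -0.18  95.72 -97.72]
5 rows end [ 650. -300.  200.]
{"offset":[[-33.6,1.6,11.0],[-33.6,0.5,11.1],[-33.6,-0.5,11.1],[-33.5,-1.5,11.1],[-33.5,-2.5,11.2]],"delta_rot":[[-0.6,-0.1,-1.6],[-0.7,-0.1,-1.5],[-0.6,-0.1,-1.6],[-0.7,-0.1,-1.5],[-0.6,-0.1,-1.6]]}
```

>>> jog_arm(offset=[[-33,1.5,-5],[-33,0.5,0],[-33,0,0],[-33,-1.5,10],[-33,-2.5,20],[0,0,20],[0,0,0],[0,0,0]], delta_rot=[[-0.6,0,-1.6],[-0.7,0,-1.5],[-0.6,0,-1.6],[-0.7,0,-1.5],[-0.6,0,-1.6],[0,0,0],[0,0,0],[0,0,0]], jaw=[100,100,100,100,100,100,100,100], newtons=50)

```text
time: 45.5
tool_pos: [647.2, -300.1, 196.4]
tcp_rot: [-179.2, -1.0, 90.8]
ft_force: [-0.9, -0.3, -0.2]
finger_gap: 85.8
```

```bash
python3 - <<'E'
from h import *
st();p,d,m=shot('wrist','w42');W=cloud(d,m)
l=(np.abs(W[...,2]-71)<6)&(np.hypot(W[...,0]-656,W[...,1]+325)<70);print('jar',l.sum(),np.median(W[l],0),W[l].min(0),W[l].max(0))
plan([((654,-325,110),(180,0,90),25)])
E
```

```text
t 45.5 pos [ 647.24 -300.09  196.44] rot [-179.19   -0.95   90.79] F [-0.88 -0.34 -0.23] gap 85.8 q [ -29.21   27.19   65.27    0.42   88.72 -120.02]
jar 3180 [ 652.94 -326.28   70.1 ] [ 622.53 -357.97   65.42] [ 685.61 -295.62   72.33]
4 rows end [ 654. -325.  110.]
{"offset":[[-6.7,1.9,21.4],[-6.7,1.9,21.4],[-6.5,1.8,21.5],[-6.5,1.8,21.4]],"delta_rot":[[-0.2,-0.2,0.2],[-0.2,-0.3,0.2],[-0.2,-0.2,0.2],[-0.2,-0.3,0.2]]}
```

View pics/w42.png

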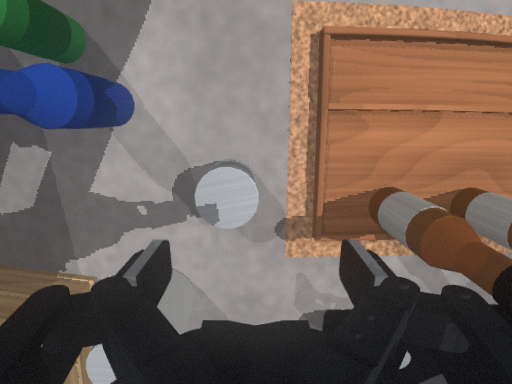

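>>> jog_arm(offset=[[-7,1.5,20],[-7,1.5,20],[-6.5,1.5,20],[-5,1.5,12],[0,0,0],[0,0,0]], delta_rot=[[-0.2,-0.2,0.2],[-0.2,-0.3,0.2],[-0.2,-0.2,0.2],[-0.2,-0.3,0.2],[0,0,0],[0,0,0]], jaw=[100,100,100,100,100,100])

```text
time: 46.15
tool_pos: [658.2, -321.3, 130.0]
tcp_rot: [179.5, 0.3, 90.4]
ft_force: [0.2, -0.5, 0.1]
finger_gap: 85.7
```

```bash
python3 - <<'E'
from h import *
st();p,d,m=shot('wrist','w43');W=cloud(d,m)
l=(np.abs(W[...,2]-71)<6)&(np.hypot(W[...,0]-654,W[...,1]+326)<50);print('jar',l.sum(),np.median(W[l],0),W[l].min(0),W[l].max(0))
plan([((651,-326.5,26),(180,0,90),25)])
E
```

```text
t 46.15 pos [ 658.21 -321.25  130.01] rot [179.55   0.29  90.35] F [ 0.2  -0.54  0.1 ] gap 85.7 q [ -30.01   30.71   67.58   -0.02   81.18 -120.37]
jar 5419 [ 652.53 -326.86   70.08] [ 622.55 -358.61   65.07] [ 685.85 -295.36   72.44]
5 rows end [ 651.  -326.5   26. ]
{"offset":[[-0.9,-1.6,20.8],[-1.0,-1.6,20.8],[-1.0,-1.6,20.9],[-1.0,-1.5,20.8],[-1.0,-1.5,20.9]],"delta_rot":[[0.1,0.1,0.1],[0.1,0.0,0.1],[0.1,0.1,0.1],[0.1,0.0,0.0],[0.1,0.1,0.1]]}
```

>>> jog_arm(offset=[[-4.5,-2,10],[0,-2,12],[0,-2,0],[0,0,0]], delta_rot=[[0.2,0.1,0.2],[0.2,0.1,0.1],[0,0,0],[0,0,0]], jaw=[100,100,100,100])

```text
time: 46.6
tool_pos: [653.4, -326.4, 109.6]
tcp_rot: [179.8, 0.2, 90.1]
ft_force: [0.6, -0.7, -0.2]
finger_gap: 85.3
```

```bash
python3 - <<'E'
from h import *
st()
plan([((654,-326.8,26),(180,0,90),20)])
E
```

```text
t 46.6 pos [ 653.41 -326.45  109.56] rot [179.77   0.19  90.07] F [ 0.64 -0.73 -0.16] gap 85.3 q [ -30.55   31.52   68.66   -0.04   79.53 -120.61]
5 rows end [ 654.  -326.8   26. ]
{"offset":[[-0.0,0.0,16.7],[-0.0,0.1,16.7],[-0.0,0.1,16.7],[-0.1,0.1,16.7],[-0.0,0.1,16.8]],"delta_rot":[[0.0,0.0,0.0],[0.1,0.0,0.0],[0.0,0.1,0.0],[0.1,0.0,0.0],[0.0,0.1,0.1]]}
```

>>> jog_arm(offset=[[0.3,-0.8,15],[0.3,-0.8,15],[0,0,0]], delta_rot=[[0,0,0],[0,0,0],[0,0,0]], jaw=[100,100,100])

```text
time: 46.9
tool_pos: [651.6, -325.9, 77.0]
tcp_rot: [179.8, 0.2, 90.1]
ft_force: [-0.6, 1.2, -1.0]
finger_gap: 85.4
```

>>> jog_arm(offset=[[0.3,-0.8,15],[0.3,-0.8,15],[0.3,0,12],[0,0,0]], delta_rot=[[0,0,0],[0,0,0],[0,0,0],[0,0,0]], jaw=[100,100,100,100])

```text
time: 47.3
tool_pos: [649.0, -324.4, 29.4]
tcp_rot: [179.9, 0.1, 90.1]
ft_force: [0.0, 0.6, -0.4]
finger_gap: 85.5
```

```bash
python3 - <<'E'
from h import *
st();p,d,m=shot('wrist','w44')
E
```

```text
t 47.3 pos [ 649.04 -324.35   29.44] rot [179.89   0.11  90.06] F [ 0.05  0.6  -0.43] gap 85.5 q [ -30.58   35.34   72.14   -0.04   72.37 -120.63]
```

View pics/w44.png

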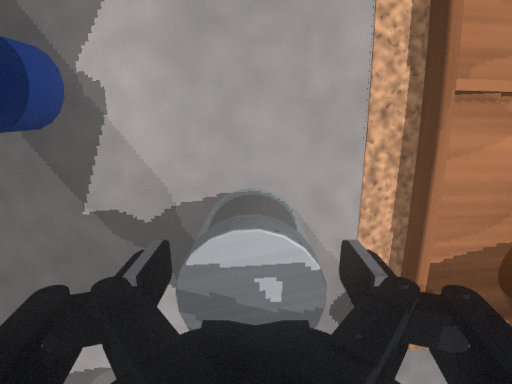

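>>> jog_arm(offset=[[0,4.5,6],[0,0,3],[0,0,0],[0,0,0],[0,0,0],[0,0,0],[0,0,0]], delta_rot=[[0,0,0],[0,0,0],[0,0,0],[0,0,0],[0,0,0],[0,0,0],[0,0,0]], jaw=[100,100,90,70,50,50,50])

```text
time: 48.05
tool_pos: [656.1, -325.6, 23.3]
tcp_rot: [179.6, 0.3, 90.1]
ft_force: [0.2, 0.5, -1.4]
finger_gap: 63.0
```

```bash
python3 - <<'E'
from h import *
st();p,d,m=shot('side','s45')
b=cv2.imread('pics/s45.png');cv2.imwrite('pics/s45c.png',cv2.resize(b[120:320,240:440],None,fx=3,fy=3))
E
```

```text
t 48.05 pos [ 656.09 -325.57   23.3 ] rot [179.65   0.25  90.07] F [ 0.18  0.52 -1.42] gap 63.0 q [ -30.38   36.47   71.22   -0.04   71.88 -120.44]
```

View pics/s45c.png

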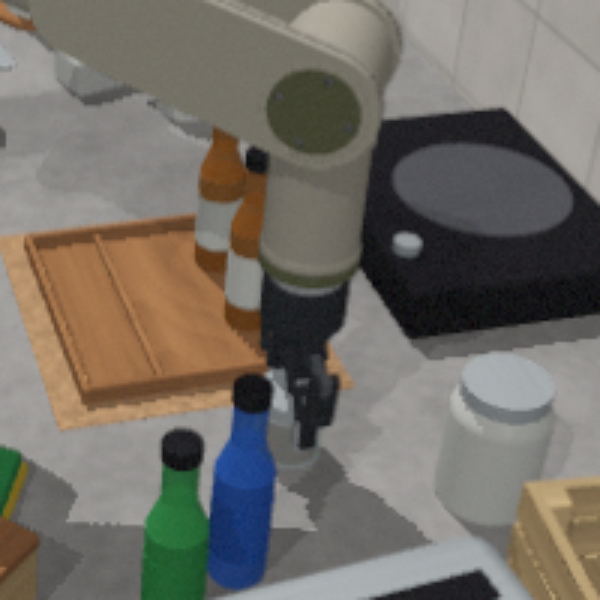

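>>> jog_arm(offset=[[0,0,-20],[0,0,-30],[0,-15,-10],[0,-25,0],[0,-25,0],[15,0,0],[25,0,0],[35,0,0],[35,0,0],[35,0,0],[35,0,0],[30,0,0],[15,0,0],[0,0,0],[0,0,0]], delta_rot=[[0,0,0],[0,0,0],[0,0,0],[0,0,0],[0,0,0],[0,0,0],[0,0,0],[0,0,0],[0,0,0],[0,0,0],[0,0,0],[0,0,0],[0,0,0],[0,0,0],[0,0,0]], jaw=[50,50,50,50,50,50,50,50,50,50,50,50,50,50,50])

```text
time: 49.6
tool_pos: [594.7, -91.8, 104.2]
tcp_rot: [178.6, 0.6, 90.0]
ft_force: [0.5, -0.6, -2.3]
finger_gap: 63.0
```

```bash
python3 - <<'E'
from h import *
st();p,d,m=shot('wrist','w46')
plan([((602,-87,45),(180,0,90),15)])
E
```

```text
t 49.6 pos [594.74 -91.77 104.22] rot [178.65   0.63  90.03] F [ 0.51 -0.59 -2.27] gap 63.0 q [ -13.47   11.72   94.15   -0.31   72.66 -103.41]
4 rows end [602. -87.  45.]
{"offset":[[1.4,1.4,14.8],[1.4,1.5,14.8],[1.3,1.6,14.9],[1.3,1.8,14.8]],"delta_rot":[[0.3,0.2,0.0],[0.4,0.1,0.0],[0.3,0.2,0.0],[0.4,0.1,0.0]]}
```

View pics/w46.png

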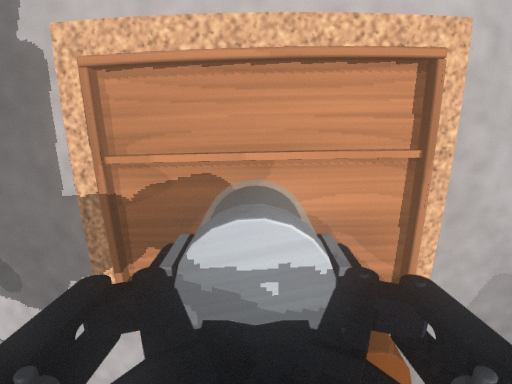

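>>> jog_arm(offset=[[1.4,1.5,15],[1.4,1.5,15],[1.4,1.6,15],[1,1.5,10],[0,0,0],[0,0,0]], delta_rot=[[0.3,0.2,0],[0.4,0.1,0],[0.3,0.2,0],[0.4,0.1,0],[0,0,0],[0,0,0]], jaw=[50,50,50,50,50,50])

```text
time: 50.25
tool_pos: [600.7, -91.0, 41.5]
tcp_rot: [-179.6, -0.0, 89.7]
ft_force: [0.4, -1.1, -1.0]
finger_gap: 62.9
```

```bash
python3 - <<'E'
from h import *
st();p,d,m=shot('wrist','w47');p,d,m=shot('side','s47')
plan([((603.5,-87,34),(180,0,90),15)])
E
```

```text
t 50.25 pos [600.74 -90.95  41.5 ] rot [-179.59   -0.04   89.69] F [ 0.39 -1.15 -1.02] gap 62.9 q [ -13.41   18.43   93.28   -0.06   68.69 -103.08]
1 rows end [603.5 -87.   34. ]
{"offset":[[3.9,2.6,8.1]],"delta_rot":[[-0.4,-0.0,-0.3]]}
```

View pics/w47.png

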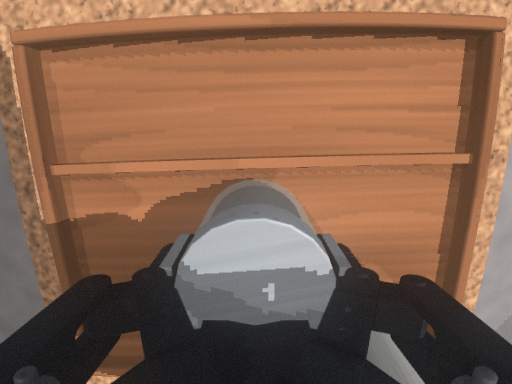

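>>> jog_arm(offset=[[4,2.6,4],[0,0,5],[0,0,3]], delta_rot=[[-0.4,0,-0.3],[0,0,0],[0,0,0]], jaw=[50,50,50])

```text
time: 50.65
tool_pos: [605.5, -86.8, 31.9]
tcp_rot: [179.7, 0.0, 90.0]
ft_force: [0.2, -0.0, -2.6]
finger_gap: 63.0
```

>>> jog_arm(offset=[[0,-1.5,3],[0,0,3]], delta_rot=[[0,0,0],[0,0,0]], jaw=[50,50])

```text
time: 50.85
tool_pos: [605.5, -86.7, 29.2]
tcp_rot: [179.5, 0.0, 90.1]
ft_force: [-20.6, 4.9, 42.7]
finger_gap: 62.7
```

>>> jog_arm(offset=[[0,0,-0.5],[0,0,0],[0,0,0],[0,0,0],[0,0,0]], delta_rot=[[0,0,0],[0,0,0],[0,0,0],[0,0,0],[0,0,0]], jaw=[50,78,85,100,100])

```text
time: 51.35
tool_pos: [607.0, -87.1, 31.9]
tcp_rot: [179.3, 0.1, 90.1]
ft_force: [-0.0, 0.2, -0.3]
finger_gap: 85.7
```

```bash
python3 - <<'E'
from h import *
st();p,d,m=shot('wrist','w48')
E
```

```text
t 51.35 pos [606.99 -87.07  31.9 ] rot [179.29   0.11  90.08] F [-0.04  0.18 -0.26] gap 85.7 q [ -12.98   18.94   93.78    0.06   66.56 -103.09]
```

View pics/w48.png

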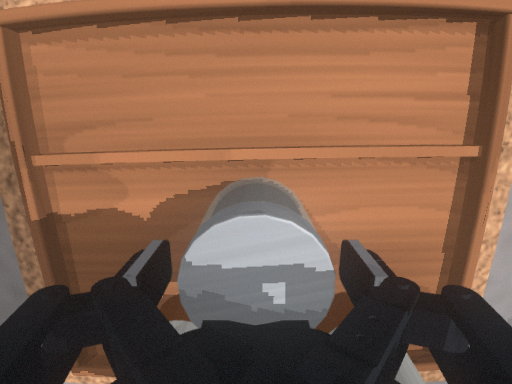

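>>> jog_arm(offset=[[0,-1,-12],[0,-2,-20],[0,-3,-30],[0,-5,-40],[0,-5,-45],[0,-5,-45],[0,0,-30],[0,0,0]], delta_rot=[[0,0,0],[0,0,0],[0,0,0],[0,0,0],[0,0,0],[0,0,0],[0,0,0],[0,0,0]], jaw=[100,100,100,100,100,100,100,100])

```text
time: 52.2
tool_pos: [580.0, -86.3, 265.6]
tcp_rot: [179.5, 0.1, 90.1]
ft_force: [0.9, -0.7, 0.7]
finger_gap: 85.2
```

```bash
python3 - <<'E'
from tm import *
st()
(t,i),p,m=tray('wrist',(599,-87.2,1.3),'w49',edges='xyYX',rng=6);print('tray wrist',t,i)
d=cams.snapshot('wrist')[1];W=cloud(d,m)
l=(np.abs(W[...,2]-76)<5)&(np.hypot(W[...,0]-602,W[...,1]+87)<50);print('jar',l.sum(),np.median(W[l],0),W[l].min(0),W[l].max(0))
p,d,m=shot('side','s49');p,d,m=shot('top','t49')
E
```

```text
t 52.2 pos [579.96 -86.32 265.63] rot [179.45   0.08  90.07] F [ 0.92 -0.72  0.71] gap 85.2 q [ -13.51    4.12   85.28    0.05   90.04 -103.58]
tray wrist [598.01 -87.06   1.28] {'x': (42, -0.48), 'y': (34, -0.98), 'Y': (35, -0.99), 'X': (21, -1.03)}
jar 2106 [603.72 -87.37  78.1 ] [ 573.69 -118.8    71.27] [637.27 -55.91  80.35]
```

View pics/w49.png

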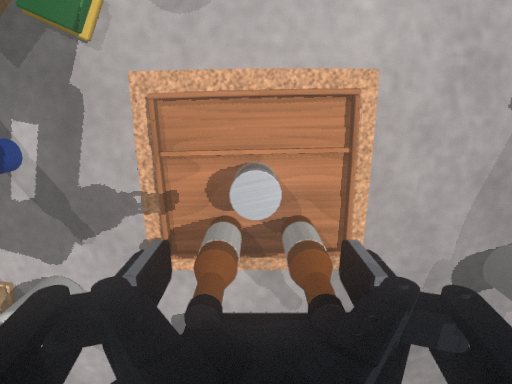

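View pics/s49.png

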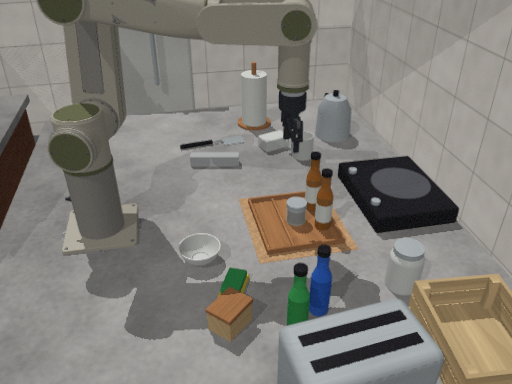

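>>> jog_arm(offset=[[40,-18,0],[40,-18,0],[40,-18,0],[40,-18,0],[40,-18,0],[40,-18,0],[40,-18,0],[40,-18,0],[40,-18,0],[40,-18,0],[0,0,0],[0,0,0],[0,0,0]], delta_rot=[[0,0,0],[0,0,0],[0,0,0],[0,0,0],[0,0,0],[0,0,0],[0,0,0],[0,0,0],[0,0,0],[0,0,0],[0,0,7.5],[0,0,7.5],[0,0,0]], jaw=[80,80,80,80,80,80,80,80,80,80,80,80,80])

```text
time: 53.7
tool_pos: [374.2, 325.3, 229.2]
tcp_rot: [-177.4, 1.5, 74.6]
ft_force: [-0.5, -0.6, -0.6]
finger_gap: 68.4
```

```bash
python3 - <<'E'
from h import *
st();p,d,m=shot('wrist','w50');W=cloud(d,m);np.savez('/tmp/w50.npz',p=p,d=d,W=W)
x,y,z=W[...,0],W[...,1],W[...,2]
l=(z>33)&(z<48)&(y>270)&(y<420)&(x>270)&(x<540)
n,lb,s,c=cv2.connectedComponentsWithStats(l.astype(np.uint8))
i=1+np.argmax(s[1:,4]);w=W[lb==i][:,:2].astype(np.float32);print(s[i],cv2.minAreaRect(w),w.mean(0),np.median(W[lb==i][:,2]))
E
```

```text
t 53.7 pos [374.23 325.27 229.16] rot [-177.39    1.46   74.58] F [-0.46 -0.56 -0.65] gap 68.4 q [ 34.29  -6.06  99.18   1.05  89.68 -40.29]
[ 259  121   39  151 4804] ((399.44573974609375, 342.56365966796875), (39.98053741455078, 185.33352661132812), 77.8200454711914) [393.91 343.73] 40.106428847539405
```

View pics/w50.png

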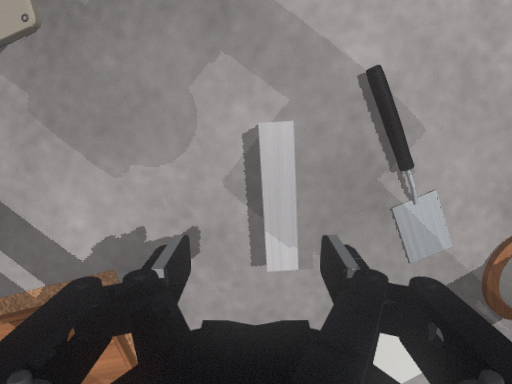

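```bash
python3 - <<'E'
from h import *
plan([((389,344.5,90),(180,0,77.8),30)])
E
```

```text
5 rows end [389.  344.5  90. ]
{"offset":[[5.3,3.1,27.5],[5.1,2.9,27.6],[4.9,2.7,27.7],[4.7,2.5,27.7],[4.6,2.3,27.7]],"delta_rot":[[-0.5,0.3,-0.6],[-0.5,0.3,-0.6],[-0.6,0.3,-0.6],[-0.5,0.3,-0.6],[-0.6,0.2,-0.6]]}
```

>>> jog_arm(offset=[[5,3,27],[5,3,27],[5,3,27],[5,2,27],[3,2,20],[0,0,0],[0,0,0]], delta_rot=[[-0.5,0.3,-0.6],[-0.5,0.3,-0.6],[-0.6,0.3,-0.6],[-0.5,0.3,-0.6],[-0.6,0.2,-0.6],[0,0,0],[0,0,0]], jaw=[80,80,80,80,80,80,80])

```text
time: 54.45
tool_pos: [387.7, 338.4, 91.0]
tcp_rot: [-179.8, 0.3, 79.1]
ft_force: [0.1, -0.4, 0.4]
finger_gap: 68.2
```

```bash
python3 - <<'E'
from h import *
st()
p,d,m=shot('wrist','w51');W=cloud(d,m)
x,y,z=W[...,0],W[...,1],W[...,2]
l=(z>34)&(z<46)&(y>270)&(y<420)&(x>270)&(x<540)
n,lb,s,c=cv2.connectedComponentsWithStats(l.astype(np.uint8))
i=1+np.argmax(s[1:,4]);w=W[lb==i][:,:2].astype(np.float32);print(cv2.minAreaRect(w))
plan([((389,344.5,8),(180,0,77.8),20)])
E
```

```text
t 54.45 pos [387.73 338.4   90.97] rot [-179.79    0.33   79.15] F [ 0.13 -0.39  0.4 ] gap 68.2 q [ 35.46   1.26 106.94  -0.08  72.18 -43.66]
((395.25701904296875, 343.6360778808594), (39.383182525634766, 175.7818603515625), 78.15975952148438)
5 rows end [389.  344.5   8. ]
{"offset":[[1.4,0.1,16.6],[1.3,0.1,16.6],[1.3,0.0,16.6],[1.3,0.1,16.6],[1.3,-0.0,16.6]],"delta_rot":[[-0.0,0.1,0.3],[-0.1,0.1,0.3],[-0.0,0.0,0.2],[-0.1,0.1,0.3],[-0.0,0.0,0.2]]}
```

>>> jog_arm(offset=[[2,0,16],[1.5,0,16],[1.5,0,16],[1.3,0,14],[0,0,0],[0,0,0]], delta_rot=[[0,0.1,0.3],[0,0.1,0.3],[0,0,0.2],[0,0.1,0.2],[0,0,0],[0,0,0]], jaw=[80,80,80,80,80,80])

```text
time: 55.1
tool_pos: [394.6, 347.1, 35.8]
tcp_rot: [179.8, -0.5, 78.2]
ft_force: [-0.1, 0.0, 0.1]
finger_gap: 68.5
```

```bash
python3 - <<'E'
from h import *
st()
p,d,m=shot('wrist','w52')
plan([((389,344,8),(180,0,77.8),20)])
E
```

```text
t 55.1 pos [394.58 347.13  35.81] rot [179.76  -0.49  78.23] F [-0.06  0.03  0.1 ] gap 68.5 q [ 35.64   6.36 108.     0.17  65.12 -42.66]
2 rows end [389.1 344.    8. ]
{"offset":[[-2.2,-2.4,13.9],[-2.1,-2.4,13.9]],"delta_rot":[[0.1,-0.2,0.2],[0.1,-0.3,0.2]]}
```

View pics/w52.png

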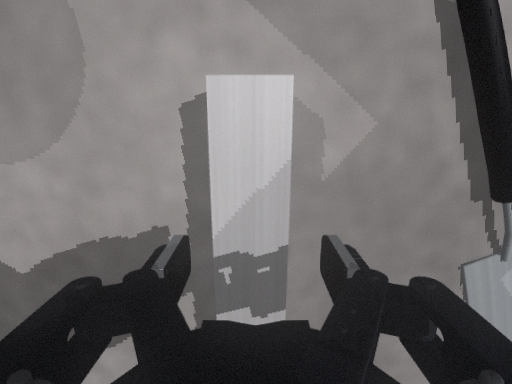

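>>> jog_arm(offset=[[-2,-3,13],[-1,-3,11],[0,0,0],[0,0,0]], delta_rot=[[0,-0.2,0.2],[0,-0.2,0.2],[0,0,0],[0,0,0]], jaw=[80,80,80,80])

```text
time: 55.55
tool_pos: [388.5, 346.0, 11.5]
tcp_rot: [179.7, -0.2, 77.8]
ft_force: [0.5, 0.1, 0.3]
finger_gap: 68.4
```

```bash
python3 - <<'E'
from h import *
st()
E
```

```text
t 55.55 pos [388.5  346.01  11.46] rot [179.66  -0.16  77.82] F [0.55 0.15 0.29] gap 68.4 q [ 36.15   7.99 109.16  -0.17  62.5  -41.59]
```

>>> jog_arm(offset=[[-1,0,3],[0,0,0],[0,0,0],[0,0,0],[0,0,0],[0,0,0]], delta_rot=[[0,0,0],[0,0,0],[0,0,0],[0,0,0],[0,0,0],[0,0,0]], jaw=[75,60,50,20,20,20], newtons=60)

```text
time: 56.15
tool_pos: [388.5, 345.1, 8.6]
tcp_rot: [179.6, -0.2, 77.8]
ft_force: [-0.5, -0.1, -1.6]
finger_gap: 38.9
```

```bash
python3 - <<'E'
from h import *
st();p,d,m=shot('wrist','w53');p,d,m=shot('side','s53')
E
```

```text
t 56.15 pos [388.49 345.13   8.61] rot [179.65  -0.18  77.83] F [-0.46 -0.08 -1.57] gap 38.9 q [ 36.06   8.16 109.33  -0.16  62.15 -41.68]
```

View pics/w53.png

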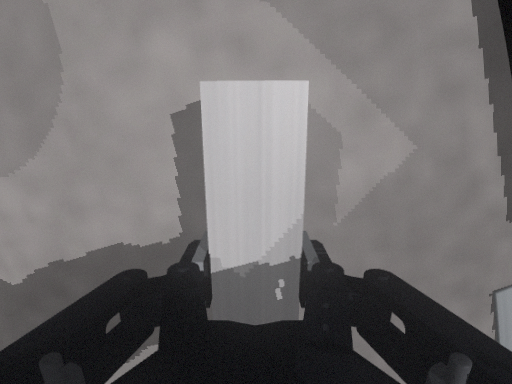

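```bash
cat > tube.py <<'E'
from h import *
YAW=77.8; TX,TZ=-11.2,8.6
def tcp(th,z0,o=(399.4,342.6)):
    R=R_of((180,0,YAW))*Ro.from_rotvec([th,0,0],degrees=True)
    # tube x = tool y, tube z = -tool z
    v=R.apply([0,TX,-TZ])
    return np.array([o[0],o[1],z0])+v, R.as_euler('xyz',degrees=True)
def cur(o=None):
    s=monitor.sense();R=R_of(s['tcp_rot']);org=s['tool_pos']-R.apply([0,TX,-TZ]);tx=R.apply([0,1,0])
    th=-np.degrees(np.arcsin(tx[2]));s_=np.sin(np.radians(th));c=np.cos(np.radians(th))
    print('tube origin',org.round(1),'tilt %.1f'%th,'yaw %.1f'%np.degrees(np.arctan2(tx[1],tx[0])),'roll',R.apply([1,0,0])[2].round(3),'Lfloor %.0f'%((org[2]+3*c)/max(s_,.01)-92.5),'mouth low z %.1f'%(org[2]-s_*92.5))
    return th,org
def go(seq):
    plan([(*tcp(*a[:2]),a[2]) for a in seq])
E
python3 - <<'E'
from tube import *
cur();go([(0,35,12),(15,52,15),(27,70,15)])
E
```

```text
tube origin [3.995e+02 3.428e+02 1.000e-01] tilt -0.4 yaw -12.2 roll 0.003 Lfloor 215 mouth low z 0.6
7 rows end [393.5 343.9  82.7]
{"offset":[[-0.0,0.1,-11.7],[-0.0,0.0,-11.6],[-0.1,0.0,-11.7],[0.0,1.3,-9.8],[0.0,0.0,-9.9],[0.0,-1.3,-9.8],[0.0,-2.3,-9.5]],"delta_rot":[[0.1,-0.1,0.0],[0.1,-0.0,0.0],[0.2,-0.1,0.0],[7.5,0.0,0.0],[7.5,0.0,0.0],[6.0,0.0,0.0],[6.0,0.0,0.0]]}
```

>>> jog_arm(offset=[[0,0,-12],[0,0,-12],[0,0,-12],[0,1,-7],[0,0.5,-7],[0,0,-6],[0,0,0]], delta_rot=[[0,0,0],[0,0,0],[0,0,0],[5,0,0],[5,0,0],[5,0,0],[0,0,0]], jaw=[20,20,20,20,20,20,20])

```text
time: 56.95
tool_pos: [391.3, 345.3, 73.1]
tcp_rot: [-165.0, -0.4, 78.0]
ft_force: [0.3, -0.2, -3.9]
finger_gap: 39.2
```

```bash
python3 - <<'E'
from tube import *
st();cur();p,d,m=shot('side','s54')
b=cv2.imread('pics/s54.png');cv2.imwrite('pics/s54c.png',cv2.resize(b[60:230,150:350],None,fx=3,fy=3))
go([(22,62,10),(27,70,10)])
E
```

```text
t 56.95 pos [391.29 345.34  73.07] rot [-165.01   -0.37   78.04] F [ 0.29 -0.19 -3.91] gap 39.2 q [ 28.76  12.97  97.62  10.12  80.79 -51.95]
tube origin [399.7 343.6  61.9] tilt 15.0 yaw -11.9 roll 0.006 Lfloor 158 mouth low z 37.9
2 rows end [393.5 343.9  82.8]
{"offset":[[-1.0,1.3,-1.8],[-0.0,-2.2,-8.4]],"delta_rot":[[7.1,-0.3,0.3],[5.0,0.0,0.0]]}
```

View pics/s54c.png

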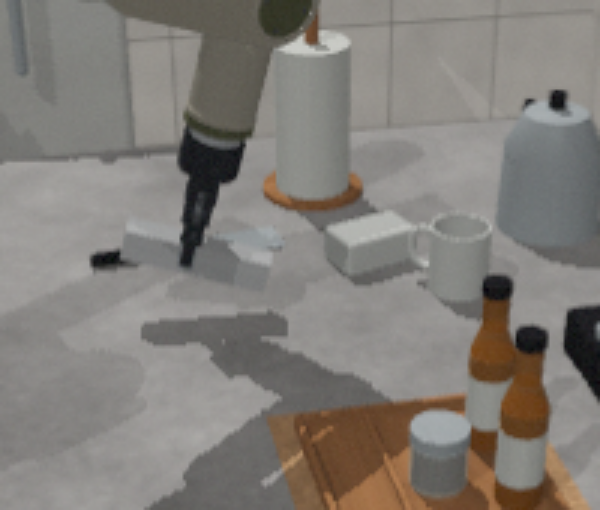

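```bash
python3 - <<'E'
from tube import *
go([(17,46,8),(22,55,10),(27,67,7)])
E
```

```text
5 rows end [393.4 343.9  79.7]
{"offset":[[-0.6,2.3,7.3],[-0.5,2.4,7.2],[-0.0,-1.8,-9.5],[-0.0,-1.9,-6.1],[-0.0,-2.1,-5.9]],"delta_rot":[[1.1,-0.1,0.2],[1.0,-0.2,0.1],[5.0,0.0,0.0],[2.5,0.0,0.0],[2.5,0.0,0.0]]}
```

>>> jog_arm(offset=[[-0.6,2.3,7],[-0.5,2.4,7],[0,-1,-4.5],[0,-1,-4.5],[0,0,0]], delta_rot=[[1,0,0.2],[1,-0.2,0],[2.5,0,0],[2.5,0,0],[0,0,0]], jaw=[20,20,20,20,20])

```text
time: 57.5
tool_pos: [388.8, 344.0, 64.0]
tcp_rot: [-158.0, 0.1, 78.1]
ft_force: [0.5, -0.7, -3.7]
finger_gap: 39.3
```

```bash
python3 - <<'E'
from tube import *
st();cur();p,d,m=shot('side','s55')
b=cv2.imread('pics/s55.png');cv2.imwrite('pics/s55c.png',cv2.resize(b[60:230,150:350],None,fx=3,fy=3))
go([(27,67,7)])
E
```

```text
t 57.5 pos [388.79 344.04  64.04] rot [-157.97    0.09   78.11] F [ 0.47 -0.66 -3.68] gap 39.3 q [ 26.37  18.85  93.24  13.4   85.7  -54.83]
tube origin [395.8 342.5  51.9] tilt 22.0 yaw -11.9 roll -0.002 Lfloor 53 mouth low z 17.2
3 rows end [393.5 343.9  79.8]
{"offset":[[0.3,-0.5,-5.6],[0.3,-0.6,-5.5],[0.3,-0.8,-5.6]],"delta_rot":[[1.7,0.1,0.1],[1.7,0.1,0.1],[1.6,0.0,0.1]]}
```

View pics/s55c.png

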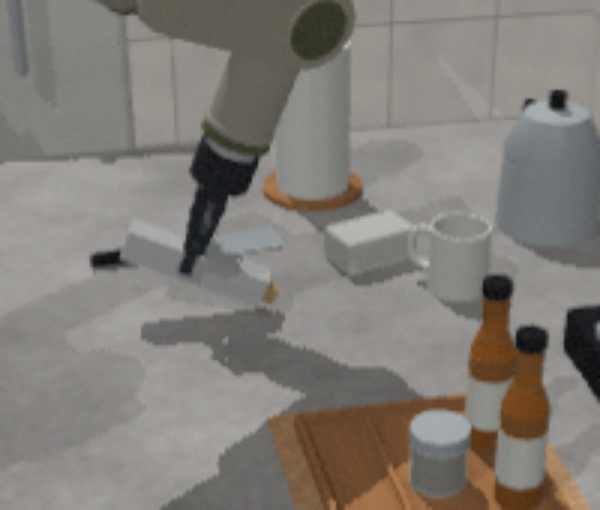

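>>> jog_arm(offset=[[0,0,-1.5],[0,0,-1.5],[0,0,0],[0,0,0],[0,0,0]], delta_rot=[[1,0,0],[1,0,0],[0,0,0],[0,0,0],[0,0,0]], jaw=[20,20,20,20,20])

```text
time: 58.05
tool_pos: [388.1, 344.1, 65.6]
tcp_rot: [-156.0, 0.2, 78.2]
ft_force: [0.0, -0.5, -3.0]
finger_gap: 39.2
```

```bash
python3 - <<'E'
from tube import *
st();cur();p,d,m=shot('side','s56')
b=cv2.imread('pics/s56.png');cv2.imwrite('pics/s56c.png',cv2.resize(b[60:230,150:350],None,fx=3,fy=3))
E
```

```text
t 58.05 pos [388.14 344.07  65.61] rot [-155.96    0.17   78.22] F [ 0.04 -0.53 -2.99] gap 39.2 q [ 25.78  20.31  91.82  14.26  87.52 -55.5 ]
tube origin [394.7 342.7  53.2] tilt 24.0 yaw -11.9 roll -0.003 Lfloor 45 mouth low z 15.5
```

View pics/s56c.png

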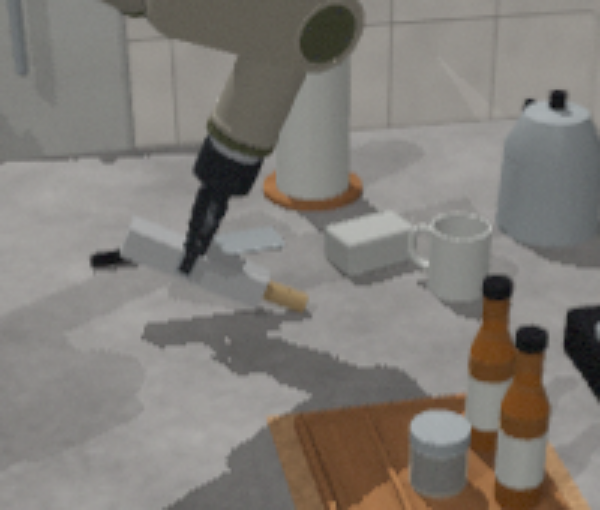

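>>> jog_arm(offset=[[0,-1.7,-3.7],[0,-1.7,-3.7],[0,0,0],[0,0,0],[0,0,0]], delta_rot=[[0,0,0],[0,0,0],[0,0,0],[0,0,0],[0,0,0]], jaw=[20,20,20,20,20])

```text
time: 58.6
tool_pos: [388.3, 344.4, 75.2]
tcp_rot: [-156.0, 0.1, 78.2]
ft_force: [-0.1, 0.4, -2.8]
finger_gap: 39.4
```

```bash
python3 - <<'E'
from tube import *
st();cur();p,d,m=shot('side','s57')
b=cv2.imread('pics/s57.png');cv2.imwrite('pics/s57c.png',cv2.resize(b[60:230,150:350],None,fx=3,fy=3))
th=lambda t,L:np.sin(np.radians(t))*(92.5+L)-3*np.cos(np.radians(t))
for t in (24,20,16,12,8,4): print(t,th(t,65))
E
```

```text
t 58.6 pos [388.26 344.38  75.18] rot [-156.04    0.13   78.24] F [-0.08  0.39 -2.78] gap 39.4 q [ 25.81  19.56  91.62  14.25  88.35 -55.27]
tube origin [394.9 343.   62.8] tilt 24.0 yaw -11.8 roll -0.002 Lfloor 69 mouth low z 25.2
24 61.320384911510736
20 51.049094711435096
16 40.52909845336241
12 29.811648501595677
8 18.948959194985598
4 7.993952463920262
```

View pics/s57c.png

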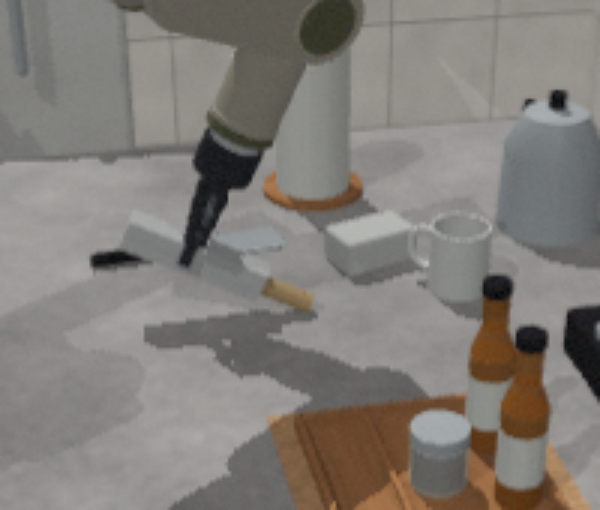

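>>> jog_arm(offset=[[0,0,0],[0,0,0]], delta_rot=[[0.5,0,0],[0,0,0]], jaw=[20,20])

```text
time: 58.85
tool_pos: [388.1, 344.3, 75.0]
tcp_rot: [-155.5, 0.1, 78.2]
ft_force: [0.4, 0.1, -2.8]
finger_gap: 39.0
```

```bash
python3 - <<'E'
from tube import *
st();th,org=cur();p,d,m=shot('side','s58');W=cloud(d,m)
b=cv2.imread('pics/s58.png');cv2.imwrite('pics/s58c.png',cv2.resize(b[130:180,220:270],None,fx=10,fy=10,interpolation=cv2.INTER_CUBIC))
hsv=cv2.cvtColor(p,cv2.COLOR_RGB2HSV);l=(hsv[...,1]>90)&(hsv[...,0]<25)&(np.hypot(W[...,0]-500,W[...,1]-320)<90)&(W[...,2]<70)
w=W[l];t=np.array([np.cos(np.radians(-12)),np.sin(np.radians(-12))])
s=(w[:,:2]-org[:2])@t;print(l.sum(),'horiz along tube',np.percentile(s,[1,5,50,95,99]),'z',np.percentile(w[:,2],[5,50,95]))
print('mouth horiz',92.5*np.cos(np.radians(th)))
E
```

```text
t 58.85 pos [388.08 344.32  75.  ] rot [-155.48    0.14   78.24] F [ 0.43  0.14 -2.76] gap 39.0 q [ 25.64  19.99  91.27  14.5   88.77 -55.46]
tube origin [394.6 342.9  62.5] tilt 24.5 yaw -11.8 roll -0.002 Lfloor 65 mouth low z 24.1
79 horiz along tube [ 95.62  98.97 122.06 148.42 152.22] z [18.   32.45 46.52]
mouth horiz 84.16063844048186
```

View pics/s58c.png

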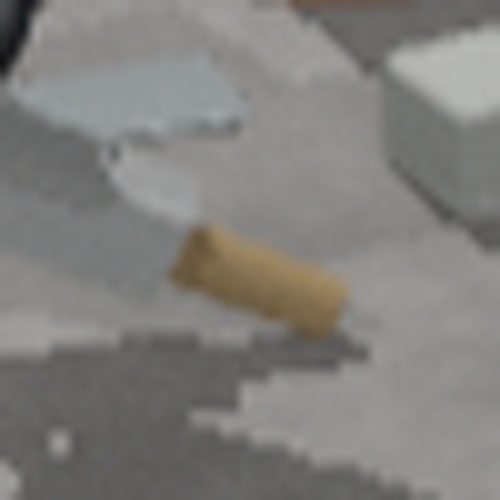

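```bash
cat >> tube.py <<'E'
def untilt(ths,L=65,marg=1.5,o=(394.6,342.9),th0=24.5,v=20,w=4.2):
    way=[]
    for t in ths:
        du=-(157.5)*(np.cos(np.radians(t))-np.cos(np.radians(th0)))
        z0=max(0.3,np.sin(np.radians(t))*(92.5+L)-3*np.cos(np.radians(t))+marg)
        oo=(o[0]+du*np.cos(np.radians(YAW-90)),o[1]+du*np.sin(np.radians(YAW-90)))
        way.append((*tcp(t,z0,oo),v))
    plan(way,wmax=w)
E
python3 - <<'E'
from tube import *
untilt([20,16,12,8])
E
```

```text
5 rows end [372.6 347.6  30.5]
{"offset":[[0.0,-0.3,5.9],[0.0,-0.6,6.0],[0.0,-0.2,11.8],[0.0,-0.2,11.9],[0.0,-0.1,11.8]],"delta_rot":[[-2.3,0.1,0.2],[-2.2,0.2,0.2],[-4.0,-0.0,-0.0],[-4.0,0.0,-0.0],[-4.0,0.0,-0.0]]}
```

>>> jog_arm(offset=[[0,-0.4,5.5],[0,-0.4,5.5],[0,-0.2,5.5],[0,-0.2,5.5],[0,0,0]], delta_rot=[[-2.3,0,0.2],[-2.2,0.1,0.2],[-2,0,0],[-2,0,0],[0,0,0]], jaw=[20,20,20,20,20])

```text
time: 59.4
tool_pos: [379.1, 345.7, 53.5]
tcp_rot: [-164.2, 0.2, 77.7]
ft_force: [-0.6, -0.0, -2.1]
finger_gap: 38.9
```

```bash
python3 - <<'E'
from tube import *
st();th,org=cur()
untilt([12,8,4])
E
```

```text
t 59.4 pos [379.13 345.68  53.53] rot [-164.22    0.23   77.75] F [-0.56 -0.05 -2.12] gap 38.9 q [ 29.3   13.95  98.91  10.4   79.41 -51.44]
tube origin [387.4 343.8  42.2] tilt 15.8 yaw -12.3 roll -0.004 Lfloor 73 mouth low z 17.0
3 rows end [370.8 348.   18.9]
{"offset":[[0.6,-0.9,12.2],[0.0,-0.2,11.8],[0.0,-0.2,11.8]],"delta_rot":[[-3.8,0.2,-0.1],[-4.0,0.0,-0.0],[-4.0,0.0,-0.0]]}
```

Tracking the curve well. Continue.

>>> jog_arm(offset=[[0.3,-0.5,6],[0.3,-0.4,6],[0,-0.1,6],[0,-0.1,5.5],[0,0,0]], delta_rot=[[-2,0.1,0],[-2,0.1,0],[-2,0,0],[-2,0,0],[0,0,0]], jaw=[20,20,20,20,20])

```text
time: 59.9
tool_pos: [373.4, 347.3, 31.0]
tcp_rot: [-172.2, 0.1, 77.6]
ft_force: [0.4, -1.4, -3.2]
finger_gap: 39.2
```

```bash
python3 - <<'E'
from tube import *
st();th,org=cur()
p,d,m=shot('side','s59')
b=cv2.imread('pics/s59.png');cv2.imwrite('pics/s59c.png',cv2.resize(b[60:230,150:350],None,fx=3,fy=3))
untilt([4,0],marg=3)
E
```

```text
t 59.9 pos [373.38 347.32  30.99] rot [-172.19    0.06   77.64] F [ 0.38 -1.36 -3.22] gap 39.2 q [ 33.18   9.66 105.32   5.86  70.64 -46.67]
tube origin [383.1 345.2  20.9] tilt 7.8 yaw -12.4 roll -0.001 Lfloor 84 mouth low z 8.4
2 rows end [369.8 348.3   8.9]
{"offset":[[-0.1,-1.7,11.5],[-0.0,-0.2,11.5]],"delta_rot":[[-3.8,0.0,-0.2],[-4.0,0.0,0.0]]}
```

View pics/s59c.png

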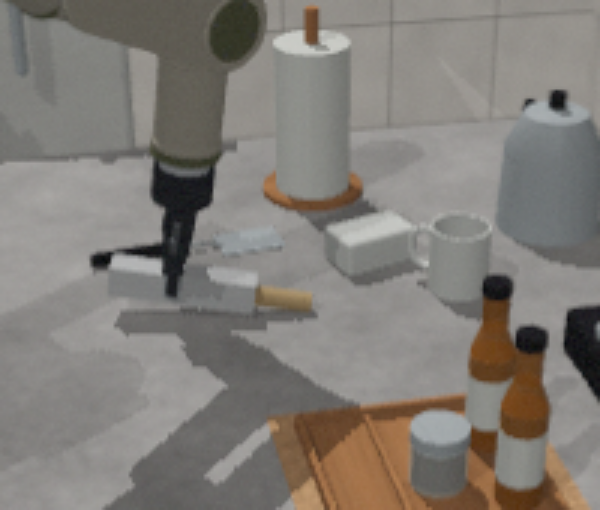

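>>> jog_arm(offset=[[0,-0.8,5.7],[0,-0.8,5.7],[0,-0.1,5.5],[0,-0.1,4],[0,0,0]], delta_rot=[[-1.9,0,0],[-1.9,0,0],[-2,0,0],[-2,0,0],[0,0,0]], jaw=[20,20,20,20,20])

```text
time: 60.45
tool_pos: [373.2, 348.4, 12.7]
tcp_rot: [-179.9, -0.0, 77.4]
ft_force: [-0.2, -0.0, -3.7]
finger_gap: 39.2
```

```bash
python3 - <<'E'
from tube import *
st();th,org=cur()
E
```

```text
t 60.45 pos [373.24 348.42  12.71] rot [-179.91   -0.03   77.43] F [-0.15 -0.03 -3.67] gap 39.2 q [ 37.21   6.8  110.32   0.1   62.92 -40.26]
tube origin [384.2 346.    4.1] tilt 0.1 yaw -12.6 roll 0.001 Lfloor 617 mouth low z 3.9
```

>>> jog_arm(offset=[[0,0,3],[0,0,2.5],[0,0,1.5]], delta_rot=[[0,0,0],[0,0,0],[0,0,0]], jaw=[20,20,20])

```text
time: 60.75
tool_pos: [375.2, 349.5, 8.5]
tcp_rot: [-179.8, -0.1, 77.4]
ft_force: [-8.8, -3.2, 19.7]
finger_gap: 38.9
```

>>> jog_arm(offset=[[0,0,0],[0,0,0],[0,0,0],[0,0,0],[0,0,-15],[0,0,-40],[0,20,-45],[0,40,-45],[0,30,-20],[0,0,0],[0,0,0]], delta_rot=[[0,0,0],[0,0,0],[0,0,0],[0,0,0],[0,0,0],[0,0,0],[0,0,0],[0,0,0],[0,0,0],[0,0,0],[0,0,0]], jaw=[20,55,65,75,75,75,75,75,75,60,60])

```text
time: 61.85
tool_pos: [462.3, 329.7, 179.9]
tcp_rot: [-179.9, -0.3, 77.4]
ft_force: [0.5, -0.0, 0.2]
finger_gap: 51.5
```

```bash
python3 - <<'E'
from h import *
st();p,d,m=shot('wrist','w60');W=cloud(d,m)
x,y,z=W[...,0],W[...,1],W[...,2]
l=(z>34)&(z<46)&(y>270)&(y<420)&(x>270)&(x<540)
n,lb,s,c=cv2.connectedComponentsWithStats(l.astype(np.uint8))
i=1+np.argmax(s[1:,4]);w=W[lb==i][:,:2].astype(np.float32);print('tube',cv2.minAreaRect(w))
hsv=cv2.cvtColor(p,cv2.COLOR_RGB2HSV);l=(hsv[...,1]>80)&(hsv[...,0]<25)&(np.hypot(x-505,y-320)<90)&(z<45)&(z>5)
w=W[l][:,:2].astype(np.float32);print('pin',l.sum(),cv2.minAreaRect(w),np.percentile(W[l][:,2],[5,50,95]))
p,d,m=shot('side','s60')
E
```

```text
t 61.85 pos [462.32 329.69 179.88] rot [-179.86   -0.29   77.37] F [ 0.46 -0.02  0.24] gap 51.5 q [ 30.12   4.07  94.31   0.31  81.52 -47.29]
tube ((386.8978576660156, 346.98492431640625), (40.14711380004883, 185.62608337402344), 77.77849578857422)
pin 1139 ((515.6524658203125, 321.05767822265625), (23.233152389526367, 67.65110778808594), 77.58612823486328) [22.46 27.43 29.34]
```

View pics/w60.png

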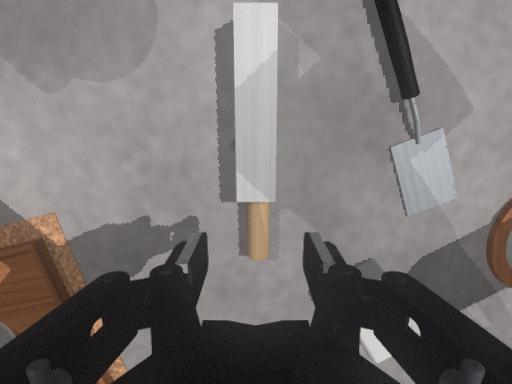

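```bash
python3 - <<'E'
from h import *
plan([((519,320,70),(180,0,77.6),30)])
E
```

```text
5 rows end [519.  320.1  70. ]
{"offset":[[0.5,11.7,21.7],[0.5,11.7,21.7],[0.6,11.7,21.8],[0.5,11.7,21.8],[0.6,11.7,21.7]],"delta_rot":[[-0.0,-0.0,-0.0],[-0.0,-0.1,-0.0],[-0.1,-0.0,-0.1],[-0.0,-0.1,-0.0],[-0.1,-0.0,-0.1]]}
```

>>> jog_arm(offset=[[0.5,12,20],[0.5,12,22],[0.6,12,22],[0.5,12,22],[0.5,8,15],[0,0,0],[0,0,0]], delta_rot=[[0,0,0],[0,0,0],[0,0,0],[0,0,0],[0,0,0],[0,0,0],[0,0,0]], jaw=[60,60,60,60,60,60,60], newtons=40)

```text
time: 62.65
tool_pos: [505.7, 320.9, 66.5]
tcp_rot: [-179.1, 0.3, 77.8]
ft_force: [0.6, -0.2, 0.8]
finger_gap: 51.1
```

```bash
python3 - <<'E'
from h import *
st();p,d,m=shot('wrist','w61');W=cloud(d,m)
x,y,z=W[...,0],W[...,1],W[...,2]
hsv=cv2.cvtColor(p,cv2.COLOR_RGB2HSV);l=(hsv[...,1]>80)&(hsv[...,0]<25)&(np.hypot(x-505,y-320)<90)&(z<45)&(z>5)
w=W[l][:,:2].astype(np.float32);print('pin',l.sum(),cv2.minAreaRect(w),np.percentile(W[l][:,2],[5,50,95]))
plan([((521,320,11),(180,0,77.6),15)])
E
```

```text
t 62.65 pos [505.69 320.88  66.52] rot [-179.07    0.26   77.82] F [ 0.59 -0.15  0.82] gap 51.1 q [ 27.25  15.82  93.58   0.41  71.48 -50.7 ]
pin 3033 ((515.261474609375, 321.5072021484375), (24.788267135620117, 70.01225280761719), 77.1568603515625) [21.34 27.33 29.29]
4 rows end [521.  319.9  11. ]
{"offset":[[0.7,4.1,13.8],[0.7,4.0,13.8],[0.6,4.0,13.8],[0.6,3.9,13.9]],"delta_rot":[[-0.2,0.1,0.1],[-0.2,0.1,0.0],[-0.3,0.0,0.1],[-0.2,0.1,0.0]]}
```

View pics/w61.png

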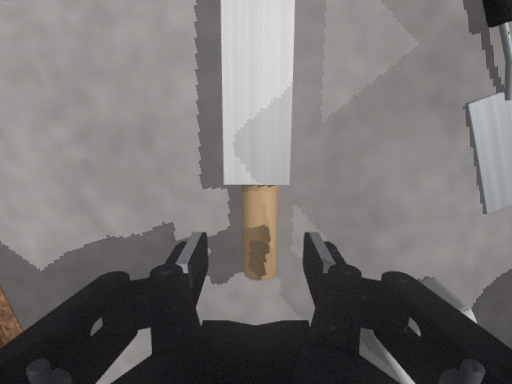

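>>> jog_arm(offset=[[0.7,5,13],[0.6,4,13],[0.6,4,13],[0.6,3,10],[0,0,0],[0,0,0]], delta_rot=[[-0.2,0.1,0],[-0.2,0.1,0],[-0.3,0,0],[-0.2,0,0],[0,0,0],[0,0,0]], jaw=[60,60,60,60,60,60])

```text
time: 63.3
tool_pos: [522.2, 321.1, 14.9]
tcp_rot: [179.9, -0.0, 77.9]
ft_force: [-0.1, 0.3, 0.5]
finger_gap: 51.4
```

>>> jog_arm(offset=[[-0.5,-0.5,5],[0,0,0],[0,0,0],[0,0,0],[0,0,0],[0,0,0]], delta_rot=[[0,0,0],[0,0,0],[0,0,0],[0,0,0],[0,0,0],[0,0,0]], jaw=[60,50,40,10,0,0])

```text
time: 63.9
tool_pos: [522.5, 321.2, 11.2]
tcp_rot: [179.8, -0.1, 77.9]
ft_force: [0.2, -0.2, -1.5]
finger_gap: 24.4
```

```bash
python3 - <<'E'
from h import *
st();p,d,m=shot('wrist','w62')
E
```

```text
t 63.9 pos [522.52 321.16  11.2 ] rot [179.75  -0.13  77.9 ] F [ 0.18 -0.23 -1.45] gap 24.4 q [ 26.82  20.98  93.66  -0.06  65.08 -51.06]
```

View pics/w62.png

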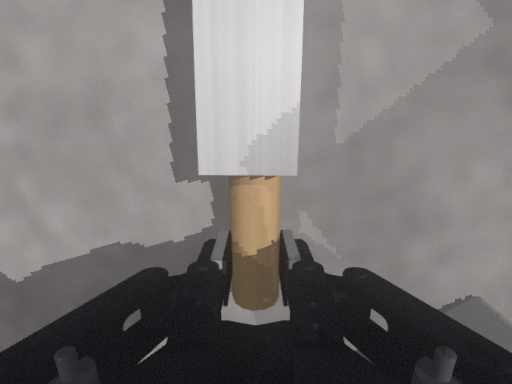

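>>> jog_arm(offset=[[0,0,-3],[0,5,0],[0,10,0],[0,12,0],[0,12,0],[0,12,0],[0,12,0],[0,0,0]], delta_rot=[[0,0,0],[0,0,0],[0,0,0],[0,0,0],[0,0,0],[0,0,0],[0,0,0],[0,0,0]], jaw=[0,0,0,0,0,0,0,0])

```text
time: 64.75
tool_pos: [591.5, 306.0, 15.0]
tcp_rot: [179.6, -0.2, 77.9]
ft_force: [0.9, 0.5, -1.0]
finger_gap: 24.5
```

```bash
python3 - <<'E'
from h import *
st();p,d,m=shot('wrist','w63');p,d,m=shot('side','s63')
b=cv2.imread('pics/s63.png');cv2.imwrite('pics/s63c.png',cv2.resize(b[60:230,150:350],None,fx=3,fy=3))
E
```

```text
t 64.75 pos [591.49 305.98  15.04] rot [179.64  -0.17  77.85] F [ 0.88  0.49 -0.96] gap 24.5 q [ 22.98  27.74  84.33  -0.07  67.55 -54.84]
```

View pics/w63.png

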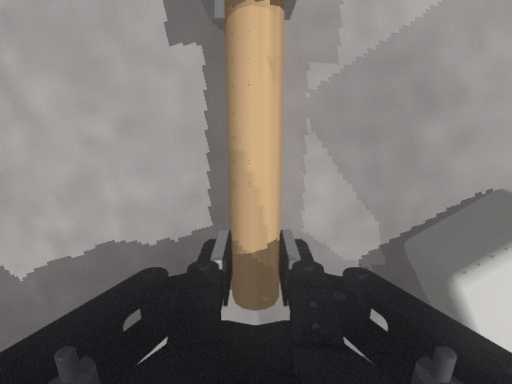

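View pics/s63c.png

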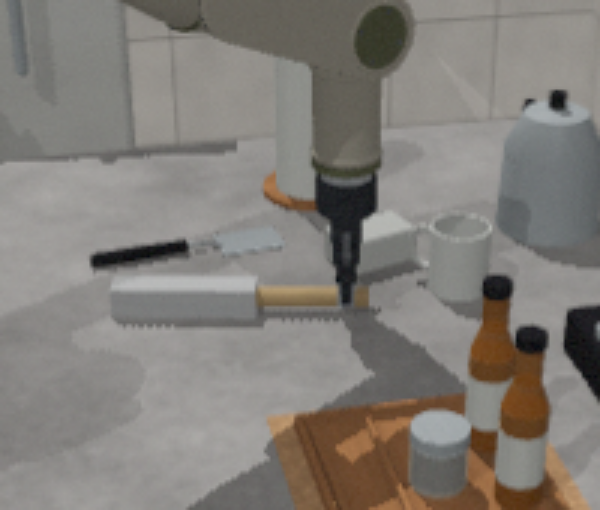

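>>> jog_arm(offset=[[0,10,0],[0,12,0],[0,12,0],[0,12,0],[0,0,0]], delta_rot=[[0,0,0],[0,0,0],[0,0,0],[0,0,0],[0,0,0]], jaw=[0,0,0,0,0])

```text
time: 65.35
tool_pos: [637.3, 296.2, 14.5]
tcp_rot: [179.8, -0.1, 78.0]
ft_force: [0.1, -0.3, -0.9]
finger_gap: 24.1
```

```bash
python3 - <<'E'
from h import *
st();p,d,m=shot('side','s64')
b=cv2.imread('pics/s64.png');cv2.imwrite('pics/s64c.png',cv2.resize(b[60:230,150:350],None,fx=3,fy=3))
plan([((560,60,110),(180,0,1.3),30)])
E
```

```text
t 65.35 pos [637.33 296.24  14.5 ] rot [179.76  -0.11  77.97] F [ 0.13 -0.28 -0.87] gap 24.1 q [ 20.77  32.98  77.16  -0.04  69.59 -57.18]
10 rows end [560.  60. 110.]
{"offset":[[-24.7,-2.5,-9.6],[-24.8,0.8,-9.6],[-24.5,4.1,-9.6],[-23.7,7.4,-9.6],[-22.5,10.5,-9.6],[-20.9,13.4,-9.6],[-19.0,16.0,-9.7],[-16.7,18.4,-9.6],[-14.1,20.5,-9.6],[-11.2,22.2,-9.6]],"delta_rot":[[0.0,-0.0,7.7],[0.0,-0.0,7.7],[0.0,-0.0,7.7],[0.0,-0.0,7.7],[0.0,-0.0,7.6],[0.0,-0.0,7.7],[0.0,-0.1,7.6],[0.0,-0.0,7.7],[0.0,-0.1,7.6],[0.0,-0.0,7.7]]}
```

View pics/s64c.png

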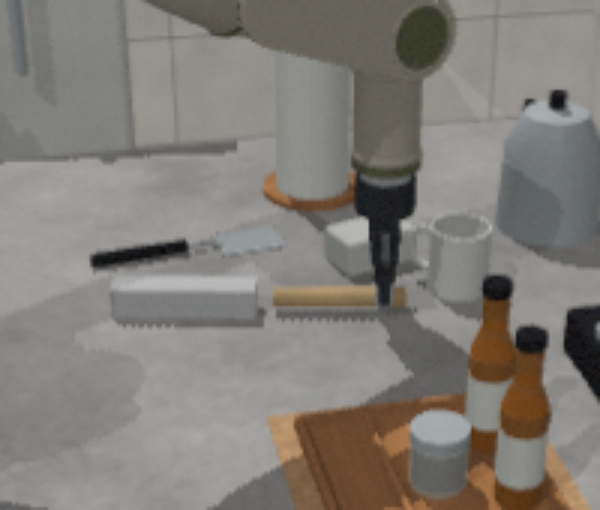

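>>> jog_arm(offset=[[0,0,-20],[0,0,-35],[0,0,-45],[0,-20,-15],[0,-20,-4],[0,-20,-4],[0,-20,-4],[0,-20,-4],[0,0,-4],[0,0,-4],[0,0,-4],[0,0,-4],[0,0,0]], delta_rot=[[0,0,0],[0,0,0],[0,0,0],[0,0,8.5],[0,0,8.5],[0,0,8.5],[0,0,8.5],[0,0,8.5],[0,0,8.5],[0,0,8.5],[0,0,8.5],[0,0,8.5],[0,0,0]], jaw=[0,0,0,0,0,0,0,0,0,0,0,0,0])

```text
time: 66.7
tool_pos: [539.8, 347.8, 165.4]
tcp_rot: [-180.0, 0.2, 0.3]
ft_force: [-0.4, 0.0, 0.2]
finger_gap: 24.3
```

```bash
python3 - <<'E'
from h import *
st()
plan([((500,50,130),(180,0,1.3),35),((521,-146,110),(180,0,1.3),35)])
E
```

```text
t 66.7 pos [539.85 347.84 165.38] rot [-179.97    0.21    0.32] F [-0.35  0.04  0.22] gap 24.3 q [28.15 16.19 82.28  0.12 81.71 27.81]
15 rows end [ 521. -146.  110.]
{"offset":[[-4.6,33.1,3.9],[-4.7,33.1,3.9],[-4.7,33.0,3.9],[-4.8,33.0,3.9],[-4.8,33.0,4.0],[-4.9,33.0,3.9],[-4.9,33.1,4.0],[-5.0,33.0,3.9],[-5.1,33.0,4.0],[2.7,32.7,3.3],[2.8,32.8,3.3],[2.7,32.7,3.3],[2.8,32.8,3.3],[2.7,32.7,3.3],[2.8,32.8,3.4]],"delta_rot":[[-0.0,0.0,-0.1],[-0.0,0.0,-0.1],[-0.0,0.0,-0.1],[-0.0,0.0,-0.1],[-0.0,0.0,-0.1],[-0.0,0.1,-0.1],[-0.0,0.0,-0.1],[-0.0,0.1,-0.1],[-0.0,0.0,-0.2],[-0.0,0.0,0.0],[-0.0,0.0,0.0],[-0.0,0.0,0.0],[-0.0,0.0,0.0],[-0.0,0.0,0.0],[-0.0,0.0,0.0]]}
```

>>> jog_arm(offset=[[-4,20,0],[-5,33,0],[-5,33,0],[-5,33,0],[-5,33,0],[-5,33,0],[-5,33,0],[-5,33,0],[-5,33,0],[3,33,0],[3,33,0],[3,33,0],[3,33,0],[3,33,0],[3,33,0],[0,13,0],[0,0,0],[0,0,0]], delta_rot=[[0,0,-0.1],[0,0,-0.1],[0,0,-0.1],[0,0,-0.1],[0,0,-0.1],[0,0,-0.1],[0,0,-0.1],[0,0,-0.1],[0,0,-0.1],[0,0,0],[0,0,0],[0,0,0],[0,0,0],[0,0,0],[0,0,0],[0,0,0],[0,0,0],[0,0,0]], jaw=[0,0,0,0,0,0,0,0,0,0,0,0,0,0,0,0,0,0])

```text
time: 68.5
tool_pos: [534.6, -160.7, 159.6]
tcp_rot: [-179.8, 0.4, 6.6]
ft_force: [-0.5, 0.6, -1.0]
finger_gap: 24.2
```

```bash
python3 - <<'E'
from tm import *
st()
(t,i),p,m=tray('wrist',(598.3,-87.1,1.3),'w65',edges='xyYX',rng=6);print('tray wrist',t,i)
d=cams.snapshot('wrist')[1];W=cloud(d,m)
x,y,z=W[...,0],W[...,1],W[...,2]
s=monitor.sense()
hsv=cv2.cvtColor(p,cv2.COLOR_RGB2HSV);l=(z>s['tool_pos'][2]-20)&(z<s['tool_pos'][2]+35)&(np.abs(x-s['tool_pos'][0])<40)&(y>s['tool_pos'][1]+15)
w=W[l][:,:2].astype(np.float32);print('pin',l.sum(),cv2.minAreaRect(w),np.percentile(W[l][:,2],[5,50,95]),w.min(0),w.max(0))
for ya in range(-140,20,20):
    k=l&(y>ya)&(y<ya+20)
    if k.sum()>10: print(ya,'ztop',np.percentile(z[k],90).round(1),'x',x[k].min().round(),x[k].max().round())
E
```

```text
t 68.5 pos [ 534.6  -160.72  159.63] rot [-179.8     0.42    6.61] F [-0.53  0.55 -1.04] gap 24.2 q [-21.98   4.05  96.5   -0.03  79.92 -28.58]
tray wrist [598.13 -85.62   1.2 ] {'x': (36, -0.56), 'y': (21, 0.02), 'X': (22, -1.4)}
pin 12626 ((526.5159301757812, -96.06703186035156), (26.198577880859375, 101.6253890991211), 6.944170951843262) [169.44 176.43 178.52] [ 508.2  -145.16] [545.16 -44.54]
-140 ztop 178.0 x 517.0 545.0
-120 ztop 178.1 x 515.0 542.0
-100 ztop 178.1 x 512.0 539.0
-80 ztop 178.3 x 510.0 537.0
-60 ztop 178.3 x 508.0 535.0
```

View pics/w65.png

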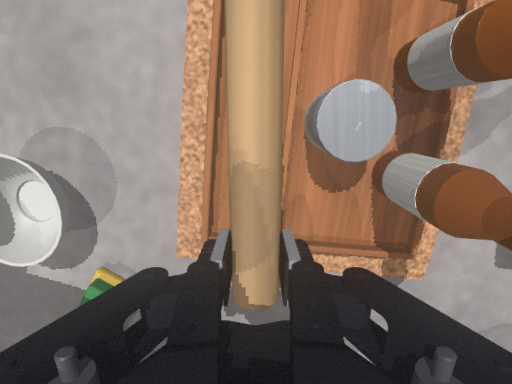

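```bash
python3 - <<'E'
from h import *
plan([((521,-145,100),(180,0,1.25),15)])
E
```

```text
5 rows end [ 521. -145.  100.]
{"offset":[[-2.3,-3.3,12.0],[-2.4,-3.2,12.0],[-2.4,-3.2,11.9],[-2.5,-3.2,12.0],[-2.6,-3.1,11.9]],"delta_rot":[[-0.0,0.1,1.1],[-0.0,0.1,1.1],[-0.1,0.1,1.1],[-0.0,0.1,1.0],[-0.1,0.0,1.1]]}
```

>>> jog_arm(offset=[[-2.5,-3.3,12],[-2.5,-3.2,12],[-2.5,-3.2,12],[-2.5,-3.2,12],[-2.6,-3,12],[-2,-1,10],[0,0,10],[0,0,0],[0,0,0]], delta_rot=[[0,0,1.1],[0,0,1.1],[0,0,1.1],[0,0,1],[0,0,1.1],[0,0,0],[0,0,0],[0,0,0],[0,0,0]], jaw=[0,0,0,0,0,0,0,0,0])

```text
time: 69.5
tool_pos: [514.8, -137.9, 70.5]
tcp_rot: [-179.7, 0.6, 1.1]
ft_force: [0.3, 0.3, -0.5]
finger_gap: 24.2
```

```bash
python3 - <<'E'
from h import *
st();shot('wrist','w66')
plan([((522.5,-144.5,35),(180,0,1.25),15)])
E
```

```text
t 69.5 pos [ 514.82 -137.94   70.5 ] rot [-179.74    0.63    1.08] F [ 0.27  0.3  -0.48] gap 24.2 q [-20.52   5.81 104.52   0.01  70.36 -21.6 ]
3 rows end [ 522.5 -144.5   35. ]
{"offset":[[2.7,2.3,11.8],[2.6,2.3,11.8],[2.6,2.2,11.8]],"delta_rot":[[-0.1,0.2,-0.1],[-0.1,0.2,-0.0],[-0.1,0.2,-0.1]]}
```

View pics/w66.png

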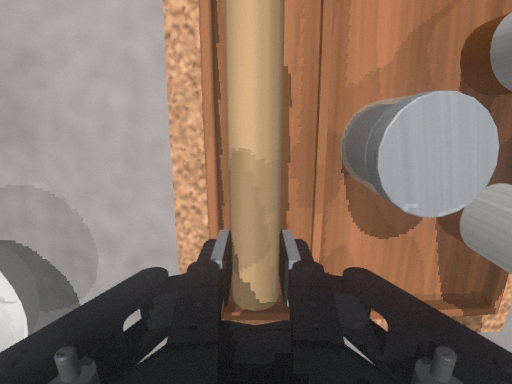

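>>> jog_arm(offset=[[3,2.3,11],[2.5,2.3,11],[1.5,2,9],[0,0,0],[0,0,0]], delta_rot=[[-0.1,0.2,0],[-0.1,0.2,0],[0,0.2,0],[0,0,0],[0,0,0]], jaw=[0,0,0,0,0])

```text
time: 70.05
tool_pos: [523.6, -145.9, 37.8]
tcp_rot: [180.0, -0.2, 1.1]
ft_force: [-0.3, -0.6, 0.3]
finger_gap: 24.6
```

```bash
python3 - <<'E'
from h import *
st();shot('wrist','w67')
plan([((522.5,-144.5,17),(180,0,1.25),15)])
E
```

```text
t 70.05 pos [ 523.62 -145.9    37.83] rot [179.99  -0.15   1.05] F [-0.34 -0.55  0.26] gap 24.6 q [-21.     9.17 104.65   0.05  66.03 -22.08]
2 rows end [ 522.5 -144.5   17. ]
{"offset":[[-0.5,-0.7,10.4],[-0.5,-0.6,10.3]],"delta_rot":[[0.0,-0.1,-0.1],[0.0,-0.0,-0.1]]}
```

View pics/w67.png

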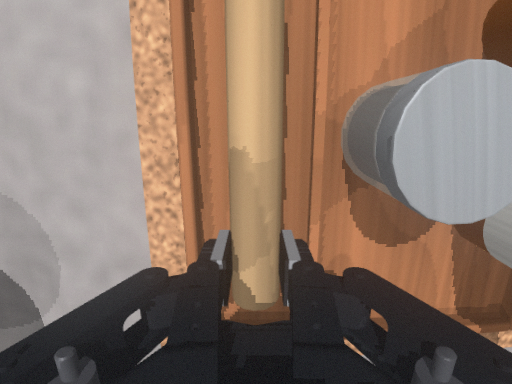

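>>> jog_arm(offset=[[-1,-0.8,10],[-0.8,-0.7,9],[0,0,3]], delta_rot=[[0,0,0],[0,0,0],[0,0,0]], jaw=[0,0,0])

```text
time: 70.4
tool_pos: [522.3, -144.5, 15.2]
tcp_rot: [179.9, -0.2, 1.1]
ft_force: [1.0, -0.3, -0.8]
finger_gap: 24.4
```

>>> jog_arm(offset=[[0,0,2],[0,0,2]], delta_rot=[[0,0,0],[0,0,0]], jaw=[0,0])

```text
time: 70.6
tool_pos: [522.5, -144.5, 13.4]
tcp_rot: [180.0, -0.2, 1.1]
ft_force: [-16.5, 6.1, 36.3]
finger_gap: 24.2
```

>>> jog_arm(offset=[[0,0,0],[0,0,0],[0,0,0],[0,0,0],[0,0,0]], delta_rot=[[0,0,0],[0,0,0],[0,0,0],[0,0,0],[0,0,0]], jaw=[0,32,36,42,42])

```text
time: 71.1
tool_pos: [523.3, -144.6, 14.4]
tcp_rot: [179.9, -0.3, 1.1]
ft_force: [0.4, -0.9, -0.3]
finger_gap: 35.8
```

```bash
python3 - <<'E'
from h import *
st();shot('wrist','w68')
E
```

```text
t 71.1 pos [ 523.35 -144.58   14.41] rot [179.92  -0.28   1.1 ] F [ 0.44 -0.87 -0.32] gap 35.8 q [-20.88  10.99 105.41   0.04  63.31 -21.99]
```

View pics/w68.png

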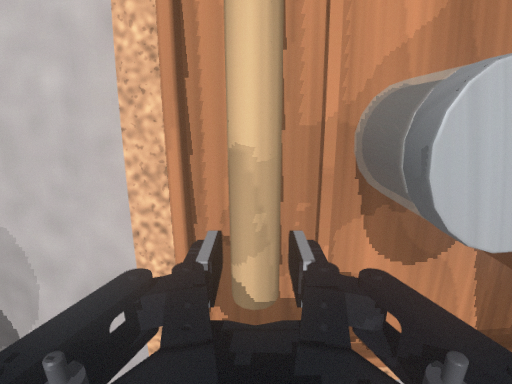

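Released cleanly with the pin between the fingers. Lifting straight up, then to a viewing position.

>>> jog_arm(offset=[[0,0,-10],[0,0,-20],[0,0,-35],[-2,0,-45],[-10,0,-45],[-10,0,-45],[0,0,-20],[0,0,0],[0,0,0]], delta_rot=[[0,0,0],[0,0,0],[0,0,0],[0,0,0],[0,0,0],[0,0,0],[0,0,0],[0,0,0],[0,0,0]], jaw=[42,42,42,42,42,42,42,42,42])

```text
time: 72.05
tool_pos: [497.7, -144.1, 246.3]
tcp_rot: [179.9, -0.2, 1.1]
ft_force: [0.8, -0.3, -0.2]
finger_gap: 36.0
```

```bash
python3 - <<'E'
from tm import *
st()
(t,i),p,m=tray('wrist',(598.3,-87.1,1.3),'w69',edges='xyYX',rng=6);print('tray wrist',t,i)
sat=p.max(2).astype(float)-p.min(2);print('mat wrist',fitrect(sat,m,(599,-88.5,.6),150,170,1,rng=8))
p,d,m=shot('side','s69');p,d,m=shot('top','t69')
E
```

```text
t 72.05 pos [ 497.73 -144.13  246.29] rot [179.93  -0.22   1.1 ] F [ 0.79 -0.31 -0.18] gap 36.0 q [-21.84  -5.86  97.17   0.02  88.46 -22.94]
tray wrist [598.05 -86.32   1.2 ] {'x': (42, -0.49), 'y': (35, -0.49), 'Y': (11, -1.51), 'X': (21, -1.5)}
mat wrist (array([599.33, -89.11,   0.61]), {'x': (52, 0.0), 'X': (28, 0.0), 'y': (38, -0.0)})
```

View pics/w69.png

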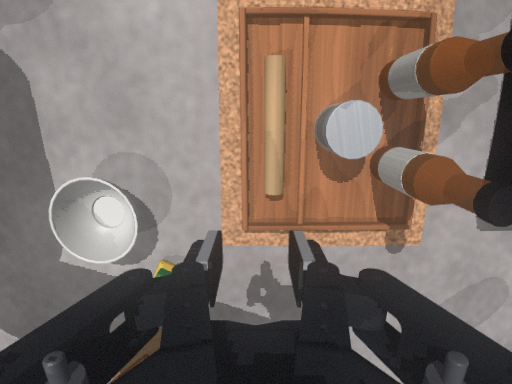

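View pics/t69.png

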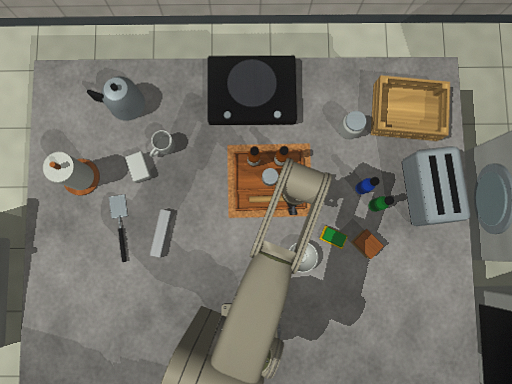

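>>> jog_arm(offset=[[-10,-20,-20],[-10,-40,-10],[-10,-45,-5],[-10,-45,0],[-10,-45,0],[-10,-45,0],[-10,-45,0],[-10,-45,0],[-10,-45,0],[-10,-45,0],[0,-40,0],[0,0,0],[0,0,0]], delta_rot=[[0,0,0],[0,0,0],[0,0,0],[0,0,0],[0,0,0],[0,0,0],[0,0,0],[0,0,0],[0,0,0],[0,0,0],[0,0,0],[0,0,0],[0,0,0]], jaw=[42,42,42,42,42,42,42,42,42,42,42,42,42])

```text
time: 73.5
tool_pos: [373.0, 329.7, 254.8]
tcp_rot: [179.6, 2.4, 0.9]
ft_force: [-0.2, 0.7, -0.4]
finger_gap: 35.8
```

```bash
python3 - <<'E'
from tm import *
st()
(t,i),p,m=tray('top',(599.8,-85,1.3),'t70',edges='xyY',rng=6);print('tray top',t,i)
sat=p.max(2).astype(float)-p.min(2);print('mat',fitrect(sat,m,M,150,170,1,rng=8))
p,d,m=shot('top');W=cloud(d,m);x,y,z=W[...,0],W[...,1],W[...,2]
def loc(w):
    c,s=np.cos(np.radians(t[2])),np.sin(np.radians(t[2]));v=w-t[:2];return np.array([c*v[0]+s*v[1],-s*v[0]+c*v[1]])
for nm,zz,tol,c,r in (('A',206,8,(680,-26),25),('B',206,8,(681,-132),25),('jar',76,6,(604,-86),45)):
    l=(np.abs(z-zz)<tol)&(np.hypot(x-c[0],y-c[1])<r);w=W[l];mid=(w.min(0)+w.max(0))/2
    print(nm,l.sum(),np.median(w,0),'local med',loc(np.median(w,0)[:2]),'mid',loc(mid[:2]))
l=(z>22)&(z<40)&(np.abs(x-522)<28)&(y>-200)&(y<30);w=W[l][:,:2].astype(np.float32);rr=cv2.minAreaRect(w);print('pin',l.sum(),rr,loc(np.array(rr[0])))
q=rect(p,m,20,400,760,-280,220,1.);cv2.imwrite('pics/r70.png',cv2.resize(q,None,fx=1.5,fy=1.5)[...,::-1])
shot('side','s70')
E
```

```text
t 73.5 pos [373.02 329.72 254.77] rot [179.64   2.42   0.94] F [-0.17  0.68 -0.42] gap 35.8 q [34.8  -6.92 97.3   1.05 91.83 33.86]
tray top [599.24 -84.84   1.18] {'x': (42, 0.01), 'y': (35, 0.01), 'Y': (35, 0.01)}
mat (array([601.18, -86.29,   0.63]), {'x': (52, 0.01), 'X': (52, -0.26), 'y': (45, 0.01), 'Y': (45, -0.02)})
A 57 [678.87 -18.53 206.06] local med [80.97 64.65] mid [81.99 63.04]
B 60 [ 679.37 -128.    205.62] local med [ 79.22 -44.8 ] mid [ 79.27 -44.87]
jar 172 [607.65 -82.49  76.51] local med [8.45 2.18] mid [7.76 0.37]
pin 239 ((515.6718139648438, -85.73487091064453), (164.46705627441406, 40.28660202026367), 89.7149429321289) [-83.57   0.83]
```

View pics/r70.png

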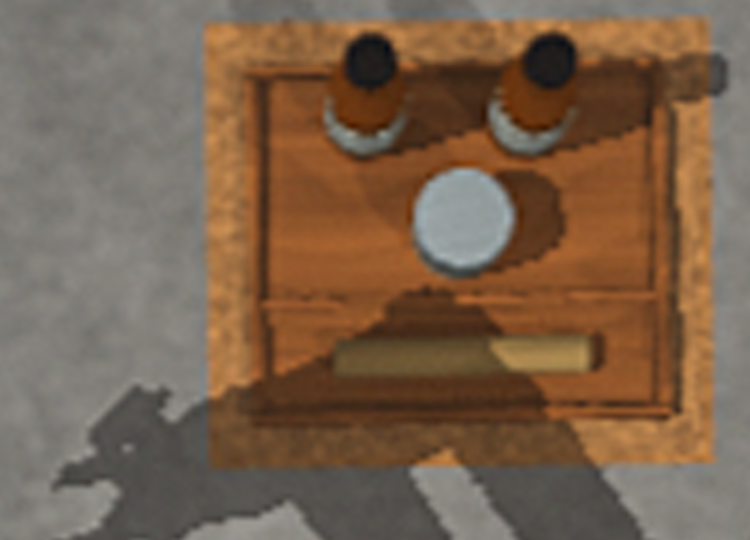

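View pics/s70.png

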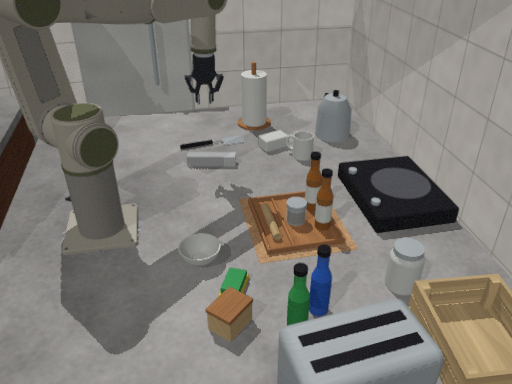

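```bash
python3 - <<'E'
from h import *
st();print(r.hand_in())
E
```

```text
t 73.65 pos [373.98 328.51 255.85] rot [179.7    2.32   0.78] F [-0.57  0.45  0.04] gap 35.9 q [34.62 -7.06 97.32  1.05 91.84 33.85]
the job is handed in; nothing more can be done
None
```

The job was done in the order asked and handed in at about 74 s. It gave no verdict.

- **Tray:** I slid it by its rim until it lay about 2 mm and 0.5° off centred and square on the mat. It was never lifted.
- **Bottles:** both amber bottles stand along the back edge, at tray x ≈ 79–82 mm (target 80). The second one toppled inside the tray when I first let go of it. I stood it up again and put it in the row before touching the jar.
- **Jar:** I found only one, and it had been knocked aside during the run. I found it again and set it behind the ledge. It measured x ≈ 7–8 mm against a target of +3 mm. I left that 4–5 mm offset rather than risk handling it again.
- **Pin and tube:** I tipped the tube until about 70 mm of the pin was out, laid the tube flat, drew the pin by its exposed end and laid it lengthwise in the front channel. One depth reading put the pin about 7 mm nearer the front wall than the other pictures showed. In every picture it lies inside the channel.

In the last pictures both bottles stood upright, the tube lay flat, and the other things and the blue and green look-alikes looked undisturbed. The gripper was clear of everything. The highest forces I read, about 49 N, came from pressing held objects onto the tray floor, below the 120 N wrist limit.

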